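Fit condenser lenses and load the curing chamber

ROBOT

A 6-joint arm with a two-finger parallel gripper is mounted at the origin on the work surface. World frame = base frame: x ahead of the robot, y to its left, z up, the work surface at z = 0. Lengths are in m, angles in rad, forces in N, time in s.
With the tool pointing down it reaches from about 0.425 to 0.95 m from the base axis. Payload 3.5 kg.
Tool frame: the origin (TCP) lies between the finger pads; the fingertips stand 17 mm ahead of it and the grasp point (between the pads) lies 2 mm behind it; z points along the fingers, y is the line along which they close (so a half turn about z gives the same grasp; the last joint's range is limited). The gripper opens to 85 mm and grips with 20 to 120 N. Pads are 22 mm wide; open, the fingers measure 114 mm over their backs; the gripper's body (76 mm by 85 mm) begins 54 mm behind the grasp point. The pads swing forward as they close: fully open they stand 13 mm farther back than shut.
Start: joints at [-1.388, 0.286, 1.577, -0, 1.279, -0.15], TCP at [0.221, -0.638, 0.248] pointing down, gripper open.
Joint ranges: [-2.77, 2.77], [-0.9, 2.22], [0.21, 2.48], [-1.53, 4.67], [0.24, 2.81], [-2.84, 2.84]. Speed limits (rad/s): [2.79, 2.79, 3.14, 3.14, 3.14, 3.14].

INTERFACE

Orientations are given as a 3x3 rotation matrix whose columns are the frame's x, y, z axes.
In Python, from station import env, grab_frame, sign_off gives the robot as it stands.
- The arm moves only by the tool carry_out, never from a script. Its argument "steps" is a list that holds one entry, the list of rows, each a list of 7 numbers: the opening, from 0 (shut) to 1 (fully open), then the shift along the tool's x, y, z in cm, then the turn, a rotation vector about the tool's x, y, z in degrees. A call has 1 to 5 rows; each row is the pose to reach, as a shift and turn from the pose commanded when the call began, along the tool's axes at that moment; what a row does not reach only later rows make up. A row lasts 1/12 s, in which the tool goes at most 41.7 mm and 7.16 degrees, less where a joint would pass 70% of its speed; a pose out of reach is approached as far as the arm can. A call with a gripper value outside its range is refused whole. The fingers move at their own pace and stop on an object; the grip force is fixed at half the most. Time passes only in rows, so rows that repeat a pose let the fingers close. It gives the time, the measured TCP pose, the force, the opening and the grip force at its end, in the units of the state.
- env.get_state(): the state, without advancing time (a new reading comes with each control period).
- grab_frame(name): name is "scene" or "top" or "wrist"; returns a dict with "color" (384x512x3 uint8, red, green, blue), "fx", "fy", "cx", "cy" (pixels), "position" and "attitude" of the camera in the world; the wrist camera has in their place "tool_from_camera" (4x4, takes a point from camera to tool coordinates, whose origin is the TCP and whose axes are the flange's). Camera axes: x right, y down, z forward; pixel columns grow to the right and rows downward; lengths in m; the calibration is good to about 2 mm. The wrist camera is an equidistant fisheye: a pixel r from the principal point sees the ray r / f radians off the axis. A picture is of the moment at which its call begins: read the wrist's pose just before it. There is no depth.
- sign_off(): hands the job in; it is judged then, once.
The state is a dict: "t": time; "joints": joint angles; "joint_velocities": joint speeds; "tau": joint torques, N m; "eef_pos": TCP position; "tool_rot": TCP orientation; "contact_force": force on the tool from outside, world axes, zero at the start; "moment": the same for the moment, N m; "grip_width": finger opening in m; "grip_force": force on a finger pad.
Only numpy, scipy, OpenCV 4.12 (cv2) and the standard library are available. Lean on these libraries where they do the work, as an engineer would, in place of code of your own. Each camera call takes 0.05 s, during which the arm holds its last target. There are 200 camera calls.

TASK

Pull out the curing chamber's tray, set every lens from the kit tray, dome up, into an empty cell on it and screw a brass retaining ring down over each one until it is tight on the lens. Then push the tray fully home and push the door shut until it snaps in on its catch. Spare rings may stay where they are; do not disturb the solvent bottle, the blower or the screwdriver.

Things in the scene. Friction and masses are not known exactly. Their poses are not given: they have to be found in the camera images.
- chamber_front (a point): White benchtop UV curing chamber, 270 mm wide and deep, roof 106 mm high (a rear housing 191 mm), at the robot's left, open front towards -y. This point: bottom centre of its front face, on the bench; its -x axis points straight out of the open front (the way the tray comes out), z up. A sill, 9 mm high, stands 40 mm out in front. Place and yaw vary.
- tray (a joint): The chamber's steel tray on its slide, m: 0 = fully home, 0.24 = fully out; starts at 0.04 to 0.09. All its cells are clear of the roof beyond 0.22. Slides along chamber_front's x axis with about 5 N of friction, stays where left. Floor 236 x 240 mm, 24 mm above the bench; its front lip is 38 mm above the bench. It carries three aluminium lens cells.
- tray_tab (a point): Middle of the front face of the black tab on the tray's front end, 75 mm above the bench; axes as chamber_front's. The tab is 40 mm wide, 8 mm thick and reaches 85 mm above the bench: pinch it from above to pull. Push it along chamber_front's +x axis by the value of joint tray; home, this face is level with the chamber's front.
- cell0 (a point): Centre of a cell's lens seat, 38 mm above the bench; axes as chamber_front's; moves with the tray. Empty at the start. Bore 63 mm across, its rim 7 mm above the seat. Outside, 75 mm across, it has a coarse right-hand three-start thread. Cells stand 103 to 116 mm apart.
- cell1 (a point): Seat centre of another cell like cell0. The thread of each cell: three dark ribs, 3 mm thick, starting with their tops 6.5 mm above the seat at 0, -120 and -240 deg from the point's x axis, each running clockwise (from above) half a turn and falling 8 mm per 120 deg.
- cell2 (a point): Seat centre of another cell like cell0. This one is nearest the chamber's front.
- lens0: Glass condenser lens standing flange down. Origin: centre of its flat underside, z up. Flange 60 mm across, 9 mm thick, black edge; above it a straight body 40 mm across up to 33 mm, then a domed top, 42 mm high in all. Grip it by the body, above the flange. Seated, its origin is at the cell's point and the flange stands 2 mm above the rim. May be absent; two or three are there.
- lens1: Another lens like lens0. May be absent.
- lens2: Another lens like lens0. May be absent.
- ring0: Brass retaining ring, always there. Origin: centre of its underside, z up. Skirt 84 mm across, 19 mm high; on it an eight-sided grip collar 66 mm across flats (facing 0, 45, 90.. deg in its frame), 19 to 37 mm above the origin; 48 mm hole. Its lip inside bears 15 mm above the origin. Three lugs inside the skirt's lower edge at 0, 120, 240 deg (red marks above), 3.5 mm high.
- ring1: Another ring like ring0. Any ring fits any cell. Set over a seated lens it rests with its lugs on the ribs; turned clockwise from above it falls 8 mm per 120 deg, passes under the next ribs and comes down on the flange, its origin then 6 mm below the lens's. Hold it by the collar. The last 20 deg take up play, then it stops hard: it is tight at 0.4 to 0.8 N m, and stays so.
- ring2: Another ring like ring0. From where it is set down a ring needs 95 to 215 deg of turning. Its x axis at -100 deg (or 20 or 140) from the cell's x axis, the lugs are 20 deg before the gap where they drop under the next ribs, and about 115 deg of clockwise turning make it tight. Tight, its x axis is at about -95 deg (or 25 or 145) from the cell's.
- door (a joint): The chamber's side-hung door, rad: 0 = shut, grows as it opens; starts at 1.5 to 1.8. Vertical hinge on the chamber's side farther from the robot. Swings freely; over the last 0.07 rad a spring ball catch resists (about 8 N at 160 mm from the hinge), then it snaps in to 0 and holds. The tray must be home first.
- door_hinge (a point): On the door's hinge axis, which lies at its inner face (12 mm behind the outer face), 58 mm above the bench. Axes turn with the door: y runs along the door from the hinge to its free edge, -x is the normal out of the outer face.
- door_push (a point): On the door's outer face, 170 mm from the hinge, 58 mm above the bench, axes as door_hinge. The door is 262 mm wide, 12 mm thick, from 18 to 104 mm above the bench, smoky glass in a grey frame; a black pull strip stands 15 mm out of the outer face along the free edge.
- kit_tray: Grey kit tray with a grey-blue liner, 270 x 370 mm with a 14 mm rim, fixed to the bench; its floor is 5 mm above the bench. The lenses and rings start on it, about 110 mm apart in two rows of three, in any order. Origin: centre of its underside.
- solvent: White solvent bottle, 54 mm across, 130 mm high, upright. Bystander.
- blower: Black rubber dust blower, 60 mm across, 105 mm high, upright. Bystander.
- driver: Screwdriver with a red handle, 170 mm long, lying on the bench. Bystander.
Not all that is in view belongs to the job. Leave any green look-alike of the ring0 alone. Leave any turquoise look-alike of the lens2 alone.

How it is judged:
By the outcome, as a careful person would: the job done as asked, in the order asked, and still so for the second after the job is handed in, with the robot touching nothing.
Of lens0, lens1, lens2 only 2 to 3 are there at a start; the rules pass over those that are not, and their reading is None.
At some moment in a run one of lens0, lens1, lens2, ring0, ring1, ring2 may be knocked a few centimetres aside while the robot is not near it.
It also fails if it takes over 210 s, if anything falls off the work surface, if the arm or the gripper's body presses on something with over 40 N, if the wrist force passes 120 N, or if a joint passes its speed limit or range.

## Working session

There is one attempt and no reset: what is moved stays moved. The work goes in short steps, Python scripts to look and compute and a tool call to move; the robot and the scene stay as the last step left them, time stands still between calls to the robot, and variables do not carry over. Pictures are saved under pics/ and viewed, at most 14 in all, crops included, and the job is handed in when it is done.

Besides the shell and the picture viewer there is one more tool, called after "Request:" by a JSON object that holds its "api" and its "payload". carry_out: Moves the arm, as the interface text tells. Its arguments: {"type":"object","properties":{"steps":{"type":"array"}},"required":["steps"]}

```bash
ls; mkdir -p pics; cat > h.py <<'E'
import numpy as np,cv2
from station import env,grab_frame
def ray(f,u,v):
    d=np.array([(u-f['cx'])/f['fx'],(v-f['cy'])/f['fy'],1.]);R=np.array(f['attitude'])
    if R.shape!=(3,3):
        from scipy.spatial.transform import Rotation as Q; print('att',R)
    return np.array(f['position']),R@d
def onz(f,u,v,z):
    p,d=ray(f,u,v);return p+d*(z-p[2])/d[2]
def proj(f,P):
    c=np.array(f['attitude']).T@(np.array(P)-f['position']);return np.array([f['fx']*c[0]/c[2]+f['cx'],f['fy']*c[1]/c[2]+f['cy']])
def save(f,n,s=1.5):
    cv2.imwrite(f'pics/{n}.png',cv2.resize(f['color'][:,:,::-1],None,fx=s,fy=s,interpolation=cv2.INTER_CUBIC))
# wrist fisheye
def wray(f,st,u,v):
    T=np.array(f['tool_from_camera']);a=(u-f['cx'])/f['fx'];b=(v-f['cy'])/f['fy'];r=np.hypot(a,b)+1e-12
    d=np.array([a/r*np.sin(r),b/r*np.sin(r),np.cos(r)]);R=np.array(st['tool_rot'])
    return np.array(st['eef_pos'])+R@T[:3,3],R@T[:3,:3]@d
def wonz(f,st,u,v,z):
    p,d=wray(f,st,u,v);return p+d*(z-p[2])/d[2]
def wproj(f,st,P):
    T=np.array(f['tool_from_camera']);R=np.array(st['tool_rot']);c=T[:3,:3].T@(R.T@(np.array(P)-st['eef_pos'])-T[:3,3])
    t=np.arctan2(np.hypot(c[0],c[1]),c[2]);n=np.hypot(c[0],c[1]);return np.array([f['cx']+f['fx']*t*c[0]/n,f['cy']+f['fy']*t*c[1]/n])
E
python3 - <<'E'
from h import *
s=env.get_state();print({k:np.round(v,3).tolist() for k,v in s.items()})
for n in ['top','scene','wrist']:
    f=grab_frame(n);save(f,n+'0');np.save('pics/'+n+'0.npy',f,allow_pickle=True);print(n,{k:np.round(v,4).tolist() for k,v in f.items() if k!='color'})
E
```

```text
pics
{'t': 0.0, 'joints': [-1.388, 0.287, 1.578, 0.0, 1.279, -0.15], 'joint_velocities': [-0.0, 0.002, -0.001, 0.0, -0.002, -0.0], 'tau': [-0.001, -40.598, -29.263, -0.0, 0.006, 0.0], 'eef_pos': [0.22, -0.637, 0.247], 'tool_rot': [[0.945, 0.327, -0.0], [0.327, -0.945, 0.002], [0.0, -0.002, -1.0]], 'contact_force': [0.1, -0.25, 0.465], 'moment': [-0.021, -0.001, -0.023], 'grip_force': 0.0, 'grip_width': 0.085}
top {'fx': 364.479, 'fy': 364.479, 'cx': 265.9744, 'cy': 194.9279, 'position': [0.403, 0.0548, 1.1574], 'attitude': [[0.0151, -0.991, 0.1328], [-0.9998, -0.0166, -0.0101], [0.0123, -0.1327, -0.9911]]}
scene {'fx': 408.0121, 'fy': 408.0121, 'cx': 250.6596, 'cy': 194.274, 'position': [1.162, -0.6746, 0.7259], 'attitude': [[0.7741, 0.3577, -0.5224], [0.6331, -0.4478, 0.6314], [-0.0081, -0.8195, -0.5731]]}
wrist {'fx': 297.3186, 'fy': 297.3186, 'cx': 256.7141, 'cy': 196.0045, 'tool_from_camera': [[-0.0017, -0.9498, -0.3127, 0.08], [1.0, -0.0014, -0.0012, -0.0015], [0.0007, -0.3127, 0.9498, -0.1255], [0.0, 0.0, 0.0, 1.0]]}
```

View pics/top0.png

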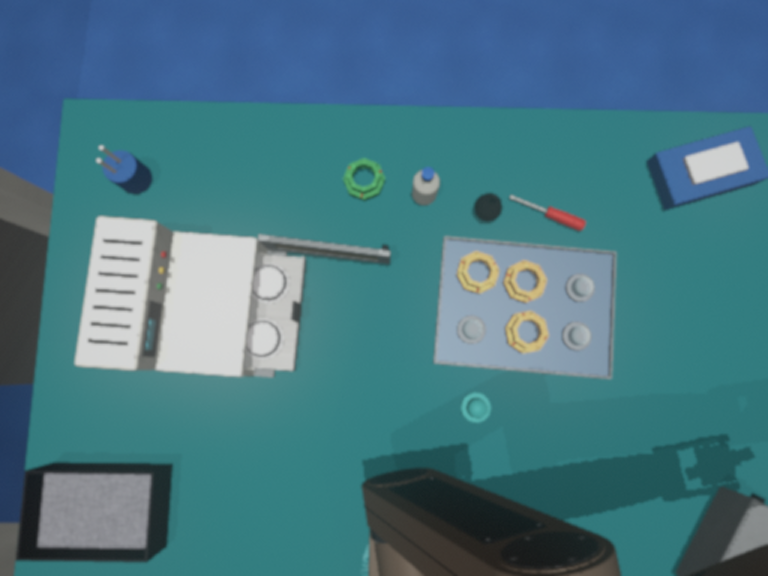

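View pics/scene0.png

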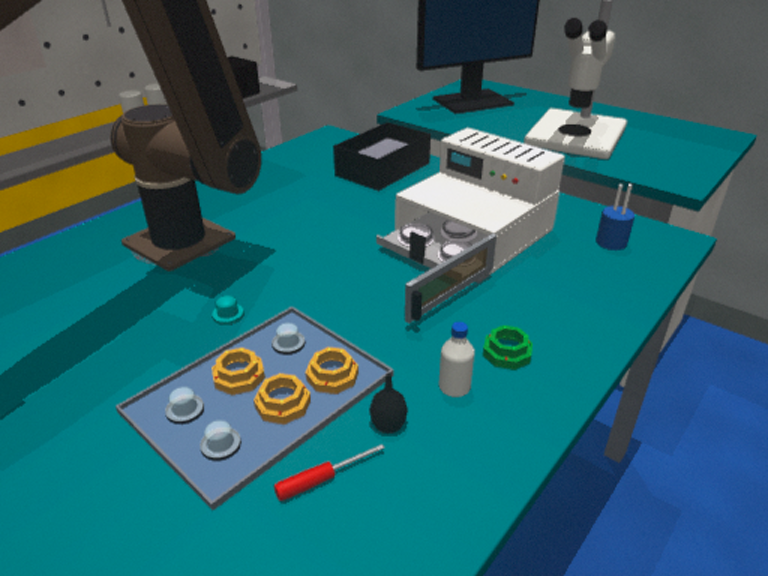

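```bash
python3 - <<'E'
from h import *
f=np.load('pics/top0.npy',allow_pickle=True).item();im=f['color']
g=lambda u,v,z:np.round(onz(f,u/1.5,v/1.5,z),3)
print('roof front',g(257,237,.106),g(243,376,.106),'tab',g(296,312,.085),'door',g(264,238,.104),g(388,248,.104),g(388,260,.104))
print('cells',g(268,282,.045),g(263,338,.045))
print('kit',[g(*p,.014) for p in [(445,237),(617,250),(611,377),(435,364)]])
hsv=cv2.cvtColor(im,cv2.COLOR_RGB2HSV)
m=cv2.inRange(hsv,(15,90,120),(32,255,255))
for c in cv2.findContours(m,cv2.RETR_EXTERNAL,2)[0]:
    if cv2.contourArea(c)>200:
        (u,v),r=cv2.minEnclosingCircle(c);print('ring',u*1.5,v*1.5,r,np.round(onz(f,u,v,.022),4))
for u,v in [(472,330),(580,288),(577,336)]: print('lens',g(u,v,.03))
# higher zoom crop of kit and chamber
a=cv2.resize(im[150:260,40:420],None,fx=2.1,fy=2.1,interpolation=cv2.INTER_CUBIC);cv2.imwrite('pics/c.png',a[:,:,::-1])
w=np.load('pics/wrist0.npy',allow_pickle=True).item()
E
```

```text
roof front [0.649 0.324 0.106] [0.379 0.337 0.106] tab [0.505 0.246 0.085] door [0.648 0.311 0.104] [0.632 0.067 0.104] [0.608 0.066 0.104]
cells [0.569 0.312 0.045] [0.454 0.317 0.045]
kit [array([ 0.678, -0.054,  0.014]), array([ 0.656, -0.423,  0.014]), array([ 0.386, -0.4  ,  0.014]), array([ 0.408, -0.034,  0.014])]
ring 525.75 331.5 13.200478553771973 [ 0.4775 -0.2219  0.022 ]
ring 524.2241363525391 281.0948181152344 12.82964038848877 [ 0.5837 -0.2204  0.022 ]
ring 477.1652526855469 271.5998840332031 12.933984756469727 [ 0.6022 -0.1211  0.022 ]
lens [ 0.478 -0.109  0.03 ]
lens [ 0.57  -0.335  0.03 ]
lens [ 0.469 -0.326  0.03 ]
```

View pics/wrist0.png

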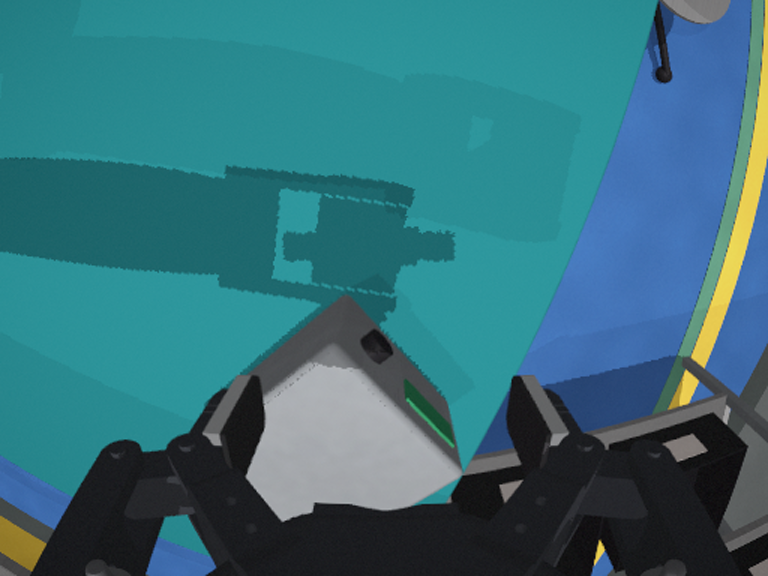

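Request:
{"api": "carry_out", "payload": {"steps": [[[1, 12.8, -12.5, 0, 0, 0, 6.5], [1, 12.8, -12.5, 0, 0, 0, 13], [1, 12.8, -12.5, 0, 0, 0, 19.1], [1, 12.8, -12.5, 0, 0, 0, 19.1], [1, 12.8, -12.5, 0, 0, 0, 19.1]]]}}

```text
t: 0.57
eef_pos: [0.3025, -0.4733, 0.2475]
tool_rot: [[1.0, 0.003, 0.0], [0.003, -1.0, 0.004], [0.0, -0.004, -1.0]]
contact_force: [0.9, -1.4, -0.1]
grip_width: 0.0852
grip_force: 0.0
```

Request:
{"api": "carry_out", "payload": {"steps": [[[1, 6, -13.5, -1.5, 0, 0, 0], [1, 6, -13.5, -1.5, 0, 0, 0], [1, 6, -13.5, -1.5, 0, 0, 0], [1, 6, -13.5, -1.5, 0, 0, 0]]]}}

```text
t: 0.9
eef_pos: [0.3617, -0.34, 0.2635]
tool_rot: [[1.0, 0.001, 0.001], [0.001, -1.0, 0.001], [0.001, -0.001, -1.0]]
contact_force: [0.4, -1.6, 0.4]
grip_width: 0.0853
grip_force: 0.0
```

Request:
{"api": "carry_out", "payload": {"steps": [[[1, 6, -13.5, -1.5, 0, 0, 0], [1, 6, -13.5, -1.5, 0, 0, 0], [1, 6, -13.5, -1.5, 0, 0, 0], [1, 6, -13.5, -1.5, 0, 0, 0], [1, 6, -13.5, -1.5, 0, 0, 0]]]}}

```text
t: 1.32
eef_pos: [0.4222, -0.2047, 0.279]
tool_rot: [[1.0, 0.005, 0.002], [0.005, -1.0, 0.0], [0.002, -0.0, -1.0]]
contact_force: [0.7, 0.4, -0.1]
grip_width: 0.0853
grip_force: 0.0
```

```bash
cat >> h.py <<'E'
def shot(n,see=True):
    st=env.get_state();f=grab_frame('wrist');np.save(f'pics/{n}.npy',dict(f=f,st=st),allow_pickle=True)
    if see: save(f,n)
    return f,st
def plan(x,y,z,yaw=None,st=None):
    st=st or env.get_state();R=np.array(st['tool_rot']);d=R.T@(np.array([x,y,z])-st['eef_pos']);psi=np.degrees(np.arctan2(R[1,0],R[0,0]))
    print('shift cm',np.round(d*100,2),'norm',round(np.linalg.norm(d)*100,1),'yaw now',round(psi,2),'turn z', None if yaw is None else round(psi-yaw,1))
E
python3 - <<'E'
from h import *
f,st=shot('w1')
im=f['color'];hsv=cv2.cvtColor(im,cv2.COLOR_RGB2HSV)
m=cv2.inRange(hsv,(15,90,100),(32,255,255))
for c in cv2.findContours(m,cv2.RETR_EXTERNAL,2)[0]:
    if cv2.contourArea(c)>200:
        (u,v),r=cv2.minEnclosingCircle(c);print('ring',u*1.5,v*1.5,r,np.round(wonz(f,st,u,v,.022),4))
E
```

```text
ring 407.2826843261719 179.29773330688477 34.53269958496094 [ 0.4789 -0.2216  0.022 ]
ring 405.76812744140625 57.928653717041016 34.67738342285156 [ 0.5843 -0.2198  0.022 ]
ring 289.5 41.25 34.44207763671875 [ 0.6024 -0.1209  0.022 ]
```

View pics/w1.png

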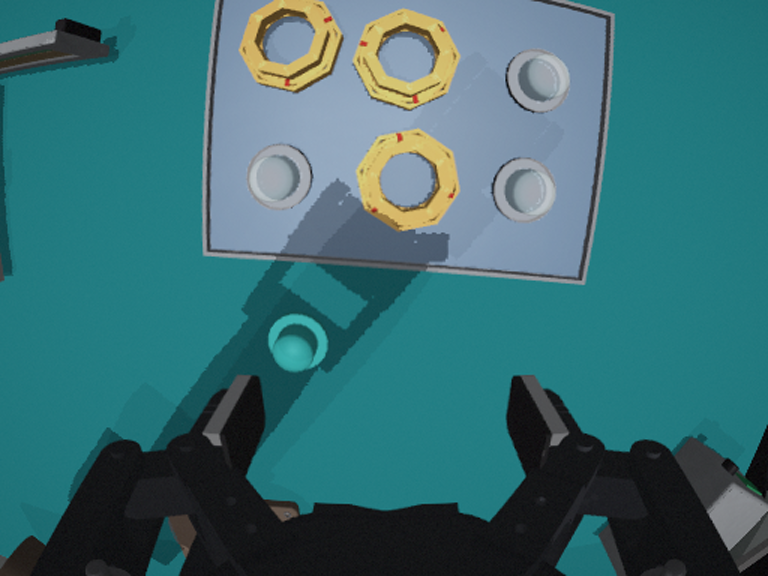

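```bash
python3 - <<'E'
from h import *
D=np.load('pics/w1.npy',allow_pickle=True).item();f,st=D['f'],D['st'];im=f['color'];hsv=cv2.cvtColor(im,cv2.COLOR_RGB2HSV)
m=cv2.inRange(hsv,(0,150,80),(8,255,255))|cv2.inRange(hsv,(172,150,80),(180,255,255))
C={'a':(.6023,-.121),'b':(.5842,-.2199),'c':(.4785,-.2217)}
n,l,s,c=cv2.connectedComponentsWithStats(m)
for i in range(1,n):
    if s[i,4]<5: continue
    P=wonz(f,st,*c[i],.024)
    for k,q in C.items():
        d=P[:2]-q
        if np.hypot(*d)<.06: print(k,c[i]*1.5,s[i,4],round(np.hypot(*d),4),round(np.degrees(np.arctan2(d[1],d[0])),1))
for u,v in [(280,176),(537,81),(523,189)]:
    u/=1.5;v/=1.5
    x0,y0=int(u)-32,max(0,int(v)-32);p=hsv[y0:int(v)+32,x0:int(u)+32]
    mm=cv2.inRange(p,(0,0,60),(180,45,255)); n,l,s,c=cv2.connectedComponentsWithStats(mm)
    i=1+np.argmax(s[1:,4]);cs=cv2.findContours((l==i).astype(np.uint8),0,2)[0];(a,b),r=cv2.minEnclosingCircle(max(cs,key=cv2.contourArea))
    print('lens',(a+x0)*1.5,(b+y0)*1.5,r,np.round(wonz(f,st,a+x0,b+y0,.014),4),np.round(wonz(f,st,u,v,.014),4), p[32,6],p[20,32])
E
```

```text
a [327.5    18.625] 12 0.0376 -60.6
b [441.6  28.8] 5 0.0405 -47.6
b [362.8125  43.125 ] 8 0.0384 70.2
a [286.63636364  81.95454545] 11 0.0372 177.3
b [414.69230769  98.53846154] 13 0.0366 -168.5
c [398.89285714 136.71428571] 14 0.0376 11.5
c [450.75   194.8125] 8 0.0392 -108.1
c [373.5  209.25] 6 0.0384 131.5
lens 278.1039333343506 176.41853713989258 22.325525283813477 [ 0.4825 -0.1082  0.014 ] [ 0.4828 -0.11    0.014 ] [106  64 182] [100  42 141]
lens 537.5564517974854 80.05645179748535 22.14808464050293 [ 0.5737 -0.3377  0.014 ] [ 0.5727 -0.3372  0.014 ] [106  66 170] [101  30 168]
lens 524.1136379241943 189.75 21.797910690307617 [ 0.4725 -0.3277  0.014 ] [ 0.4731 -0.3266  0.014 ] [106  62 184] [102  51 116]
```

Request:
{"api": "carry_out", "payload": {"steps": [[[0, 7, -16, 4, 0, 0, 0], [0, 7, -16, 4, 0, 0, 0], [0, 7, -16, 4, 0, 0, 0], [0, 7, -16, 4, 0, 0, 0], [0, 7, -16, 4, 0, 0, 0]]]}}

```text
t: 1.78
eef_pos: [0.4912, -0.0453, 0.2363]
tool_rot: [[1.0, 0.002, -0.002], [0.002, -1.0, 0.002], [-0.002, -0.002, -1.0]]
contact_force: [0.5, -0.3, -0.1]
grip_width: 0.0256
grip_force: 0.0
```

Request:
{"api": "carry_out", "payload": {"steps": [[[0, 7, -15.5, 4, 0, 0, 0], [0, 7, -15.5, 4, 0, 0, 0], [0, 7, -15.5, 4, 0, 0, 0], [0, 7, -15.5, 4, 0, 0, 0], [0, 7, -15.5, 4, 0, 0, 0]]]}}

```text
t: 2.2
eef_pos: [0.5618, 0.1098, 0.1958]
tool_rot: [[1.0, 0.002, -0.003], [0.002, -1.0, 0.001], [-0.003, -0.001, -1.0]]
contact_force: [-1.2, -0.3, -0.3]
grip_width: 0.0001
grip_force: 0.0
```

```bash
python3 - <<'E'
from h import *
f,st=shot('w2');print(np.round(st['joints'],3),np.round(st['eef_pos'],4))
E
```

```text
[1.500e-02 1.120e-01 1.879e+00 1.000e-03 1.153e+00 1.584e+00] [0.5618 0.1098 0.1958]
```

View pics/w2.png

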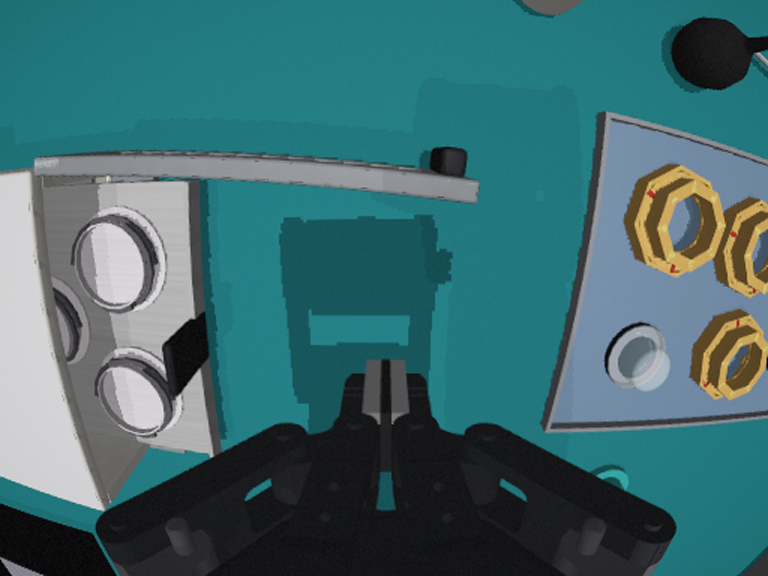

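```bash
python3 - <<'E'
from h import *
D=np.load('pics/w2.npy',allow_pickle=True).item();f,st=D['f'],D['st'];im=f['color']
g=lambda u,v,z:np.round(wonz(f,st,u/1.5,v/1.5,z)[:2],4)
print('door',g(36,158,.104),g(36,175,.104),g(478,182,.104),g(477,202,.104))
print('tab',g(163,350,.085),g(170,396,.085))
print('roof front',g(40,180,.106),g(108,505,.106))
print('lip',g(203,185,.038),g(217,452,.038))
print('cells',g(117,262,.045),g(137,397,.045))
cv2.imwrite('pics/w2c.png',cv2.resize(im[110:340,0:150,::-1],None,fx=2.6,fy=2.6,interpolation=cv2.INTER_CUBIC))
E
```

```text
door [0.6555 0.3216] [0.6451 0.3228] [0.6273 0.0661] [0.6173 0.0663]
tab [0.5251 0.2544] [0.4904 0.2568]
roof front [0.6416 0.3175] [0.3904 0.3352]
lip [0.624  0.2331] [0.4065 0.2538]
cells [0.5742 0.3066] [0.4609 0.3144]
```

View pics/w2c.png

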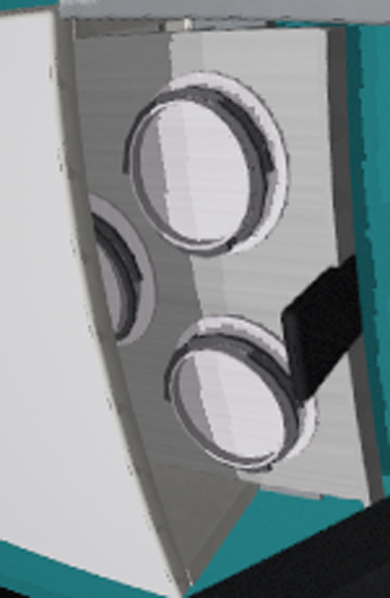

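```bash
python3 - <<'E'
from h import *
f=grab_frame('top');im=f['color'];np.save('pics/top1.npy',f,allow_pickle=True)
g=cv2.cvtColor(im,cv2.COLOR_RGB2GRAY).astype(float)
# front edge: for each row find largest drop along columns 155..180
def edge(rows,c0,c1,axis):
    P=[]
    for r in rows:
        L=g[r,c0:c1] if axis==0 else g[c0:c1,r]
        d=np.abs(np.convolve(L,[1,1,0,-1,-1],'valid'));i=np.argmax(d);
        if 0<i<len(d)-1: i=i+.5*(d[i-1]-d[i+1])/(d[i-1]-2*d[i]+d[i+1])
        c=c0+2+i; P.append((c,r) if axis==0 else (r,c))
    return np.array(P)
def fit(P,z,nm):
    W=np.array([onz(f,u,v,z)[:2] for u,v in P]);
    for _ in range(4):
        c=W.mean(0);v=np.linalg.svd(W-c)[2][0];n=np.array([-v[1],v[0]]);e=abs((W-c)@n);W=W[e<=max(np.percentile(e,85),.0008)]
    if abs(v[0])>abs(v[1]): v=v*np.sign(v[0])
    else: v=v*np.sign(v[1])
    print(nm,np.round(c,4),'dir deg',round(np.degrees(np.arctan2(v[1],v[0])),2),'res',e.mean(),len(W))
fit(edge(range(165,243),155,180,0),.106,'front')
fit(edge(range(118,160),145,165,1),.106,'far side')
fit(edge(range(112,158),240,258,1),.106,'near side')
fit(edge(range(176,240),190,206,0),.038,'lip')
E
```

```text
front [0.5142 0.334 ] dir deg -3.59 res 0.0003168602293433966 65
far side [0.6542 0.4206] dir deg 86.56 res 0.0002665785265538287 42
near side [0.3832 0.4153] dir deg 86.55 res 0.0002872140017236282 46
lip [0.5165 0.2491] dir deg -3.48 res 0.00011633453558037923 45
```

Request:
{"api": "carry_out", "payload": {"steps": [[[0, 0, 0, 4, 0, 0, 0], [0, 1, 0, 8, 0, 0, 0], [0, 2, 0, 11, 0, 0, 0], [0, 3, 0, 11, 0, 0, 0], [0, 4, 0, 11, 0, 0, 0]]]}}

```text
t: 2.72
eef_pos: [0.6005, 0.1047, 0.0871]
tool_rot: [[1.0, -0.003, -0.004], [-0.003, -1.0, -0.001], [-0.004, 0.001, -1.0]]
contact_force: [-0.0, -0.4, -0.1]
grip_width: -0.0001
grip_force: 0.0
```

Request:
{"api": "carry_out", "payload": {"steps": [[[0, 1.2, 0, 0, 0, 0, 0], [0, 2.4, 0, 0, 0, 0, 0], [0, 3.6, 0, 0, 0, 0, 0], [0, 4.8, 0, 0, 0, 0, 0], [0, 5.8, 0, 0, 0, 0, 0]]]}}

```text
t: 3.13
eef_pos: [0.6625, 0.1055, 0.093]
tool_rot: [[1.0, -0.002, 0.007], [-0.002, -1.0, -0.0], [0.007, 0.0, -1.0]]
contact_force: [0.1, 0.4, 0.2]
grip_width: 0.0002
grip_force: 0.1
```

Request:
{"api": "carry_out", "payload": {"steps": [[[0, 0.3, 0, 0, 0, 0, 0], [0, 0.3, 0, 0, 0, 0, 0], [0.4, -2, 0, 0, 0, 0, 0], [0.4, -4, 0, -4, 0, 0, 0], [0.4, -7, 0, -8, 0, 0, 0]]]}}

```text
t: 3.55
eef_pos: [0.594, 0.1062, 0.1589]
tool_rot: [[1.0, -0.001, -0.004], [-0.001, -1.0, -0.0], [-0.004, 0.0, -1.0]]
contact_force: [0.2, 0.3, 1.6]
grip_width: 0.0336
grip_force: 0.0
```

```bash
python3 - <<'E'
from h import *
st=env.get_state();print(st['eef_pos'],st['t']);plan(.509,.253,.16,-3.5)
f,st=shot('w3');f=grab_frame('top')
E
```

```text
[0.59403739 0.10618217 0.15891713] 3.55
shift cm [ -8.52 -14.67  -0.08] norm 17.0 yaw now -0.07 turn z 3.4
```

View pics/w3.png

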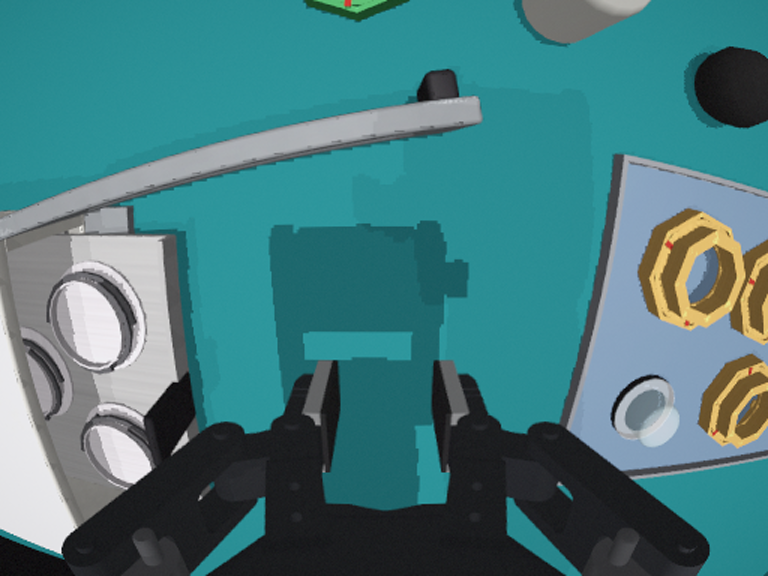

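Request:
{"api": "carry_out", "payload": {"steps": [[[0.45, -8.5, -14.7, 0, 0, 0, 3.4], [0.45, -8.5, -14.7, 0, 0, 0, 3.4], [0.45, -8.5, -14.7, 0, 0, 0, 3.4], [0.45, -8.5, -14.7, 0, 0, 0, 3.4], [0.45, -8.5, -14.7, 0, 0, 0, 3.4]]]}}

```text
t: 4.07
eef_pos: [0.5074, 0.2582, 0.1601]
tool_rot: [[0.998, -0.055, -0.001], [-0.055, -0.998, 0.002], [-0.001, -0.002, -1.0]]
contact_force: [0.9, -0.8, -0.1]
grip_width: 0.0386
grip_force: 0.0
```

```bash
python3 - <<'E'
from h import *
st=env.get_state();print(st['eef_pos']);plan(.509,.253,.075,-3.5)
f,st=shot('w4')
cv2.imwrite('pics/w4c.png',cv2.resize(f['color'][180:,100:420,::-1],None,fx=2,fy=2))
E
```

```text
[0.50737924 0.2581943  0.16010243]
shift cm [0.2  0.53 8.51] norm 8.5 yaw now -3.14 turn z 0.4
```

View pics/w4c.png

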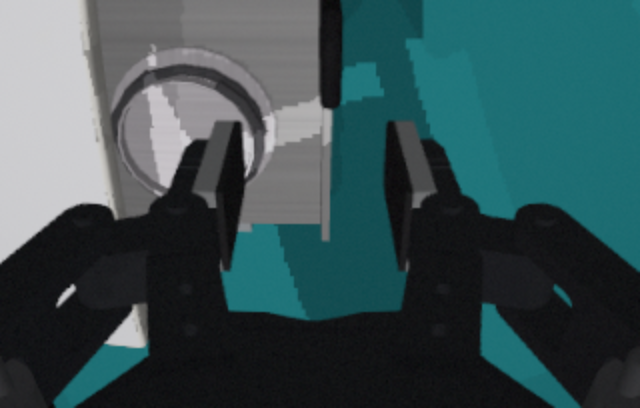

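```bash
python3 - <<'E'
from h import *
D=np.load('pics/w4.npy',allow_pickle=True).item();f,st=D['f'],D['st']
print(wonz(f,st,260.5,233.5,.085),wonz(f,st,271,233.5,.085),wonz(f,st,265,182,.085),wproj(f,st,[.509,.253,.085]))
E
```

```text
[0.4912044 0.257988  0.085    ] [0.49075026 0.25016824 0.085     ] [0.53073331 0.25276818 0.085     ] [266.11331456 210.95725282]
```

Request:
{"api": "carry_out", "payload": {"steps": [[[0.45, 0.3, 0.4, 4, 0, 0, 0.4], [0.45, 0.3, 0.4, 8.6, 0, 0, 0.4], [0.45, 0.3, 0.4, 8.6, 0, 0, 0.4], [0, 0.3, 0.4, 8.6, 0, 0, 0.4], [0, 0.3, 0.4, 8.6, 0, 0, 0.4]]]}}

```text
t: 4.53
eef_pos: [0.5147, 0.2492, 0.0745]
tool_rot: [[0.998, -0.068, 0.001], [-0.068, -0.998, 0.0], [0.001, -0.0, -1.0]]
contact_force: [0.8, 0.0, 0.4]
grip_width: 0.015
grip_force: 0.0
```

Request:
{"api": "carry_out", "payload": {"steps": [[[0, 0, 0, 0, 0, 0, 0], [0, 0, 0, 0, 0, 0, 0], [0, 0, 1, 0, 0, 0, 0], [0, 0, 3, 0, 0, 0, 0], [0, 0, 5, 0, 0, 0, 0]]]}}

```text
t: 4.95
eef_pos: [0.5123, 0.2015, 0.0756]
tool_rot: [[0.998, -0.065, 0.007], [-0.065, -0.998, 0.004], [0.007, -0.005, -1.0]]
contact_force: [3.6, 5.9, -4.7]
grip_width: 0.007
grip_force: 60.1
```

Request:
{"api": "carry_out", "payload": {"steps": [[[0, 0, 2.5, 0, 0, 0, 0], [0, 0, 5, 0, 0, 0, 0], [0, 0, 7.5, 0, 0, 0, 0], [0, 0, 9.5, 0, 0, 0, 0], [0, 0, 10.3, 0, 0, 0, 0]]]}}

```text
t: 5.37
eef_pos: [0.5063, 0.0986, 0.0756]
tool_rot: [[0.997, -0.073, 0.01], [-0.073, -0.997, 0.009], [0.009, -0.01, -1.0]]
contact_force: [9.1, 38.0, -6.9]
grip_width: 0.0071
grip_force: 61.5
```

Request:
{"api": "carry_out", "payload": {"steps": [[[0, 0, 0, 0, 0, 0, 0], [0.5, 0, 0, 0, 0, 0, 0], [0.5, 0, 0, 0, 0, 0, 0], [0.5, 0, 0, -4, 0, 0, 0], [0.5, 0, 0, -8, 0, 0, 0]]]}}

```text
t: 5.78
eef_pos: [0.5013, 0.0966, 0.1523]
tool_rot: [[0.998, -0.067, -0.006], [-0.067, -0.998, -0.001], [-0.006, 0.001, -1.0]]
contact_force: [1.1, 0.1, -0.4]
grip_width: 0.0426
grip_force: 0.0
```

Request:
{"api": "carry_out", "payload": {"steps": [[[1, -6, -8.5, -10, 0, 0, -2], [1, -6, -8.5, -10, 0, 0, -4], [1, -6, -8.5, -10, 0, 0, -4], [1, -6, -8.5, -10, 0, 0, -4], [1, -6, -8.5, -10, 0, 0, -4]]]}}

```text
t: 6.2
eef_pos: [0.4501, 0.188, 0.2594]
tool_rot: [[1.0, 0.006, 0.011], [0.006, -1.0, 0.002], [0.011, -0.002, -1.0]]
contact_force: [-0.1, 0.0, -0.2]
grip_width: 0.0855
grip_force: 0.0
```

```bash
python3 - <<'E'
from h import *
f=grab_frame('top');np.save('pics/top2.npy',f,allow_pickle=True)
w,st=shot('w5',False)
a=cv2.resize(w['color'],None,fx=1.2,fy=1.2);b=cv2.resize(f['color'][140:270,100:300],None,fx=0.9*1.6,fy=0.9*1.6)
c=np.zeros((600,620,3),np.uint8);c[:min(461,a.shape[0]),:614]=a[:461];cv2.imwrite('pics/w5.png',c[:461,:,::-1])
print(st['eef_pos'])
E
```

```text
[0.4498766  0.18670082 0.25672561]
```

View pics/w5.png

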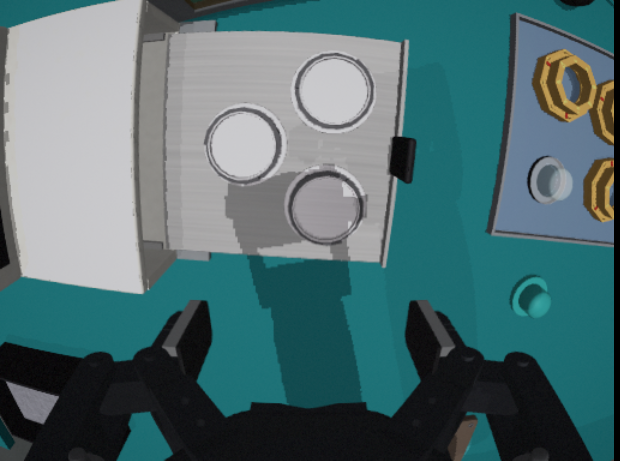

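```bash
python3 - <<'E'
from h import *
D=np.load('pics/w5.npy',allow_pickle=True).item();w,st=D['f'],D['st']
t=np.load('pics/top2.npy',allow_pickle=True).item()
st={k:v for k,v in st.items()}
def dark(im,u,v,s,rng,oz):
    g=cv2.cvtColor(im,cv2.COLOR_RGB2GRAY);g=cv2.GaussianBlur(cv2.resize(g,None,fx=s,fy=s,interpolation=cv2.INTER_CUBIC).astype(np.float32),(0,0),1)
    P=[]
    for a in np.arange(0,2*np.pi,.08):
        rr=np.arange(rng[0],rng[1],.25);x=(u+rr*np.cos(a))*s;y=(v+rr*np.sin(a))*s
        q=cv2.remap(g,x.astype(np.float32)[None],y.astype(np.float32)[None],1)[0]
        i=np.argmin(q);P.append((u+rr[i]*np.cos(a),v+rr[i]*np.sin(a)))
    W=np.array([oz(*p)[:2] for p in P]);
    for _ in range(5):
        A=np.c_[2*W,np.ones(len(W))];s_=np.linalg.lstsq(A,(W**2).sum(1),rcond=None)[0];c=s_[:2];r=np.sqrt(s_[2]+c@c);e=abs(np.hypot(*(W-c).T)-r);W=W[e<=np.percentile(e,88)]
    return c,r,e.max()
for n,(u,v) in dict(near=(326,205),far=(334,91),inner=(244,144)).items():
    u/=1.2;v/=1.2
    for z in (.042,):
        c,r,e=dark(w['color'],u,v,3,(24,36),lambda a,b:wonz(w,st,a,b,z));print(n,'wrist',z,np.round(c,4),round(r,4),round(e,4))
        p=proj(t,[c[0],c[1],z]);c2,r,e=dark(t['color'],p[0],p[1],4,(9,15),lambda a,b:onz(t,a,b,z));print('   top',np.round(c2,4),round(r,4),round(e,4))
E
```

```text
near wrist 0.042 [0.4457 0.1711] 0.0352 0.0004
   top [0.4425 0.1672] 0.0325 0.0018
far wrist 0.042 [0.5615 0.1639] 0.0352 0.0005
   top [0.5596 0.1615] 0.0352 0.0004
inner wrist 0.042 [0.5088 0.2519] 0.0356 0.0006
   top [0.5005 0.2518] 0.0375 0.0049
```

Request:
{"api": "carry_out", "payload": {"steps": [[[0.7, 0, 15, 0, 0, 0, 0.3], [0.7, 0, 15, 0, 0, 0, 0.3], [0.7, 0, 15, 0, 0, 0, 0.3], [0.7, 0, 15, 0, 0, 0, 0.3], [0.7, 0, 15, 0, 0, 0, 0.3]]]}}

```text
t: 6.72
eef_pos: [0.4491, 0.031, 0.2514]
tool_rot: [[1.0, -0.009, -0.003], [-0.009, -1.0, -0.002], [-0.003, 0.002, -1.0]]
contact_force: [-0.3, -0.3, -0.5]
grip_width: 0.0598
grip_force: 0.0
```

Request:
{"api": "carry_out", "payload": {"steps": [[[0.7, 0, 14.7, 5, 0, 0, 0], [0.7, 0, 14.7, 5, 0, 0, 0], [0.7, 0, 14.7, 5, 0, 0, 0], [0.7, 0, 14.7, 5, 0, 0, 0], [0.7, 0, 14.7, 5, 0, 0, 0]]]}}

```text
t: 7.13
eef_pos: [0.4473, -0.115, 0.1994]
tool_rot: [[1.0, -0.008, -0.006], [-0.008, -1.0, 0.001], [-0.006, -0.001, -1.0]]
contact_force: [-0.1, 0.0, 0.3]
grip_width: 0.0596
grip_force: 0.0
```

```bash
cat >> h.py <<'E'
def circ(w,st,c0,R,z,tol=.008,s=3,sign=None):
    """fit circle of radius ~R at height z around c0 by strongest radial gradient (outer-most wins by sign)"""
    g=cv2.cvtColor(w['color'],cv2.COLOR_RGB2GRAY);g=cv2.GaussianBlur(g,(0,0),.8).astype(np.float32)
    c=np.array(c0,float)
    for it in range(3):
        P=[]
        for a in np.arange(0,2*np.pi,.06):
            rr=np.arange(R-tol,R+tol,.0003);X=[wproj(w,st,[c[0]+r*np.cos(a),c[1]+r*np.sin(a),z]) for r in rr]
            X=np.array(X,np.float32);q=cv2.remap(g,X[None,:,0],X[None,:,1],1)[0];d=np.gradient(q)
            if sign: d=d*sign
            else: d=abs(d)
            i=np.argmax(d);P.append(c+rr[i]*np.array([np.cos(a),np.sin(a)]))
        W=np.array(P)
        for _ in range(8):
            A=np.c_[2*W,np.ones(len(W))];q=np.linalg.lstsq(A,(W**2).sum(1),rcond=None)[0];cc=q[:2];r=np.sqrt(q[2]+cc@cc);e=abs(np.hypot(*(W-cc).T)-r);W=W[e<=max(np.percentile(e,88),.0004)]
        c=cc;tol=max(tol*.6,.003)
    return np.round(c,4),round(r,4),round(e.max(),4),len(W)
E
python3 - <<'E'
from h import *
w,st=shot('w6');print(st['eef_pos'],st['joint_velocities'].round(3) if hasattr(st['joint_velocities'],'round') else '')
print('flange',circ(w,st,(.4828,-.109),.030,.014,sign=-1),circ(w,st,(.4828,-.109),.030,.014))
D=np.load('pics/w5.npy',allow_pickle=True).item();w,st=D['f'],D['st']
for c in [(.4457,.1711),(.5615,.1639),(.5088,.2519)]: print('rim bore',circ(w,st,c,.0315,.045,tol=.005))
E
```

```text
[ 0.44729453 -0.1149994   0.19944244] [ 0.072 -0.036 -0.004  0.052  0.054  0.069]
flange (array([ 0.4816, -0.1074]), np.float64(0.0292), np.float64(0.0004), 59) (array([ 0.4816, -0.1072]), np.float64(0.029), np.float64(0.0004), 61)
rim bore (array([0.4446, 0.1719]), np.float64(0.0344), np.float64(0.0002), 58)
rim bore (array([0.5618, 0.1643]), np.float64(0.0332), np.float64(0.0004), 84)
rim bore (array([0.5091, 0.2527]), np.float64(0.0332), np.float64(0.0004), 71)
```

View pics/w6.png

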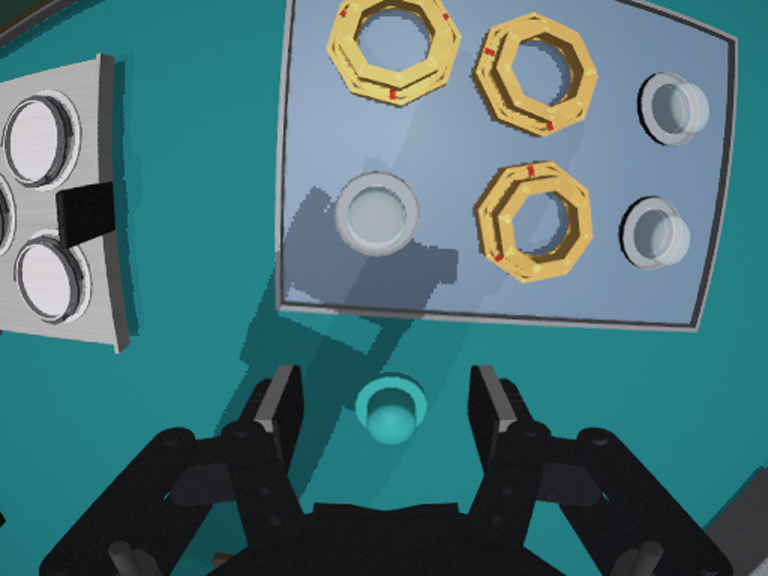

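Request:
{"api": "carry_out", "payload": {"steps": [[[0.7, 3.45, -0.7, 4, 0, 0, 0], [0.7, 3.45, -0.7, 8, 0, 0, 0], [0.7, 3.45, -0.7, 10, 0, 0, 0], [0.7, 3.45, -0.7, 10, 0, 0, 0], [0.7, 3.45, -0.7, 10, 0, 0, 0]]]}}

```text
t: 7.6
eef_pos: [0.4824, -0.1029, 0.1015]
tool_rot: [[1.0, -0.001, -0.005], [-0.001, -1.0, 0.002], [-0.005, -0.002, -1.0]]
contact_force: [0.8, -0.0, 0.3]
grip_width: 0.0597
grip_force: 0.0
```

```bash
python3 - <<'E'
from h import *
w,st=shot('w7',False);print(st['eef_pos']);plan(.4818,-.1075,.033,0)
print('flange',circ(w,st,(.4818,-.1075),.030,.014,sign=-1,tol=.006),circ(w,st,(.4818,-.1075),.030,.014,tol=.006))
E
```

```text
[ 0.48238359 -0.10287474  0.10147275]
shift cm [-0.21  0.39  7.06] norm 7.1 yaw now -0.09 turn z -0.1
flange (array([ 0.4823, -0.1072]), np.float64(0.0297), np.float64(0.0004), 80) (array([ 0.4822, -0.1072]), np.float64(0.0297), np.float64(0.0004), 71)
```

Request:
{"api": "carry_out", "payload": {"steps": [[[0.7, -0.17, 0.36, 3.5, 0, 0, 0], [0.7, -0.17, 0.36, 6, 0, 0, 0], [0.7, -0.17, 0.36, 7, 0, 0, 0], [0.7, -0.17, 0.36, 7, 0, 0, 0]]]}}

```text
t: 7.98
eef_pos: [0.4816, -0.1075, 0.0329]
tool_rot: [[1.0, -0.002, -0.002], [-0.002, -1.0, 0.001], [-0.002, -0.001, -1.0]]
contact_force: [-0.9, 0.4, 0.1]
grip_width: 0.06
grip_force: 0.0
```

```bash
python3 - <<'E'
from h import *
st=env.get_state();print(st['eef_pos'],st['contact_force']);plan(.4822,-.1072,.033,0)
E
```

```text
[ 0.48155097 -0.10745612  0.03290341] [-0.85541308  0.42130379  0.09467242]
shift cm [ 0.06 -0.03 -0.01] norm 0.1 yaw now -0.13 turn z -0.1
```

Request:
{"api": "carry_out", "payload": {"steps": [[[0, 0, 0, 0, 0, 0, 0], [0, 0, 0, 0, 0, 0, 0], [0, 0, 0, 0, 0, 0, 0], [0, 0, 0, -2, 0, 0, 0], [0, 0, 0, -5, 0, 0, 0]]]}}

```text
t: 8.4
eef_pos: [0.4801, -0.1069, 0.082]
tool_rot: [[1.0, -0.002, -0.005], [-0.002, -1.0, 0.002], [-0.005, -0.002, -1.0]]
contact_force: [-0.1, 0.5, -1.1]
grip_width: 0.0382
grip_force: 60.5
```

Request:
{"api": "carry_out", "payload": {"steps": [[[0, 1, -4, -4, 0, 0, 0], [0, 1, -8, -7, 0, 0, 0], [0, 1.5, -12, -7.5, 0, 0, 0], [0, 1.5, -16, -7.5, 0, 0, 0], [0, 1.5, -18, -7.5, 0, 0, 0]]]}}

```text
t: 8.82
eef_pos: [0.4989, 0.074, 0.1618]
tool_rot: [[1.0, -0.003, 0.007], [-0.003, -1.0, -0.0], [0.007, -0.0, -1.0]]
contact_force: [-0.3, -0.8, -1.9]
grip_width: 0.0381
grip_force: 60.6
```

Request:
{"api": "carry_out", "payload": {"steps": [[[0, 1.2, -4, 0, 0, 0, 0], [0, 1.2, -8, 0, 0, 0, 0], [0, 1.2, -12, 0, 0, 0, 0], [0, 1.2, -16, 0, 0, 0, 0], [0, 1.2, -17.5, 0, 0, 0, 0]]]}}

```text
t: 9.23
eef_pos: [0.5095, 0.2517, 0.1597]
tool_rot: [[1.0, 0.001, 0.002], [0.001, -1.0, 0.002], [0.002, -0.002, -1.0]]
contact_force: [-1.2, -1.6, -0.6]
grip_width: 0.0382
grip_force: 60.8
```

```bash
python3 - <<'E'
from h import *
w,st=shot('w8');print(st['eef_pos']);plan(.509,.252,.1,0)
for c in [(.5615,.1639),(.5088,.2519)]: print('rim bore',circ(w,st,c,.0315,.045,tol=.004))
E
```

```text
[0.50954888 0.25168346 0.15968376]
shift cm [-0.07  0.05  5.96] norm 6.0 yaw now 0.12 turn z 0.1
rim bore (array([0.5624, 0.1671]), np.float64(0.0306), np.float64(0.0004), 56)
rim bore (array([0.5092, 0.2527]), np.float64(0.0332), np.float64(0.0004), 81)
```

View pics/w8.png

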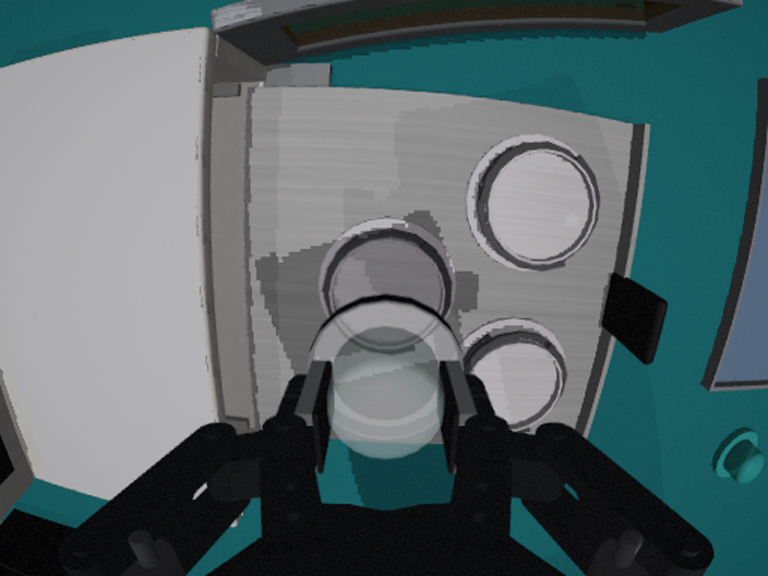

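Request:
{"api": "carry_out", "payload": {"steps": [[[0, -0.1, 0, 3, 0, 0, 0], [0, -0.1, 0, 6, 0, 0, 0], [0, -0.1, 0, 7.4, 0, 0, 0], [0, -0.1, 0, 7.4, 0, 0, 0], [0, -0.1, 0, 7.4, 0, 0, 0]]]}}

```text
t: 9.7
eef_pos: [0.5086, 0.2468, 0.0842]
tool_rot: [[1.0, -0.003, -0.001], [-0.003, -1.0, -0.0], [-0.001, 0.0, -1.0]]
contact_force: [0.3, 0.4, -1.9]
grip_width: 0.0382
grip_force: 60.8
```

```bash
python3 - <<'E'
from h import *
w,st=shot('w9',False);print(st['eef_pos']);plan(.5083,.2522,.067,0)
print('rim bore',circ(w,st,(.5088,.252),.0375,.042,tol=.004),circ(w,st,(.5088,.252),.0375,.045,tol=.004))
st=env.get_state();print(st['eef_pos'])
E
```

```text
[0.50860046 0.24679587 0.08420025]
shift cm [-0.15 -0.51  1.86] norm 1.9 yaw now -0.15 turn z -0.1
rim bore (array([0.5112, 0.2526]), np.float64(0.0368), np.float64(0.0004), 40) (array([0.5124, 0.2526]), np.float64(0.0363), np.float64(0.0004), 49)
[0.50974144 0.24712173 0.08557924]
```

Request:
{"api": "carry_out", "payload": {"steps": [[[0, -0.1, -0.5, 0, 0, 0, 0], [0, -0.1, -0.5, 0, 0, 0, 0], [0, -0.1, -0.5, 0.5, 0, 0, 0], [0, -0.1, -0.5, 1, 0, 0, 0], [0, -0.1, -0.5, 1, 0, 0, 0]]]}}

```text
t: 10.17
eef_pos: [0.5094, 0.2524, 0.0753]
tool_rot: [[1.0, -0.002, 0.004], [-0.002, -1.0, 0.001], [0.004, -0.001, -1.0]]
contact_force: [3.0, -1.2, -1.1]
grip_width: 0.0383
grip_force: 60.6
```

Request:
{"api": "carry_out", "payload": {"steps": [[[0, 0, 0, 0.3, 0, 0, 0], [0, 0, 0, 0.6, 0, 0, 0], [0, 0, 0, 0.8, 0, 0, 0], [0, 0, 0, 0.8, 0, 0, 0]]]}}

```text
t: 10.5
eef_pos: [0.5094, 0.2522, 0.0699]
tool_rot: [[1.0, -0.002, 0.001], [-0.002, -1.0, -0.001], [0.001, 0.001, -1.0]]
contact_force: [-4.5, -4.1, 17.4]
grip_width: 0.0378
grip_force: 62.8
```

Request:
{"api": "carry_out", "payload": {"steps": [[[0, -0.1, 0.1, 0, 0, 0, 0], [0, -0.1, 0.1, 0, 0, 0, 0], [0, -0.15, 0.1, 0.2, 0, 0, 0], [0, -0.15, 0.1, 0.2, 0, 0, 0]]]}}

```text
t: 10.83
eef_pos: [0.5094, 0.2521, 0.0698]
tool_rot: [[1.0, -0.002, 0.005], [-0.002, -1.0, 0.001], [0.005, -0.001, -1.0]]
contact_force: [-5.2, -2.7, 23.2]
grip_width: 0.0381
grip_force: 63.3
```

```bash
python3 - <<'E'
from h import *
st=env.get_state();print(st['eef_pos'],st['contact_force'],st['moment'],st['joints'])
w,st=shot('w10',False)
c=w['color'][150:330,130:390];cv2.imwrite('pics/w10c.png',cv2.resize(c[:,:,::-1],None,fx=3,fy=3,interpolation=cv2.INTER_CUBIC))
E
```

```text
[0.5094134  0.25211217 0.06983292] [-5.17725775 -2.71435513 23.23156638] [-0.6361502   0.93172337 -0.05345649] [ 2.81278853e-01  2.67263329e-01  1.95935347e+00 -5.49587976e-04
  9.09759523e-01  1.85422398e+00]
```

View pics/w10c.png

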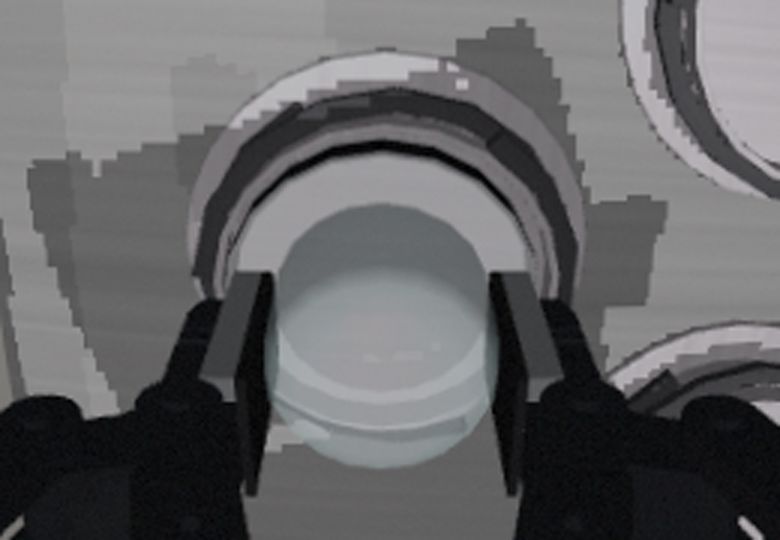

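Request:
{"api": "carry_out", "payload": {"steps": [[[0, 0.15, -0.1, -0.8, 0, 0, 0], [0, 0.3, -0.2, -0.9, 0, 0, 0], [0, 0.3, -0.2, -0.9, 0, 0, 0], [0, 0.3, -0.2, -0.5, 0, 0, 0], [0, 0.3, -0.2, -0.2, 0, 0, 0]]]}}

```text
t: 11.3
eef_pos: [0.5102, 0.2534, 0.0697]
tool_rot: [[1.0, -0.002, -0.002], [-0.002, -1.0, -0.0], [-0.002, 0.0, -1.0]]
contact_force: [-13.5, -4.1, 38.3]
grip_width: 0.0383
grip_force: 64.8
```

Request:
{"api": "carry_out", "payload": {"steps": [[[0, 0, 0, 0.1, 0, 0, 0], [0, 0, 0, 0.1, 0, 0, 0], [0, 0, 0, 0.1, 0, 0, 0]]]}}

```text
t: 11.55
eef_pos: [0.5103, 0.2538, 0.0698]
tool_rot: [[1.0, -0.002, -0.001], [-0.002, -1.0, -0.0], [-0.001, 0.0, -1.0]]
contact_force: [-9.5, -4.8, 27.1]
grip_width: 0.038
grip_force: 63.8
```

```bash
python3 - <<'E'
from h import *
st=env.get_state();print(st['eef_pos'],st['contact_force'],st['moment'])
E
```

```text
[0.51025244 0.25384652 0.06979535] [-9.52836574 -4.78008456 27.08813238] [-1.01533298  1.45246489 -0.02013366]
```

```bash
python3 - <<'E'
from h import *
for n in ['w8','w9','w10']:
    D=np.load(f'pics/{n}.npy',allow_pickle=True).item();g=cv2.cvtColor(D['f']['color'],cv2.COLOR_RGB2GRAY)
    for u in (250,257,264): print(n,u,g[190:212,u])
    st=D['st'];print(st['eef_pos'],[round(wproj(D['f'],st,np.array(st['eef_pos'])+[.030,0,z])[1],1) for z in (-.0279,-.0189)])
E
```

```text
w8 250 [114 112 113 117 118 125 107  44   5   5  18  76 120 147 159 159 158 159
 159 159 160 159]
w8 257 [114 112 111 113 115  93  40   7  10  14  72 121 148 158 157 159 159 158
 157 159 159 159]
w8 264 [114 113 112 113 113 113  92  39  12   6  19  76 115 141 153 156 158 159
 158 159 159 159]
[0.50954888 0.25168346 0.15968376] [np.float64(194.3), np.float64(199.6)]
w9 250 [120 120 120 119 118 118  94  39   8   7  23  76 120 146 156 155 155 157
 157 156 156 157]
w9 257 [119 119 120 119 119  95  41  14   6  20  77 120 147 154 156 155 155 156
 156 155 155 156]
w9 264 [118 119 121 120 118 117  94  41   4   6  20  78 116 143 155 155 155 155
 154 155 155 156]
[0.50860046 0.24679587 0.08420025] [np.float64(194.2), np.float64(199.6)]
w10 250 [ 74  75  99 118 115 115 100  51   5   8  16  65 116 148 156 157 158 159
 156 156 155 156]
w10 257 [ 76 102 120 116 117 106  63   6   2  14  67 111 144 158 157 156 157 157
 158 157 156 155]
w10 264 [ 78  80 107 121 110 114 104  59   4   6  15  68 112 145 156 156 156 159
 157 157 156 155]
[0.5094134  0.25211217 0.06983292] [np.float64(194.4), np.float64(199.7)]
```

```bash
cat >> h.py <<'E'
from scipy.optimize import least_squares
def arc(w,st,c0,R,z,a0,a1,tol=.003,sign=1,free=False):
    """fixed-radius centre from edge points on arc a0..a1 deg; sign=+1: brightness rises outward"""
    g=cv2.GaussianBlur(cv2.cvtColor(w['color'],cv2.COLOR_RGB2GRAY),(0,0),.7).astype(np.float32);c=np.array(c0,float)
    for it in range(4):
        P=[]
        for a in np.radians(np.arange(a0,a1,2)):
            rr=np.arange(R-tol,R+tol,.0002);X=np.array([wproj(w,st,[c[0]+r*np.cos(a),c[1]+r*np.sin(a),z]) for r in rr],np.float32)
            d=np.gradient(cv2.remap(g,X[None,:,0],X[None,:,1],1)[0])*sign;i=np.argmax(d);P.append(c+rr[i]*np.array([np.cos(a),np.sin(a)]))
        P=np.array(P)
        s=least_squares(lambda q:np.hypot(P[:,0]-q[0],P[:,1]-q[1])-(q[2] if free else R),list(c)+([R] if free else []),loss='soft_l1',f_scale=.0003)
        c=s.x[:2]
    return np.round(s.x,4),'med res',round(np.median(abs(s.fun)),5)
E
python3 - <<'E'
from h import *
for n in ['w8','w9','w10']:
    D=np.load(f'pics/{n}.npy',allow_pickle=True).item();w,st=D['f'],D['st'];p=np.array(st['eef_pos']);print(n,p.round(4))
    print(' lens top edge',arc(w,st,p[:2],.030,p[2]-.0189,-45,45,sign=-1))
    c=(.5105,.2525)
    for sg in (1,-1):
        for R in (.0315,.0375): print(' cell',sg,R,arc(w,st,c,R,.045,-60,60,tol=.0025,sign=sg))
    # radial profile at front
    g=cv2.cvtColor(w['color'],cv2.COLOR_RGB2GRAY)
    print([int(g[int(round(q[1])),int(round(q[0]))]) for q in [wproj(w,st,[c[0]+r,c[1],.045]) for r in np.arange(.026,.05,.0006)]])
E
```

```text
w8 [0.5095 0.2517 0.1597]
 lens top edge (array([0.509 , 0.2533]), 'med res', np.float64(0.00016))
 cell 1 0.0315 (array([0.5034, 0.2512]), 'med res', np.float64(0.00107))
 cell 1 0.0375 (array([0.5105, 0.2529]), 'med res', np.float64(0.00027))
 cell -1 0.0315 (array([0.5113, 0.2526]), 'med res', np.float64(0.00015))
 cell -1 0.0375 (array([0.5044, 0.2525]), 'med res', np.float64(0.00077))
[119, 118, 118, 118, 119, 120, 112, 112, 120, 95, 95, 64, 45, 40, 40, 39, 40, 40, 56, 77, 173, 173, 180, 179, 179, 180, 180, 180, 180, 149, 96, 142, 142, 140, 142, 142, 145, 145, 145, 145, 145]
w9 [0.5086 0.2468 0.0842]
 lens top edge (array([0.5081, 0.2484]), 'med res', np.float64(0.00014))
 cell 1 0.0315 (array([0.504 , 0.2522]), 'med res', np.float64(0.00116))
 cell 1 0.0375 (array([0.5113, 0.2526]), 'med res', np.float64(0.00038))
 cell -1 0.0315 (array([0.5111, 0.2526]), 'med res', np.float64(0.00031))
 cell -1 0.0375 (array([0.506 , 0.2562]), 'med res', np.float64(0.00119))
[121, 120, 121, 119, 119, 121, 121, 117, 119, 123, 102, 75, 72, 55, 43, 40, 60, 72, 70, 63, 47, 97, 121, 185, 185, 185, 184, 184, 184, 185, 164, 115, 131, 142, 140, 140, 141, 142, 143, 144, 144]
w10 [0.5094 0.2521 0.0698]
 lens top edge (array([0.5089, 0.2536]), 'med res', np.float64(0.00019))
 cell 1 0.0315 (array([0.5075, 0.2537]), 'med res', np.float64(0.0003))
 cell 1 0.0375 (array([0.5113, 0.253 ]), 'med res', np.float64(0.00034))
 cell -1 0.0315 (array([0.5111, 0.2526]), 'med res', np.float64(0.00029))
 cell -1 0.0375 (array([0.5043, 0.2529]), 'med res', np.float64(0.00064))
[101, 58, 10, 10, 14, 79, 115, 116, 117, 121, 101, 76, 64, 45, 40, 44, 41, 42, 40, 57, 51, 64, 122, 163, 185, 185, 185, 185, 186, 184, 179, 136, 91, 127, 141, 141, 141, 142, 144, 145, 144]
```

Request:
{"api": "carry_out", "payload": {"steps": [[[0, 0, 0, -0.8, 0, 0, 0], [0, -0.15, 0.24, -0.8, 0, 0, 0], [0, -0.15, 0.24, -0.8, 0, 0, 0], [0, -0.15, 0.24, -0.4, 0, 0, 0], [0, -0.15, 0.24, -0.1, 0, 0, 0]]]}}

```text
t: 11.97
eef_pos: [0.5093, 0.2516, 0.0698]
tool_rot: [[1.0, -0.002, 0.0], [-0.002, -1.0, 0.001], [0.0, -0.001, -1.0]]
contact_force: [-9.6, -1.6, 37.7]
grip_width: 0.0383
grip_force: 64.9
```

```bash
python3 - <<'E'
from h import *
st=env.get_state();print(st['eef_pos'],st['contact_force'],st['moment'])
E
```

```text
[0.50926895 0.25160934 0.06975271] [-9.56368486 -1.60286604 37.68736137] [-0.58552971  1.66532259 -0.07268424]
```

Request:
{"api": "carry_out", "payload": {"steps": [[[0, 0, 0, -0.22, 0, 0, 0], [0, -0.2, 0, -0.22, 0, 0, 0], [0, -0.4, 0, -0.22, 0, 0, 0], [0, -0.4, 0, -0.22, 0, 0, 0]]]}}

```text
t: 12.3
eef_pos: [0.5086, 0.2516, 0.0704]
tool_rot: [[1.0, -0.002, 0.013], [-0.002, -1.0, 0.003], [0.013, -0.003, -1.0]]
contact_force: [8.8, 0.6, 3.9]
grip_width: 0.0385
grip_force: 61.3
```

Request:
{"api": "carry_out", "payload": {"steps": [[[0, 0.3, 0, 0, 0, 0, 0], [0, 0.6, 0, 0, 0, 0, 0], [0, 0.8, 0, 0, 0, 0, 0], [0, 0.8, 0, 0, 0, 0, 0]]]}}

```text
t: 12.63
eef_pos: [0.5094, 0.2516, 0.0698]
tool_rot: [[1.0, -0.003, -0.01], [-0.003, -1.0, 0.0], [-0.01, -0.0, -1.0]]
contact_force: [-11.6, 0.1, 20.5]
grip_width: 0.0376
grip_force: 63.1
```

Request:
{"api": "carry_out", "payload": {"steps": [[[0, -0.4, 0, -0.1, 0, 0, 0], [0.75, -0.4, 0, -0.1, 0, 0, 0], [0.75, -0.4, 0, -0.1, 0, 0, 0], [0.75, -0.4, 0, -0.1, 0, 0, 0], [0.75, -0.4, 0, -1, 0, 0, 0]]]}}

```text
t: 13.05
eef_pos: [0.5049, 0.2498, 0.075]
tool_rot: [[1.0, -0.003, -0.008], [-0.003, -1.0, -0.002], [-0.008, 0.002, -1.0]]
contact_force: [-0.1, 0.4, -0.6]
grip_width: 0.0639
grip_force: 0.0
```

Request:
{"api": "carry_out", "payload": {"steps": [[[0.75, 0, 0, -3, 0, 0, 0], [0.75, -2, 0, -6, 0, 0, 0], [0.75, -4, 0, -9, 0, 0, 0], [0.75, -4, 0, -9, 0, 0, 0], [0.75, -4, 0, -9, 0, 0, 0]]]}}

```text
t: 13.47
eef_pos: [0.4682, 0.2512, 0.1706]
tool_rot: [[1.0, -0.002, 0.004], [-0.002, -1.0, 0.001], [0.004, -0.001, -1.0]]
contact_force: [-0.5, 0.3, -1.4]
grip_width: 0.0642
grip_force: 0.0
```

```bash
python3 - <<'E'
from h import *
w,st=shot('w11',False);print(st['eef_pos'])
print(circ(w,st,(.509,.2526),.030,.047,tol=.003,sign=-1),circ(w,st,(.509,.2526),.0335,.045,tol=.003,sign=-1))
print(arc(w,st,(.509,.2526),.030,.047,-180,180,free=True,sign=-1,tol=.002))
cv2.imwrite('pics/w11c.png',cv2.resize(w['color'][60:330,100:400,::-1],None,fx=2.2,fy=2.2,interpolation=cv2.INTER_CUBIC))
for c in [(.4457,.1711),(.5615,.1639)]: print('cell',arc(w,st,c,.0332,.045,-180,180,free=True,sign=-1,tol=.003))
E
```

```text
[0.46822964 0.25122209 0.17062536]
(array([0.5093, 0.2536]), np.float64(0.0329), np.float64(0.0002), 96) (array([0.509 , 0.2538]), np.float64(0.0331), np.float64(0.0004), 97)
(array([0.5086, 0.2505, 0.0301]), 'med res', np.float64(0.00063))
cell (array([0.4459, 0.1725, 0.0332]), 'med res', np.float64(0.00022))
cell (array([0.5617, 0.1654, 0.033 ]), 'med res', np.float64(0.00013))
```

View pics/w11c.png

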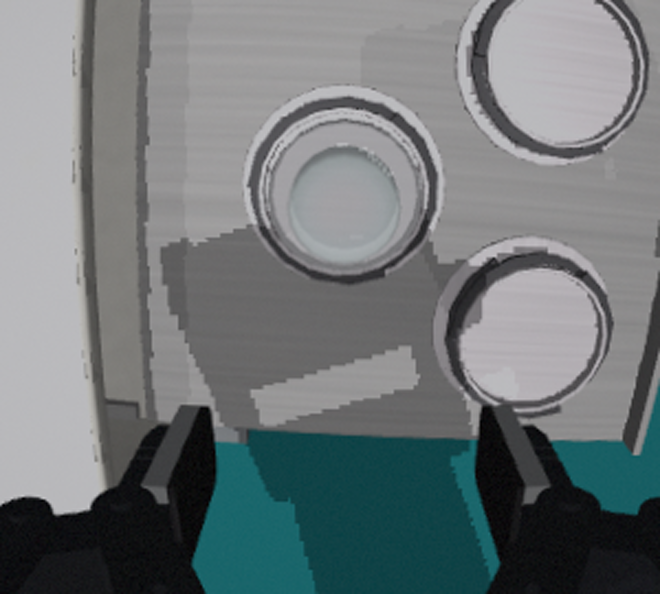

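Request:
{"api": "carry_out", "payload": {"steps": [[[0.7, 0, 19.5, 0, 0, 0, 0], [0.7, 0, 19.5, 0, 0, 0, 0], [0.7, 0, 19.5, 0, 0, 0, 0], [0.7, 0, 19.5, 0, 0, 0, 0], [0.7, 0, 19.5, 0, 0, 0, 0]]]}}

```text
t: 13.93
eef_pos: [0.4662, 0.053, 0.1663]
tool_rot: [[1.0, -0.004, -0.004], [-0.004, -1.0, -0.0], [-0.004, 0.0, -1.0]]
contact_force: [0.4, 0.5, 0.6]
grip_width: 0.0602
grip_force: 0.0
```

Request:
{"api": "carry_out", "payload": {"steps": [[[0.7, 0.3, 19.5, 0, 0, 0, 0], [0.7, 0.3, 19.5, 0, 0, 0, 0], [0.7, 0.3, 19.5, 0, 0, 0, 0], [0.7, 0.3, 19.5, 0, 0, 0, 0], [0.7, 0.3, 19.5, 0, 0, 0, 0]]]}}

```text
t: 14.35
eef_pos: [0.4689, -0.1423, 0.1664]
tool_rot: [[1.0, -0.005, -0.003], [-0.005, -1.0, 0.001], [-0.003, -0.001, -1.0]]
contact_force: [1.0, -0.1, 0.1]
grip_width: 0.0604
grip_force: 0.0
```

Request:
{"api": "carry_out", "payload": {"steps": [[[0.7, 0.2, 18.8, 0, 0, 0, 0], [0.7, 0.2, 18.8, 2, 0, 0, 0], [0.7, 0.2, 18.8, 4, 0, 0, 0], [0.7, 0.2, 18.8, 7, 0, 0, 0], [0.7, 0.2, 18.8, 7, 0, 0, 0]]]}}

```text
t: 14.77
eef_pos: [0.4709, -0.3296, 0.0962]
tool_rot: [[1.0, -0.004, -0.001], [-0.004, -1.0, 0.001], [-0.001, -0.001, -1.0]]
contact_force: [0.7, -0.6, 0.1]
grip_width: 0.06
grip_force: 0.0
```

Request:
{"api": "carry_out", "payload": {"steps": [[[0.7, 0, 0, 0, 0, 0, 0], [0.7, 0, 0, 0, 0, 0, 0], [0.7, 0, 0, 0, 0, 0, 0]]]}}

```text
t: 15.02
eef_pos: [0.4708, -0.3265, 0.0966]
tool_rot: [[1.0, -0.003, -0.003], [-0.003, -1.0, 0.003], [-0.003, -0.003, -1.0]]
contact_force: [0.2, -0.3, -0.8]
grip_width: 0.0601
grip_force: 0.0
```

```bash
python3 - <<'E'
from h import *
w,st=shot('w12',False);print(st['eef_pos'],st['joint_velocities'].round(2))
c,r,e,n=circ(w,st,(.4725,-.3275),.030,.014,sign=-1,tol=.009);print(c,r,e,n);plan(c[0],c[1],.033,0)
E
```

```text
[ 0.47079133 -0.32653524  0.09663456] [ 0.02 -0.05 -0.01 -0.   -0.   -0.  ]
[ 0.4727 -0.329 ] 0.0296 0.0004 72
shift cm [0.12 0.26 6.5 ] norm 6.5 yaw now -0.11 turn z -0.1
```

Request:
{"api": "carry_out", "payload": {"steps": [[[0.7, 0.15, 0.26, 3.5, 0, 0, 0], [0.7, 0.15, 0.26, 6, 0, 0, 0], [0.7, 0.15, 0.26, 6.5, 0, 0, 0], [0, 0.15, 0.26, 6.5, 0, 0, 0], [0, 0.15, 0.26, 6.5, 0, 0, 0]]]}}

```text
t: 15.48
eef_pos: [0.4739, -0.3295, 0.035]
tool_rot: [[1.0, -0.001, 0.001], [-0.001, -1.0, -0.001], [0.001, 0.001, -1.0]]
contact_force: [1.3, -0.7, -0.6]
grip_width: 0.0381
grip_force: 60.0
```

Request:
{"api": "carry_out", "payload": {"steps": [[[0, 0, 0, 0, 0, 0, 0], [0, 0, 0, 0, 0, 0, 0], [0, 0, 0, -3, 0, 0, 0], [0, 0, 0, -7, 0, 0, 0], [0, 0, 0, -11, 0, 0, 0]]]}}

```text
t: 15.9
eef_pos: [0.4724, -0.3291, 0.1443]
tool_rot: [[1.0, -0.002, -0.001], [-0.002, -1.0, 0.001], [-0.001, -0.001, -1.0]]
contact_force: [0.2, -0.6, -0.5]
grip_width: 0.0382
grip_force: 60.6
```

Request:
{"api": "carry_out", "payload": {"steps": [[[0, 0, -4, -2, 0, 0, 0], [0, 0, -8, -2, 0, 0, 0], [0, -0.5, -12, -2, 0, 0, 0], [0, -0.8, -16, -2, 0, 0, 0], [0, -1, -19, -2, 0, 0, 0]]]}}

```text
t: 16.32
eef_pos: [0.4629, -0.1372, 0.1644]
tool_rot: [[1.0, -0.002, 0.002], [-0.002, -1.0, -0.0], [0.002, 0.0, -1.0]]
contact_force: [0.8, 0.5, -1.5]
grip_width: 0.0381
grip_force: 60.8
```

Request:
{"api": "carry_out", "payload": {"steps": [[[0, 0, -4, 0, 0, 0, 0], [0, 0, -8, 0, 0, 0, 0], [0, -0.5, -12, 0, 0, 0, 0], [0, -0.8, -16, 0, 0, 0, 0], [0, -1, -19, 0, 0, 0, 0]]]}}

```text
t: 16.73
eef_pos: [0.4533, 0.0529, 0.1645]
tool_rot: [[1.0, -0.001, 0.002], [-0.001, -1.0, 0.0], [0.002, -0.0, -1.0]]
contact_force: [0.7, 1.1, -2.3]
grip_width: 0.0386
grip_force: 60.8
```

Request:
{"api": "carry_out", "payload": {"steps": [[[0, 0, -4, 0, 0, 0, 0], [0, -0.7, -8, 2, 0, 0, 0], [0, -0.7, -11.5, 5, 0, 0, 0], [0, -0.7, -12, 7, 0, 0, 0], [0, -0.7, -12, 7, 0, 0, 0]]]}}

```text
t: 17.15
eef_pos: [0.4433, 0.1722, 0.0895]
tool_rot: [[1.0, 0.002, -0.008], [0.002, -1.0, -0.001], [-0.008, 0.001, -1.0]]
contact_force: [-1.9, -0.7, -2.4]
grip_width: 0.0383
grip_force: 60.9
```

Request:
{"api": "carry_out", "payload": {"steps": [[[0, 0, 0, 0, 0, 0, 0], [0, 0, 0, 0, 0, 0, 0]]]}}

```text
t: 17.32
eef_pos: [0.4483, 0.17, 0.095]
tool_rot: [[1.0, -0.002, 0.003], [-0.002, -1.0, 0.0], [0.003, -0.0, -1.0]]
contact_force: [0.4, 0.5, -1.3]
grip_width: 0.0381
grip_force: 60.9
```

```bash
python3 - <<'E'
from h import *
w,st=shot('w13',False);p=np.array(st['eef_pos']);print(p)
print('lens',arc(w,st,p[:2],.030,p[2]-.0189,-45,45,sign=-1),'cell',arc(w,st,(.4459,.1713),.0332,.045,-60,60,tol=.003,sign=-1))
plan(.4459,.1713,.073,0)
E
```

```text
[0.44829101 0.16999353 0.09497257]
lens (array([0.4484, 0.1716]), 'med res', np.float64(0.00019)) cell (array([0.4463, 0.1724]), 'med res', np.float64(0.00018))
shift cm [-0.3  -0.15  2.25] norm 2.3 yaw now -0.19 turn z -0.2
```

Request:
{"api": "carry_out", "payload": {"steps": [[[0, 0, 0, 0, 0, 0, 0], [0, 0, 0, 0, 0, 0, 0], [0, 0, 0, 0, 0, 0, 0], [0, 0, 0, 0, 0, 0, 0]]]}}

```text
t: 17.7
eef_pos: [0.4477, 0.1699, 0.0941]
tool_rot: [[1.0, -0.003, 0.001], [-0.003, -1.0, 0.0], [0.001, -0.0, -1.0]]
contact_force: [-0.0, 0.1, -1.0]
grip_width: 0.0382
grip_force: 60.9
```

```bash
python3 - <<'E'
from h import *
w,st=shot('w13',False);p=np.array(st['eef_pos']);print(p)
print('lens',arc(w,st,p[:2],.030,p[2]-.0189,-45,45,sign=-1),'cell',arc(w,st,(.4459,.1713),.0332,.045,-60,60,tol=.003,sign=-1))
print(env.get_state()['eef_pos'])
E
```

```text
[0.44771331 0.16989148 0.09409775]
lens (array([0.4478, 0.1715]), 'med res', np.float64(0.00015)) cell (array([0.4463, 0.1724]), 'med res', np.float64(0.00018))
[0.44753848 0.16995637 0.09386283]
```

Request:
{"api": "carry_out", "payload": {"steps": [[[0, -0.15, -0.1, 0.8, 0, 0, 0], [0, -0.15, -0.1, 1.2, 0, 0, 0], [0, -0.15, -0.1, 1.6, 0, 0, 0], [0, -0.15, -0.1, 2.0, 0, 0, 0], [0, -0.15, -0.1, 2.4, 0, 0, 0]]]}}

```text
t: 18.17
eef_pos: [0.4457, 0.1713, 0.0688]
tool_rot: [[1.0, -0.002, -0.0], [-0.002, -1.0, -0.0], [-0.0, 0.0, -1.0]]
contact_force: [-0.2, -0.5, 3.9]
grip_width: 0.038
grip_force: 61.7
```

Request:
{"api": "carry_out", "payload": {"steps": [[[0, 0, 0, 0.1, 0, 0, 0], [0, 0, 0, 0.1, 0, 0, 0]]]}}

```text
t: 18.33
eef_pos: [0.4457, 0.1714, 0.0688]
tool_rot: [[1.0, -0.002, -0.001], [-0.002, -1.0, -0.0], [-0.001, 0.0, -1.0]]
contact_force: [-1.7, -0.3, 4.8]
grip_width: 0.0379
grip_force: 61.7
```

Request:
{"api": "carry_out", "payload": {"steps": [[[0.7, 0, 0, 0, 0, 0, 0], [0.7, 0, 0, 0, 0, 0, 0], [0.7, 0, 0, -0.5, 0, 0, 0], [0.7, 0, 0, -3, 0, 0, 0], [0.7, 0, 0, -6, 0, 0, 0]]]}}

```text
t: 18.75
eef_pos: [0.4437, 0.1709, 0.1268]
tool_rot: [[1.0, -0.002, -0.006], [-0.002, -1.0, -0.001], [-0.006, 0.001, -1.0]]
contact_force: [0.6, -0.1, -0.7]
grip_width: 0.0594
grip_force: 0.0
```

Request:
{"api": "carry_out", "payload": {"steps": [[[0.7, 2, 3, -3, 0, 0, 0], [0.7, 4, 7, -4, 0, 0, 0], [0.7, 4, 11, -4, 0, 0, 0], [0.7, 4, 15, -4, 0, 0, 0], [0.7, 4.3, 18, -4, 0, 0, 0]]]}}

```text
t: 19.17
eef_pos: [0.4885, -0.011, 0.1695]
tool_rot: [[1.0, -0.002, 0.002], [-0.002, -1.0, -0.001], [0.002, 0.001, -1.0]]
contact_force: [1.0, -0.4, -0.3]
grip_width: 0.06
grip_force: 0.0
```

Request:
{"api": "carry_out", "payload": {"steps": [[[0.7, 4.3, 18, 0, 0, 0, 0], [0.7, 4.3, 18, 0, 0, 0, 0], [0.7, 4.3, 18, 0, 0, 0, 0], [0.7, 4.3, 18, 0, 0, 0, 0], [0.7, 4.3, 18, 0, 0, 0, 0]]]}}

```text
t: 19.58
eef_pos: [0.5316, -0.1936, 0.1691]
tool_rot: [[1.0, -0.006, 0.002], [-0.006, -1.0, -0.002], [0.002, 0.002, -1.0]]
contact_force: [0.3, 1.1, 0.2]
grip_width: 0.0598
grip_force: 0.0
```

Request:
{"api": "carry_out", "payload": {"steps": [[[0.7, 2, 4, 1, 0, 0, 0], [0.7, 4, 8, 3, 0, 0, 0], [0.7, 4.2, 12, 6, 0, 0, 0], [0.7, 4.2, 14.8, 7, 0, 0, 0], [0.7, 4.2, 14.8, 7, 0, 0, 0]]]}}

```text
t: 20.0
eef_pos: [0.5707, -0.3406, 0.094]
tool_rot: [[1.0, -0.006, -0.004], [-0.006, -1.0, 0.002], [-0.004, -0.002, -1.0]]
contact_force: [-0.6, 0.9, -0.6]
grip_width: 0.0601
grip_force: 0.0
```

Request:
{"api": "carry_out", "payload": {"steps": [[[0.7, 0, 0, 0, 0, 0, 0], [0.7, 0, 0, 0, 0, 0, 0], [0.7, 0, 0, 0, 0, 0, 0], [0.7, 0, 0, 0, 0, 0, 0], [0.7, 0, 0, 0, 0, 0, 0]]]}}

```text
t: 20.42
eef_pos: [0.5732, -0.3358, 0.0998]
tool_rot: [[1.0, -0.001, 0.002], [-0.001, -1.0, -0.001], [0.002, 0.001, -1.0]]
contact_force: [0.4, 0.6, -0.1]
grip_width: 0.0599
grip_force: 0.0
```

```bash
python3 - <<'E'
from h import *
w,st=shot('w14',False);print(st['eef_pos'],st['joint_velocities'].round(2))
c,r,e,n=circ(w,st,(.5732,-.3378),.030,.014,sign=-1,tol=.009);print(c,r,e,n);plan(c[0],c[1],.033,0)
E
```

```text
[ 0.57322803 -0.33581322  0.09984643] [-0.01  0.   -0.   -0.   -0.   -0.  ]
[ 0.5752 -0.3391] 0.0296 0.0002 67
shift cm [0.19 0.31 6.67] norm 6.7 yaw now -0.04 turn z -0.0
```

Request:
{"api": "carry_out", "payload": {"steps": [[[0.7, 0.2, 0.3, 3.5, 0, 0, 0], [0.7, 0.2, 0.3, 6, 0, 0, 0], [0.7, 0.2, 0.3, 6.65, 0, 0, 0], [0, 0.2, 0.3, 6.65, 0, 0, 0], [0, 0.2, 0.3, 6.65, 0, 0, 0]]]}}

```text
t: 20.88
eef_pos: [0.5748, -0.3398, 0.0325]
tool_rot: [[1.0, -0.002, 0.0], [-0.002, -1.0, -0.0], [0.0, 0.0, -1.0]]
contact_force: [1.0, 0.2, -1.2]
grip_width: 0.0381
grip_force: 60.3
```

Request:
{"api": "carry_out", "payload": {"steps": [[[0, 0, 0, 0, 0, 0, 0], [0, 0, 0, 0, 0, 0, 0], [0, 0, 0, -3, 0, 0, 0], [0, 0, 0, -7, 0, 0, 0], [0, 0, 0, -11, 0, 0, 0]]]}}

```text
t: 21.3
eef_pos: [0.5737, -0.3394, 0.1425]
tool_rot: [[1.0, -0.002, -0.002], [-0.002, -1.0, 0.002], [-0.002, -0.002, -1.0]]
contact_force: [1.2, -0.9, -1.8]
grip_width: 0.038
grip_force: 60.7
```

Request:
{"api": "carry_out", "payload": {"steps": [[[0, 0, -4, -2, 0, 0, 0], [0, 0, -8, -2, 0, 0, 0], [0, -0.2, -12, -2, 0, 0, 0], [0, -0.4, -16, -2, 0, 0, 0], [0, -0.5, -19, -2, 0, 0, 0]]]}}

```text
t: 21.72
eef_pos: [0.5696, -0.1472, 0.1633]
tool_rot: [[1.0, -0.002, 0.002], [-0.002, -1.0, 0.0], [0.002, -0.0, -1.0]]
contact_force: [0.3, -0.7, -1.9]
grip_width: 0.0385
grip_force: 60.9
```

Request:
{"api": "carry_out", "payload": {"steps": [[[0, 0, -4, 0, 0, 0, 0], [0, 0, -8, 0, 0, 0, 0], [0, -0.2, -12, 0, 0, 0, 0], [0, -0.4, -16, 0, 0, 0, 0], [0, -0.5, -19, 0, 0, 0, 0]]]}}

```text
t: 22.13
eef_pos: [0.565, 0.0429, 0.1632]
tool_rot: [[1.0, -0.001, 0.002], [-0.001, -1.0, 0.001], [0.002, -0.001, -1.0]]
contact_force: [0.2, -0.3, -1.2]
grip_width: 0.0384
grip_force: 60.9
```

Request:
{"api": "carry_out", "payload": {"steps": [[[0, 0, -4, 0, 0, 0, 0], [0, -0.3, -8, 2, 0, 0, 0], [0, -0.3, -11.5, 5, 0, 0, 0], [0, -0.3, -12.3, 7, 0, 0, 0], [0, -0.3, -12.3, 7, 0, 0, 0]]]}}

```text
t: 22.55
eef_pos: [0.5586, 0.1657, 0.0874]
tool_rot: [[1.0, 0.002, -0.009], [0.002, -1.0, -0.0], [-0.009, 0.0, -1.0]]
contact_force: [-1.1, -0.7, -2.9]
grip_width: 0.0385
grip_force: 61.0
```

Request:
{"api": "carry_out", "payload": {"steps": [[[0, 0, 0, 0, 0, 0, 0], [0, 0, 0, 0, 0, 0, 0], [0, 0, 0, 0, 0, 0, 0], [0, 0, 0, 0, 0, 0, 0], [0, 0, 0, 0, 0, 0, 0]]]}}

```text
t: 22.97
eef_pos: [0.5639, 0.1621, 0.0936]
tool_rot: [[1.0, -0.004, 0.003], [-0.004, -1.0, 0.0], [0.003, -0.0, -1.0]]
contact_force: [-0.7, 0.4, -2.4]
grip_width: 0.0382
grip_force: 61.0
```

```bash
python3 - <<'E'
from h import *
w,st=shot('w15',False);p=np.array(st['eef_pos']);print(p)
print('lens',arc(w,st,p[:2],.030,p[2]-.0189,-45,45,sign=-1),'cell',arc(w,st,(.5617,.1645),.0332,.045,-60,60,tol=.003,sign=-1))
print(env.get_state()['eef_pos'])
E
```

```text
[0.56388692 0.16209739 0.09360779]
lens (array([0.5649, 0.1636]), 'med res', np.float64(2e-05)) cell (array([0.562 , 0.1655]), 'med res', np.float64(0.00019))
[0.5636129  0.16223345 0.09324617]
```

Request:
{"api": "carry_out", "payload": {"steps": [[[0, -0.28, -0.21, 0.8, 0, 0, 0], [0, -0.28, -0.21, 1.2, 0, 0, 0], [0, -0.28, -0.21, 1.6, 0, 0, 0], [0, -0.28, -0.21, 2.0, 0, 0, 0], [0, -0.28, -0.21, 2.4, 0, 0, 0]]]}}

```text
t: 23.43
eef_pos: [0.5598, 0.1651, 0.0673]
tool_rot: [[1.0, -0.002, -0.0], [-0.002, -1.0, -0.0], [-0.0, 0.0, -1.0]]
contact_force: [-0.5, -0.1, -1.1]
grip_width: 0.0386
grip_force: 61.2
```

Request:
{"api": "carry_out", "payload": {"steps": [[[0, 0, 0, 0.1, 0, 0, 0], [0, 0, 0, 0.1, 0, 0, 0]]]}}

```text
t: 23.6
eef_pos: [0.5598, 0.1651, 0.0664]
tool_rot: [[1.0, -0.002, -0.001], [-0.002, -1.0, -0.0], [-0.001, 0.0, -1.0]]
contact_force: [0.2, 0.3, -2.1]
grip_width: 0.0386
grip_force: 61.2
```

Request:
{"api": "carry_out", "payload": {"steps": [[[0, 0, 0, 0.15, 0, 0, 0], [0, 0, 0, 0.15, 0, 0, 0]]]}}

```text
t: 23.77
eef_pos: [0.5601, 0.1652, 0.0661]
tool_rot: [[1.0, -0.002, -0.0], [-0.002, -1.0, -0.0], [-0.0, 0.0, -1.0]]
contact_force: [-1.6, -0.8, 2.3]
grip_width: 0.0382
grip_force: 61.3
```

Request:
{"api": "carry_out", "payload": {"steps": [[[0.7, 0, 0, 0, 0, 0, 0], [0.7, 0, 0, 0, 0, 0, 0], [0.7, 0, 0, 0, 0, 0, 0], [0.7, 0, 0, -3, 0, 0, 0], [0.7, 0, 0, -6, 0, 0, 0]]]}}

```text
t: 24.18
eef_pos: [0.558, 0.1649, 0.1235]
tool_rot: [[1.0, -0.002, -0.006], [-0.002, -1.0, -0.001], [-0.006, 0.001, -1.0]]
contact_force: [0.7, 0.6, 0.2]
grip_width: 0.0599
grip_force: 0.0
```

Request:
{"api": "carry_out", "payload": {"steps": [[[1, -3, 0, -4, 0, 0, 0], [1, -6, 1, -7, 0, 0, 0], [1, -9, 2, -11, 0, 0, 0], [1, -11, 3, -12, 0, 0, 0], [1, -11, 3, -12, 0, 0, 0]]]}}

```text
t: 24.6
eef_pos: [0.449, 0.135, 0.2523]
tool_rot: [[1.0, -0.002, 0.011], [-0.002, -1.0, 0.0], [0.011, -0.0, -1.0]]
contact_force: [-0.2, 1.3, 0.6]
grip_width: 0.0857
grip_force: 0.0
```

Request:
{"api": "carry_out", "payload": {"steps": [[[1, 0, 0, 0, 0, 0, 0], [1, 0, 0, 0, 0, 0, 0], [1, 0, 0, 0, 0, 0, 0]]]}}

```text
t: 24.85
eef_pos: [0.4498, 0.1355, 0.2436]
tool_rot: [[1.0, -0.002, -0.003], [-0.002, -1.0, -0.0], [-0.003, 0.0, -1.0]]
contact_force: [0.3, -0.7, -0.8]
grip_width: 0.0854
grip_force: 0.0
```

```bash
python3 - <<'E'
from h import *
w,st=shot('w16',False);print(st['eef_pos'],st['joints'].round(2))
for c in [(.4459,.1713),(.5615,.1645),(.509,.2526)]: print('cell',arc(w,st,c,.0332,.045,-180,180,free=True,sign=-1,tol=.003))
hsv=cv2.cvtColor(w['color'],cv2.COLOR_RGB2HSV)
m=cv2.inRange(hsv,(15,90,100),(32,255,255))
for c in cv2.findContours(m,cv2.RETR_EXTERNAL,2)[0]:
    if cv2.contourArea(c)>200:
        (u,v),r=cv2.minEnclosingCircle(c);print('ring',u*1.5,v*1.5,r,np.round(wonz(w,st,u,v,.022),4))
f=grab_frame('top');m=cv2.inRange(cv2.cvtColor(f['color'],cv2.COLOR_RGB2HSV),(15,90,120),(32,255,255))
for c in cv2.findContours(m,cv2.RETR_EXTERNAL,2)[0]:
    if cv2.contourArea(c)>200:
        (u,v),r=cv2.minEnclosingCircle(c);print('topring',r,np.round(onz(f,u,v,.022),4))
# collage of the cells from wrist
save(w,'w16')
E
```

```text
[0.44975359 0.13545537 0.24364127] [ 0.08 -0.18  2.07  0.    1.25  1.65]
cell (array([0.4463, 0.1724, 0.0331]), 'med res', np.float64(0.00015))
cell (array([0.5619, 0.1654, 0.0332]), 'med res', np.float64(0.00018))
cell (array([0.5092, 0.2535, 0.0333]), 'med res', np.float64(0.00015))
ring 741.75 232.5 28.987165451049805 [ 0.4779 -0.221   0.022 ]
ring 749.25 126.75 29.538209915161133 [ 0.5848 -0.2186  0.022 ]
ring 675.0 90.75 32.638267517089844 [ 0.6016 -0.1183  0.022 ]
topring 13.124505043029785 [ 0.4775 -0.2219  0.022 ]
topring 12.82964038848877 [ 0.5837 -0.2204  0.022 ]
topring 12.933984756469727 [ 0.6022 -0.1211  0.022 ]
```

Request:
{"api": "carry_out", "payload": {"steps": [[[1, 1.4, 18, 0, 0, 0, 0], [1, 1.4, 18, 0, 0, 0, 0], [1, 1.4, 18, 0, 0, 0, 0], [1, 1.4, 18, 0, 0, 0, 0], [1, 1.4, 18, 0, 0, 0, 0]]]}}

```text
t: 25.37
eef_pos: [0.4638, -0.0488, 0.244]
tool_rot: [[1.0, -0.006, -0.002], [-0.006, -1.0, -0.001], [-0.002, 0.001, -1.0]]
contact_force: [0.0, 0.6, 0.3]
grip_width: 0.0857
grip_force: 0.0
```

Request:
{"api": "carry_out", "payload": {"steps": [[[1, 1.4, 17.7, 0, 0, 0, 0], [1, 1.4, 17.7, 4, 0, 0, -4], [1, 1.4, 17.7, 8, 0, 0, -8], [1, 1.4, 17.7, 12, 0, 0, -11.7], [1, 1.4, 17.7, 12, 0, 0, -11.7]]]}}

```text
t: 25.78
eef_pos: [0.4765, -0.2114, 0.1406]
tool_rot: [[0.979, 0.202, 0.0], [0.202, -0.979, -0.0], [0.0, 0.0, -1.0]]
contact_force: [-0.8, 0.1, 0.3]
grip_width: 0.0855
grip_force: 0.0
```

Request:
{"api": "carry_out", "payload": {"steps": [[[1, 0, 0, 0, 0, 0, 0], [1, 0, 0, 0, 0, 0, 0], [1, 0, 0, 0, 0, 0, 0], [1, 0, 0, 0, 0, 0, 0]]]}}

```text
t: 26.12
eef_pos: [0.4772, -0.2089, 0.1439]
tool_rot: [[0.979, 0.202, 0.002], [0.202, -0.979, -0.001], [0.002, 0.002, -1.0]]
contact_force: [-0.3, 0.6, 0.7]
grip_width: 0.0853
grip_force: 0.0
```

```bash
cat >> h.py <<'E'
def ringfit(w,st,c):
    """octagonal collar top: hole centre (48mm hole, top z .042) and red-mark yaw (mod 120)"""
    hsv=cv2.cvtColor(w['color'],cv2.COLOR_RGB2HSV);m=cv2.inRange(hsv,(0,150,80),(8,255,255))|cv2.inRange(hsv,(172,150,80),(180,255,255))
    n,l,s,cc=cv2.connectedComponentsWithStats(m);P=[wonz(w,st,*cc[i],.024)[:2] for i in range(1,n) if s[i,4]>=5]
    P=np.array([p for p in P if np.hypot(*(p-c))<.05]);g=cv2.inRange(hsv,(15,90,60),(32,255,255))
    W=[]
    for a in np.radians(np.arange(0,360,3)):
        for r in np.arange(.048,.032,-.0003):
            u,v=wproj(w,st,[c[0]+r*np.cos(a),c[1]+r*np.sin(a),.0235])
            if 0<=int(v+.5)<384 and 0<=int(u+.5)<512 and g[int(v+.5),int(u+.5)]: W.append([c[0]+r*np.cos(a),c[1]+r*np.sin(a)]);break
    W=np.array(W);s=least_squares(lambda q:np.hypot(W[:,0]-q[0],W[:,1]-q[1])-.042,c,loss='soft_l1',f_scale=.0003)
    q=s.x;print('ring',q.round(4),len(W),np.median(abs(s.fun)).round(5),'marks',[(round(np.hypot(*(p-q)),4),round(np.degrees(np.arctan2(*(p-q)[::-1])),1)) for p in P])
E
python3 - <<'E'
from h import *
w,st=shot('w17',False);print(st['eef_pos'],st['joints'].round(2))
ringfit(w,st,(.478,-.2215));plan(.478,-.2215,.041,11.6)
E
```

```text
[ 0.47716062 -0.20886656  0.14389063] [-0.61  0.06  2.04  0.    1.04  0.76]
ring [ 0.4796 -0.2214] 120 0.00105 marks [(np.float64(0.0369), np.float64(11.3))]
shift cm [-0.21  1.23 10.33] norm 10.4 yaw now 11.65 turn z 0.1
```

Request:
{"api": "carry_out", "payload": {"steps": [[[1, -0.1, 1.27, 4, 0, 0, 0], [1, -0.1, 1.27, 7, 0, 0, 0], [1, -0.1, 1.27, 9, 0, 0, 0], [1, -0.1, 1.27, 10, 0, 0, 0], [1, -0.1, 1.27, 10.3, 0, 0, 0]]]}}

```text
t: 26.58
eef_pos: [0.4774, -0.2208, 0.0389]
tool_rot: [[0.979, 0.202, -0.001], [0.202, -0.979, 0.001], [-0.001, -0.001, -1.0]]
contact_force: [-0.7, -0.2, -0.5]
grip_width: 0.0853
grip_force: 0.0
```

Request:
{"api": "carry_out", "payload": {"steps": [[[1, 0, 0, 0, 0, 0, 0], [0, 0, 0, 0, 0, 0, 0], [0, 0, 0, 0, 0, 0, 0], [0, 0, 0, 0, 0, 0, 0], [0, 0, 0, 0, 0, 0, 0]]]}}

```text
t: 27.0
eef_pos: [0.4795, -0.223, 0.0422]
tool_rot: [[0.98, 0.201, 0.004], [0.201, -0.98, -0.003], [0.004, 0.004, -1.0]]
contact_force: [-0.4, 0.0, 7.6]
grip_width: 0.0642
grip_force: 67.2
```

```bash
python3 - <<'E'
from h import *
st=env.get_state();print(st['eef_pos'],st['contact_force'],st['moment'],st['grip_width'],st['grip_force'])
E
```

```text
[ 0.47953527 -0.22299232  0.04219888] [-4.38079571e-01  6.15427538e-03  7.64988538e+00] [0.22548794 0.00869808 0.0500056 ] 0.06416904130180824 67.18508005142212
```

Request:
{"api": "carry_out", "payload": {"steps": [[[0, 0, 0, -3, 0, 0, 0], [0, 0, 0, -6.5, 0, 0, 0], [0, 0, 0, -9.5, 0, 0, -7], [0, 0, 0, -12.5, 0, 0, -14], [0, 0, 0, -12.5, 0, 0, -21]]]}}

```text
t: 27.42
eef_pos: [0.481, -0.2242, 0.1724]
tool_rot: [[0.839, 0.543, 0.011], [0.544, -0.839, -0.008], [0.005, 0.013, -1.0]]
contact_force: [0.7, -0.3, -0.8]
grip_width: 0.0642
grip_force: 67.4
```

Request:
{"api": "carry_out", "payload": {"steps": [[[0, 0, 0, 0, 0, 0, -7], [0, 0, 0, 0, 0, 0, -14], [0, 0, 0, 0, 0, 0, -21], [0, 0, 0, 0, 0, 0, -28], [0, 0, 0, 0, 0, 0, -35]]]}}

```text
t: 27.83
eef_pos: [0.4775, -0.2217, 0.1647]
tool_rot: [[0.376, 0.927, 0.0], [0.927, -0.376, -0.0], [-0.0, 0.001, -1.0]]
contact_force: [0.2, -0.3, -1.8]
grip_width: 0.0639
grip_force: 67.4
```

Request:
{"api": "carry_out", "payload": {"steps": [[[0, 0, 0, 0, 0, 0, -7], [0, 0, 0, 0, 0, 0, -14], [0, 0, 0, 0, 0, 0, -21], [0, 0, 0, 0, 0, 0, -28], [0, 0, 0, 0, 0, 0, -35]]]}}

```text
t: 28.25
eef_pos: [0.4775, -0.2217, 0.1647]
tool_rot: [[-0.224, 0.975, 0.0], [0.975, 0.224, -0.0], [-0.0, 0.0, -1.0]]
contact_force: [0.6, -0.1, -1.9]
grip_width: 0.0638
grip_force: 67.4
```

```bash
python3 - <<'E'
from h import *
plan(.5088,.2525,.165,106.5);st=env.get_state();print(st['eef_pos'],st['grip_width'],st['joints'].round(2))
E
```

```text
shift cm [ 4.552e+01  1.365e+01 -4.000e-02] norm 47.5 yaw now 102.92 turn z -3.6
[ 0.47745065 -0.22169866  0.16466674] 0.06377678767979554 [-0.63  0.05  2.01  0.    1.08 -0.85]
```

Request:
{"api": "carry_out", "payload": {"steps": [[[0, 16, 4.8, 0, 0, 0, 0], [0, 16, 4.8, 0, 0, 0, 0], [0, 16, 4.8, 0, 0, 0, 0], [0, 16, 4.8, 0, 0, 0, 0], [0, 16, 4.8, 0, 0, 0, 0]]]}}

```text
t: 28.67
eef_pos: [0.4888, -0.0491, 0.1643]
tool_rot: [[-0.223, 0.975, -0.0], [0.975, 0.223, 0.003], [0.003, 0.0, -1.0]]
contact_force: [0.3, 0.8, -0.6]
grip_width: 0.064
grip_force: 67.4
```

Request:
{"api": "carry_out", "payload": {"steps": [[[0, 16, 4.8, 0, 0, 0, 0], [0, 16, 4.8, 0, 0, 0, 0], [0, 16, 4.8, 0, 0, 0, 0], [0, 16, 4.8, 0, 0, 0, 0], [0, 16, 4.8, 0, 0, 0, 0]]]}}

```text
t: 29.08
eef_pos: [0.5013, 0.1172, 0.165]
tool_rot: [[-0.224, 0.975, 0.001], [0.975, 0.224, 0.003], [0.003, 0.002, -1.0]]
contact_force: [0.7, -0.3, -1.0]
grip_width: 0.0642
grip_force: 67.4
```

Request:
{"api": "carry_out", "payload": {"steps": [[[0, 4, 1.2, 0, 0, 0, 0], [0, 8, 2.4, 0, 0, 0, 0], [0, 11, 3.3, 0, 0, 0, -3.6], [0, 13.5, 4.05, 0, 0, 0, -3.6], [0, 13.5, 4.05, 0, 0, 0, -3.6]]]}}

```text
t: 29.5
eef_pos: [0.5119, 0.2555, 0.1649]
tool_rot: [[-0.282, 0.959, 0.001], [0.959, 0.282, 0.002], [0.001, 0.002, -1.0]]
contact_force: [-0.3, -0.4, -1.4]
grip_width: 0.0646
grip_force: 67.4
```

Request:
{"api": "carry_out", "payload": {"steps": [[[0, 0, 0, 1, 0, 0, 0], [0, 0, 0, 3, 0, 0, 0], [0, 0, 0, 4, 0, 0, 0], [0, 0, 0, 4, 0, 0, 0], [0, 0, 0, 4, 0, 0, 0]]]}}

```text
t: 29.92
eef_pos: [0.5111, 0.2506, 0.1232]
tool_rot: [[-0.277, 0.961, -0.003], [0.961, 0.277, -0.001], [-0.0, -0.003, -1.0]]
contact_force: [-0.4, 1.0, -0.6]
grip_width: 0.0642
grip_force: 67.3
```

```bash
python3 - <<'E'
from h import *
w,st=shot('w18',False);print(st['eef_pos'],st['joints'].round(2),st['joint_velocities'].round(2));plan(.5088,.2525,.08,106.5)
print('cell',arc(w,st,(.509,.2526),.0332,.045,60,150,sign=-1,tol=.003))
E
```

```text
[0.51112671 0.25064183 0.12315033] [ 0.28  0.19  1.93 -0.    1.02 -0.  ] [ 0.   -0.02 -0.03  0.   -0.    0.  ]
shift cm [ 0.23 -0.26  4.43] norm 4.4 yaw now 106.09 turn z -0.4
cell (array([0.5091, 0.2545]), 'med res', np.float64(0.00088))
```

Request:
{"api": "carry_out", "payload": {"steps": [[[0, 0.23, -0.26, 2, 0, 0, -0.4], [0, 0.23, -0.26, 3.5, 0, 0, -0.4], [0, 0.23, -0.26, 4.2, 0, 0, -0.4], [0, 0.23, -0.26, 4.2, 0, 0, -0.4], [0, 0.23, -0.26, 4.2, 0, 0, -0.4]]]}}

```text
t: 30.38
eef_pos: [0.5093, 0.2533, 0.0832]
tool_rot: [[-0.285, 0.959, 0.001], [0.959, 0.285, 0.0], [-0.0, 0.001, -1.0]]
contact_force: [-0.5, 0.3, -0.8]
grip_width: 0.064
grip_force: 67.7
```

Request:
{"api": "carry_out", "payload": {"steps": [[[0, 0, 0, 0.2, 0, 0, 0], [0, 0, 0, 0.4, 0, 0, 0], [0, 0, 0, 0.6, 0, 0, 0], [0, 0, 0, 0.6, 0, 0, 0]]]}}

```text
t: 30.72
eef_pos: [0.5093, 0.2532, 0.0768]
tool_rot: [[-0.286, 0.958, 0.002], [0.958, 0.286, -0.001], [-0.001, 0.001, -1.0]]
contact_force: [0.6, -1.7, -1.3]
grip_width: 0.0643
grip_force: 67.8
```

```bash
python3 - <<'E'
from h import *
st=env.get_state();print(st['eef_pos'],st['contact_force'],st['moment'],st['grip_width'],st['grip_force'])
E
```

```text
[0.50930933 0.25320815 0.07675371] [ 0.63252118 -1.66874812 -1.27648935] [-0.40945071 -0.24878997 -0.00867968] 0.06431810322861546 67.84958839416504
```

Request:
{"api": "carry_out", "payload": {"steps": [[[0, 0, 0, 0.1, 0, 0, 0], [0, 0, 0, 0.2, 0, 0, 0], [0, 0, 0, 0.2, 0, 0, 0]]]}}

```text
t: 30.97
eef_pos: [0.5095, 0.2532, 0.0761]
tool_rot: [[-0.286, 0.958, 0.001], [0.958, 0.286, -0.001], [-0.001, 0.001, -1.0]]
contact_force: [-0.8, -4.1, 7.0]
grip_width: 0.0645
grip_force: 68.7
```

Request:
{"api": "carry_out", "payload": {"steps": [[[0, 0, 0, 0.1, 0, 0, 0], [0, 0, 0, 0.2, 0, 0, 0], [0, 0, 0, 0.2, 0, 0, 0]]]}}

```text
t: 31.22
eef_pos: [0.5097, 0.2535, 0.0759]
tool_rot: [[-0.286, 0.958, 0.0], [0.958, 0.286, -0.001], [-0.001, 0.0, -1.0]]
contact_force: [-5.0, -5.8, 15.2]
grip_width: 0.0645
grip_force: 69.5
```

```bash
python3 - <<'E'
from h import *
st=env.get_state();print(st['eef_pos'],st['contact_force'],st['moment'],st['grip_width'],st['grip_force'])
E
```

```text
[0.50965254 0.25346774 0.07586216] [-5.00654603 -5.75317945 15.20539375] [-0.78876042  0.84903236  0.00845369] 0.0645343351498297 69.54499125480652
```

Request:
{"api": "carry_out", "payload": {"steps": [[[0, -0.06, -0.09, 0, 0, 0, 5], [0, -0.06, -0.09, 0.04, 0, 0, 12], [0, -0.06, -0.09, 0.09, 0, 0, 19], [0, -0.06, -0.09, 0.13, 0, 0, 26], [0, -0.06, -0.09, 0.18, 0, 0, 33]]]}}

```text
t: 31.63
eef_pos: [0.5104, 0.2531, 0.0737]
tool_rot: [[0.287, 0.958, 0.005], [0.958, -0.287, 0.001], [0.002, 0.005, -1.0]]
contact_force: [-0.7, -1.5, 9.2]
grip_width: 0.064
grip_force: 68.9
```

```bash
python3 - <<'E'
from h import *
st=env.get_state();print(st['eef_pos'],st['contact_force'],st['moment'],st['grip_width'],st['grip_force'])
E
```

```text
[0.51036277 0.2530799  0.07374903] [-0.73553632 -1.46397119  9.23956966] [-0.35476351  0.09159136  0.27139176] 0.06395896393676351 68.94686222076416
```

Request:
{"api": "carry_out", "payload": {"steps": [[[0, 0, 0, 0.05, 0, 0, 7], [0, 0, 0, 0.09, 0, 0, 14], [0, 0, 0, 0.14, 0, 0, 21], [0, 0, 0, 0.19, 0, 0, 28], [0, 0, 0, 0.23, 0, 0, 35]]]}}

```text
t: 32.05
eef_pos: [0.5106, 0.2529, 0.0715]
tool_rot: [[0.784, 0.621, 0.006], [0.621, -0.784, -0.0], [0.005, 0.004, -1.0]]
contact_force: [-0.9, -3.2, 9.4]
grip_width: 0.064
grip_force: 68.8
```

Request:
{"api": "carry_out", "payload": {"steps": [[[0, 0, 0, 0.05, 0, 0, 7], [0, 0, 0, 0.09, 0, 0, 14], [0, 0, 0, 0.14, 0, 0, 21], [0, 0, 0, 0.17, 0, 0, 26], [0, 0, 0, 0.17, 0, 0, 26]]]}}

```text
t: 32.47
eef_pos: [0.5105, 0.2527, 0.0702]
tool_rot: [[0.977, 0.215, 0.005], [0.215, -0.977, -0.0], [0.005, 0.001, -1.0]]
contact_force: [-1.9, -4.0, 11.7]
grip_width: 0.0642
grip_force: 69.2
```

```bash
python3 - <<'E'
from h import *
st=env.get_state();print(st['eef_pos'],st['contact_force'],st['moment'],st['grip_width'],st['grip_force']);plan(*st['eef_pos'],0)
E
```

```text
[0.51049736 0.2527473  0.07017613] [-1.94403675 -4.04206639 11.73445587] [-0.93542317  0.17837037 -0.21701913] 0.06417326010599497 69.17341589927673
shift cm [0. 0. 0.] norm 0.0 yaw now 12.42 turn z 12.4
```

Request:
{"api": "carry_out", "payload": {"steps": [[[0, 0, 0, 0.02, 0, 0, 5], [0, 0, 0, 0.05, 0, 0, 10], [0, 0, 0, 0.08, 0, 0, 15], [0, 0, 0, 0.09, 0, 0, 18], [0, 0, 0, 0.09, 0, 0, 18]]]}}

```text
t: 32.88
eef_pos: [0.5107, 0.2526, 0.0701]
tool_rot: [[0.996, -0.094, 0.005], [-0.094, -0.996, -0.001], [0.005, 0.001, -1.0]]
contact_force: [-2.0, -4.4, 15.5]
grip_width: 0.0643
grip_force: 69.6
```

```bash
cat > s.py <<'E'
from h import *
st=env.get_state();R=st['tool_rot'];print(np.round(st['eef_pos'],4),'F',st['contact_force'].round(1),'M',st['moment'].round(3),'w',round(st['grip_width'],4),round(st['grip_force'],1),'psi',round(np.degrees(np.arctan2(R[1][0],R[0][0])),2),'j6',st['joints'][5].round(2),st['tau'].round(2)[-1],'t',st['t'])
E
python3 s.py
```

```text
[0.5107 0.2526 0.0701] F [-2.  -4.4 15.5] M [-1.283  0.442 -0.147] w 0.0643 69.6 psi -5.38 j6 1.95 0.05 t 32.8833
```

Request:
{"api": "carry_out", "payload": {"steps": [[[0, 0, 0, 0, 0, 0, 2], [0, 0, 0, 0, 0, 0, 4], [0, 0, 0, 0, 0, 0, 4]]]}}

```text
t: 33.13
eef_pos: [0.5106, 0.2525, 0.0701]
tool_rot: [[0.987, -0.159, 0.005], [-0.159, -0.987, -0.003], [0.006, 0.002, -1.0]]
contact_force: [-3.1, -5.7, 16.1]
grip_width: 0.0641
grip_force: 69.6
```

```bash
python3 s.py
```

```text
[0.5106 0.2525 0.0701] F [-3.1 -5.7 16.1] M [-1.163  0.577  0.678] w 0.0641 69.6 psi -9.12 j6 2.02 0.76 t 33.1333
```

Request:
{"api": "carry_out", "payload": {"steps": [[[0, 0, 0, 0, 0, 0, 2], [0, 0, 0, 0, 0, 0, 3], [0, 0, 0, 0, 0, 0, 3]]]}}

```text
t: 33.38
eef_pos: [0.5106, 0.2523, 0.0701]
tool_rot: [[0.979, -0.206, 0.005], [-0.206, -0.979, -0.004], [0.006, 0.002, -1.0]]
contact_force: [-2.4, -5.2, 16.0]
grip_width: 0.0637
grip_force: 69.7
```

```bash
python3 s.py
```

```text
[0.5106 0.2523 0.0701] F [-2.4 -5.2 16. ] M [-1.068  0.567  1.425] w 0.0637 69.7 psi -11.88 j6 2.06 1.44 t 33.3833
```

Request:
{"api": "carry_out", "payload": {"steps": [[[1, 0, 0, 0, 0, 0, -3], [1, 0, 0, 0, 0, 0, -3], [1, 0, 0, 0, 0, 0, -3], [1, 0, 0, -2, 0, 0, -3], [1, 0, 0, -5, 0, 0, -3]]]}}

```text
t: 33.8
eef_pos: [0.5049, 0.2519, 0.1121]
tool_rot: [[0.986, -0.165, -0.009], [-0.165, -0.986, -0.002], [-0.009, 0.003, -1.0]]
contact_force: [0.1, 0.4, 0.2]
grip_width: 0.0855
grip_force: 0.0
```

Request:
{"api": "carry_out", "payload": {"steps": [[[1, 0, 0, -5, 0, 0, 0], [1, 0, 0, -5, 0, 0, 0], [1, 0, 0, -5, 0, 0, 0], [1, 0, 0, -5, 0, 0, 0]]]}}

```text
t: 34.13
eef_pos: [0.508, 0.2528, 0.1658]
tool_rot: [[0.986, -0.165, 0.001], [-0.165, -0.986, 0.001], [0.0, -0.001, -1.0]]
contact_force: [-1.0, -0.5, -0.6]
grip_width: 0.0854
grip_force: 0.0
```

```bash
cat >> h.py <<'E'
def route(*ways):
    """ways: (x,y,z,yaw,ncalls); prints each call's final row (shift cm in the tool axes at that call's start, turn z)"""
    st=env.get_state();R=np.array(st['tool_rot']);p=np.array(st['eef_pos']);a=np.degrees(np.arctan2(R[1,0],R[0,0]))
    for x,y,z,yaw,n in ways:
        q=np.array([x,y,z]);p0,a0=p,a
        for i in range(1,n+1):
            pn=p0+(q-p0)*i/n;an=a0+(yaw-a0)*i/n;d=pn-p;c,s=np.cos(np.radians(a)),np.sin(np.radians(a))
            print(np.round([100*(c*d[0]+s*d[1]),100*(s*d[0]-c*d[1]),-100*d[2],a-an],2),'norm',round(100*np.linalg.norm(d),1));p,a=pn,an
E
python3 - <<'E'
from h import *
w,st=shot('w19',False);route((.5845,-.2200,.145,71.5,3))
f=grab_frame('top');m=cv2.inRange(cv2.cvtColor(f['color'],cv2.COLOR_RGB2HSV),(15,90,120),(32,255,255))
for c in cv2.findContours(m,cv2.RETR_EXTERNAL,2)[0]:
    if cv2.contourArea(c)>200:
        (u,v),r=cv2.minEnclosingCircle(c);print('topring',r,np.round(onz(f,u,v,.022),4))
E
python3 s.py
```

```text
[  5.14  15.11   0.64 -26.99] norm 16.0
[ -2.28  15.8    0.64 -26.99] norm 16.0
[ -9.2   13.04   0.64 -26.99] norm 16.0
topring 25.739173889160156 [ 0.5988 -0.1858  0.022 ]
[0.5066 0.2523 0.1634] F [-0.3  0.3 -1.2] M [-0.007  0.04   0.023] w 0.0854 0.0 psi -9.46 j6 2.02 0.0 t 34.2333
```

Request:
{"api": "carry_out", "payload": {"steps": [[[1, 5.1, 15.1, -1, 0, 0, -7], [1, 5.1, 15.1, -1, 0, 0, -14], [1, 5.1, 15.1, -1, 0, 0, -21], [1, 5.1, 15.1, -1, 0, 0, -27], [1, 5.1, 15.1, -1, 0, 0, -27]]]}}

```text
t: 34.65
eef_pos: [0.5333, 0.091, 0.1736]
tool_rot: [[0.953, 0.302, -0.003], [0.302, -0.953, -0.002], [-0.004, 0.001, -1.0]]
contact_force: [0.2, 0.6, 0.3]
grip_width: 0.0853
grip_force: 0.0
```

Request:
{"api": "carry_out", "payload": {"steps": [[[1, -2.3, 15.8, -1, 0, 0, -7], [1, -2.3, 15.8, -1, 0, 0, -14], [1, -2.3, 15.8, -1, 0, 0, -21], [1, -2.3, 15.8, -1, 0, 0, -27], [1, -2.3, 15.8, -1, 0, 0, -27]]]}}

```text
t: 35.07
eef_pos: [0.5593, -0.0673, 0.184]
tool_rot: [[0.713, 0.701, -0.002], [0.701, -0.713, -0.001], [-0.002, -0.001, -1.0]]
contact_force: [0.3, 0.2, 0.1]
grip_width: 0.0855
grip_force: 0.0
```

Request:
{"api": "carry_out", "payload": {"steps": [[[1, -9.2, 13, -1, 0, 0, -7], [1, -9.2, 13, -1, 0, 0, -14], [1, -9.2, 13, -1, 0, 0, -21], [1, -9.2, 13, -1, 0, 0, -27], [1, -9.2, 13, -1, 0, 0, -27]]]}}

```text
t: 35.48
eef_pos: [0.5849, -0.2249, 0.194]
tool_rot: [[0.319, 0.948, -0.001], [0.948, -0.319, -0.001], [-0.002, -0.001, -1.0]]
contact_force: [0.3, 0.1, 0.1]
grip_width: 0.0853
grip_force: 0.0
```

Request:
{"api": "carry_out", "payload": {"steps": [[[1, 0, 0, 0, 0, 0, 0], [1, 0, 0, 0, 0, 0, 0], [1, 0, 0, 0, 0, 0, 0]]]}}

```text
t: 35.73
eef_pos: [0.5844, -0.2176, 0.194]
tool_rot: [[0.316, 0.949, -0.003], [0.949, -0.316, 0.002], [0.001, -0.003, -1.0]]
contact_force: [-0.4, 0.2, -0.7]
grip_width: 0.0852
grip_force: 0.0
```

```bash
python3 s.py; python3 - <<'E'
from h import *
w,st=shot('w20');hsv=cv2.cvtColor(w['color'],cv2.COLOR_RGB2HSV)
m=cv2.inRange(hsv,(15,90,60),(32,255,255))
for c in cv2.findContours(m,cv2.RETR_EXTERNAL,2)[0]:
    if cv2.contourArea(c)>200:
        (u,v),r=cv2.minEnclosingCircle(c);print('ring',round(u*1.5),round(v*1.5),r,np.round(wonz(w,st,u,v,.022),4))
m=cv2.inRange(hsv,(0,150,80),(8,255,255))|cv2.inRange(hsv,(172,150,80),(180,255,255))
n,l,s,cc=cv2.connectedComponentsWithStats(m)
print([(cc[i].round(),wonz(w,st,*cc[i],.024)[:2].round(4)) for i in range(1,n) if s[i,4]>=4])
f=grab_frame('top');m=cv2.inRange(cv2.cvtColor(f['color'],cv2.COLOR_RGB2HSV),(15,90,120),(32,255,255))
for c in cv2.findContours(m,cv2.RETR_EXTERNAL,2)[0]:
    if cv2.contourArea(c)>100:
        (u,v),r=cv2.minEnclosingCircle(c);print('topring',r,cv2.contourArea(c),np.round(onz(f,u,v,.022),4))
E
```

```text
[ 0.5844 -0.2176  0.194 ] F [-0.4  0.2 -0.7] M [ 0.02   0.043 -0.021] w 0.0852 0.0 psi 71.58 j6 -0.2 0.01 t 35.7333
ring 392 214 81.68394470214844 [ 0.5997 -0.1808  0.022 ]
[(array([273.,  68.]), array([ 0.6345, -0.1124])), (array([222., 113.]), array([ 0.5724, -0.1388])), (array([285., 133.]), array([ 0.6253, -0.1786])), (array([262., 152.]), array([ 0.5971, -0.1887])), (array([394., 215.]), array([ 0.7204, -0.3036]))]
topring 22.34400177001953 646.5 [ 0.592  -0.1682  0.022 ]
```

View pics/w20.png

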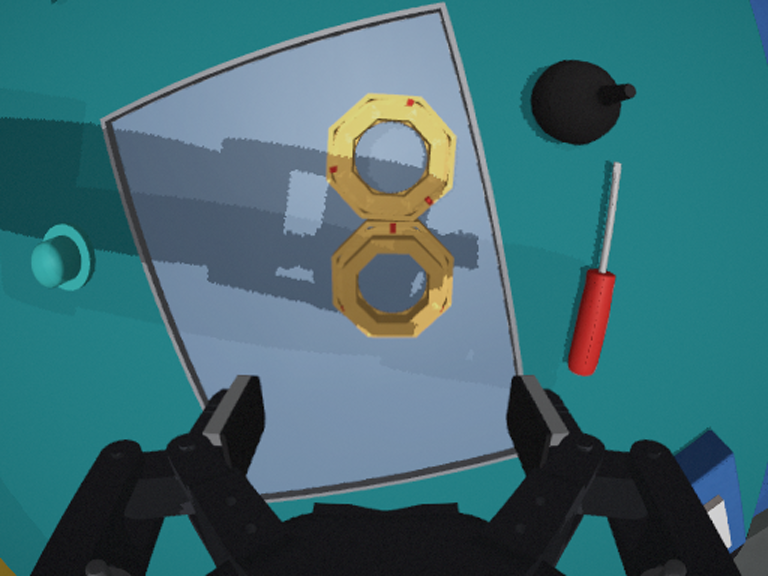

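```bash
python3 - <<'E'
from h import *
D=np.load('pics/w20.npy',allow_pickle=True).item();w,st=D['f'],D['st']
for u,v in [(391,157),(393,282)]:
    c=wonz(w,st,u/1.5,v/1.5,.042)[:2];print('hole',c.round(4));ringfit(w,st,c)
for u,v in [(343,308),(443,308),(393,228)]: print(wonz(w,st,u/1.5,v/1.5,.024)[:2].round(4))
E
```

```text
hole [ 0.611  -0.1436]
ring [ 0.6106 -0.1438] 120 0.00087 marks [(np.float64(0.0394), np.float64(52.7)), (np.float64(0.0386), np.float64(172.6)), (np.float64(0.0378), np.float64(-67.2)), (np.float64(0.0469), np.float64(-106.8))]
hole [ 0.587  -0.2201]
ring [ 0.5855 -0.2234] 120 0.00106 marks [(np.float64(0.0366), np.float64(71.5))]
[ 0.546  -0.2323]
[ 0.6132 -0.2547]
[ 0.5974 -0.1894]
```

Request:
{"api": "carry_out", "payload": {"steps": [[[1, -0.28, 0.16, 4, 0, 0, 0], [1, -0.28, 0.16, 8, 0, 0, 0], [1, -0.28, 0.16, 11, 0, 0, 0], [1, -0.28, 0.16, 13.5, 0, 0, 0], [1, -0.28, 0.16, 15.2, 0, 0, 0]]]}}

```text
t: 36.25
eef_pos: [0.5839, -0.2203, 0.0402]
tool_rot: [[0.315, 0.949, -0.004], [0.949, -0.315, 0.003], [0.001, -0.005, -1.0]]
contact_force: [-0.3, 0.6, -0.5]
grip_width: 0.0853
grip_force: 0.0
```

Request:
{"api": "carry_out", "payload": {"steps": [[[1, 0, 0, 0, 0, 0, 0], [0, 0, 0, 0, 0, 0, 0], [0, 0, 0, 0, 0, 0, 0], [0, 0, 0, 0, 0, 0, 0], [0, 0, 0, 0, 0, 0, 0]]]}}

```text
t: 36.67
eef_pos: [0.587, -0.223, 0.0459]
tool_rot: [[0.316, 0.949, 0.004], [0.949, -0.316, -0.002], [-0.001, 0.004, -1.0]]
contact_force: [0.7, 0.6, 2.5]
grip_width: 0.064
grip_force: 66.3
```

```bash
python3 s.py;python3 - <<'E'
from h import *
st=env.get_state();p=st['eef_pos']
route((p[0],p[1],p[2]+.125,71.5,1),(.5612,.1645,.167,106.5,3))
E
```

```text
[ 0.587  -0.223   0.0459] F [0.7 0.6 2.5] M [ 0.187  0.15  -0.057] w 0.064 66.3 psi 71.58 j6 -0.2 0.0 t 36.6667
[  0.     0.   -12.5    0.08] norm 12.5
[ 11.98  -4.91   0.13 -11.67] norm 12.9
[ 12.72  -2.39   0.13 -11.67] norm 12.9
[ 12.94   0.23   0.13 -11.67] norm 12.9
```

Request:
{"api": "carry_out", "payload": {"steps": [[[0, 0, 0, -3, 0, 0, 0], [0, 0, 0, -6, 0, 0, 0], [0, 0, 0, -9, 0, 0, 0], [0, 0, 0, -12.5, 0, 0, 0], [0, 0, 0, -12.5, 0, 0, 0]]]}}

```text
t: 37.08
eef_pos: [0.5898, -0.2248, 0.1787]
tool_rot: [[0.316, 0.949, 0.014], [0.949, -0.316, -0.008], [-0.003, 0.016, -1.0]]
contact_force: [1.1, -1.2, 0.4]
grip_width: 0.0636
grip_force: 67.3
```

Request:
{"api": "carry_out", "payload": {"steps": [[[0, 4, -1.7, 0, 0, 0, -4], [0, 8, -3.4, 0, 0, 0, -8], [0, 12, -4.9, 0.1, 0, 0, -11.7], [0, 12, -4.9, 0.1, 0, 0, -11.7], [0, 12, -4.9, 0.1, 0, 0, -11.7]]]}}

```text
t: 37.5
eef_pos: [0.5766, -0.0907, 0.1675]
tool_rot: [[0.114, 0.994, -0.0], [0.994, -0.114, 0.0], [0.0, -0.0, -1.0]]
contact_force: [-0.4, 0.2, -2.1]
grip_width: 0.0636
grip_force: 67.3
```

Request:
{"api": "carry_out", "payload": {"steps": [[[0, 4, -0.8, 0, 0, 0, -4], [0, 8, -1.6, 0, 0, 0, -8], [0, 12.7, -2.4, 0.1, 0, 0, -11.7], [0, 12.7, -2.4, 0.1, 0, 0, -11.7], [0, 12.7, -2.4, 0.1, 0, 0, -11.7]]]}}

```text
t: 37.92
eef_pos: [0.5682, 0.0367, 0.1667]
tool_rot: [[-0.089, 0.996, 0.0], [0.996, 0.089, -0.0], [-0.0, 0.0, -1.0]]
contact_force: [-0.2, -0.4, -1.3]
grip_width: 0.0636
grip_force: 67.3
```

Request:
{"api": "carry_out", "payload": {"steps": [[[0, 4, 0.1, 0, 0, 0, -4], [0, 8, 0.1, 0, 0, 0, -8], [0, 12.9, 0.2, 0.1, 0, 0, -11.7], [0, 12.9, 0.2, 0.1, 0, 0, -11.7], [0, 12.9, 0.2, 0.1, 0, 0, -11.7]]]}}

```text
t: 38.33
eef_pos: [0.5595, 0.1647, 0.1657]
tool_rot: [[-0.288, 0.958, 0.001], [0.958, 0.288, -0.001], [-0.001, 0.0, -1.0]]
contact_force: [0.1, -0.8, -0.7]
grip_width: 0.0639
grip_force: 67.3
```

Request:
{"api": "carry_out", "payload": {"steps": [[[0, 0, 0, 2, 0, 0, 0], [0, 0, 0, 4, 0, 0, 0], [0, 0, 0, 4, 0, 0, 0], [0, 0, 0, 4, 0, 0, 0], [0, 0, 0, 4, 0, 0, 0]]]}}

```text
t: 38.75
eef_pos: [0.5601, 0.1627, 0.1265]
tool_rot: [[-0.284, 0.959, 0.001], [0.959, 0.284, -0.0], [-0.001, 0.001, -1.0]]
contact_force: [0.0, 0.9, -0.6]
grip_width: 0.0638
grip_force: 67.2
```

```bash
python3 s.py;python3 - <<'E'
from h import *
route((.5612,.1645,.086,106.5,1))
E
```

```text
[0.5601 0.1627 0.1265] F [ 0.   0.9 -0.6] M [ 0.01  -0.009  0.011] w 0.0638 67.2 psi 106.53 j6 -0.18 -0.0 t 38.75
[0.14 0.16 4.05 0.03] norm 4.1
```

Request:
{"api": "carry_out", "payload": {"steps": [[[0, 0.14, 0.16, 2, 0, 0, 0], [0, 0.14, 0.16, 3.5, 0, 0, 0], [0, 0.14, 0.16, 4.1, 0, 0, 0], [0, 0.14, 0.16, 4.1, 0, 0, 0], [0, 0.14, 0.16, 4.1, 0, 0, 0]]]}}

```text
t: 39.17
eef_pos: [0.5605, 0.1661, 0.0855]
tool_rot: [[-0.286, 0.958, 0.0], [0.958, 0.286, 0.001], [0.0, 0.001, -1.0]]
contact_force: [-0.1, 1.8, -1.9]
grip_width: 0.0633
grip_force: 68.4
```

Request:
{"api": "carry_out", "payload": {"steps": [[[0, 0, 0, 0.2, 0, 0, 0], [0, 0, 0, 0.4, 0, 0, 0], [0, 0, 0, 0.6, 0, 0, 0], [0, 0, 0, 0.8, 0, 0, 0], [0, 0, 0, 0.8, 0, 0, 0]]]}}

```text
t: 39.58
eef_pos: [0.5615, 0.1669, 0.0796]
tool_rot: [[-0.287, 0.958, 0.003], [0.958, 0.287, 0.001], [0.0, 0.003, -1.0]]
contact_force: [-2.2, 1.7, 9.0]
grip_width: 0.0635
grip_force: 69.7
```

```bash
python3 s.py
```

```text
[0.5615 0.1669 0.0796] F [-2.2  1.7  9. ] M [ 0.308  0.541 -0.01 ] w 0.0635 69.7 psi 106.67 j6 -0.18 -0.01 t 39.5833
```

Request:
{"api": "carry_out", "payload": {"steps": [[[0, 0, 0, 0.1, 0, 0, 0], [0, 0, 0, 0.2, 0, 0, 0], [0, 0, 0, 0.2, 0, 0, 0]]]}}

```text
t: 39.83
eef_pos: [0.5617, 0.1669, 0.0794]
tool_rot: [[-0.287, 0.958, 0.002], [0.958, 0.287, 0.001], [0.0, 0.002, -1.0]]
contact_force: [-7.0, 1.7, 18.1]
grip_width: 0.064
grip_force: 70.6
```

```bash
python3 s.py
```

```text
[0.5617 0.1669 0.0794] F [-7.   1.7 18.1] M [ 0.123  1.242 -0.009] w 0.064 70.6 psi 106.69 j6 -0.18 -0.01 t 39.8333
```

Request:
{"api": "carry_out", "payload": {"steps": [[[0, 0.02, -0.06, 0, 0, 0, 5], [0, 0.02, -0.06, 0.03, 0, 0, 12], [0, 0.02, -0.06, 0.07, 0, 0, 19], [0, 0.02, -0.06, 0.11, 0, 0, 26], [0, 0.02, -0.06, 0.16, 0, 0, 33]]]}}

```text
t: 40.25
eef_pos: [0.5627, 0.1669, 0.0773]
tool_rot: [[0.285, 0.958, 0.008], [0.959, -0.285, 0.001], [0.003, 0.007, -1.0]]
contact_force: [0.9, 3.7, 10.8]
grip_width: 0.0639
grip_force: 69.9
```

```bash
python3 s.py
```

```text
[0.5627 0.1669 0.0773] F [ 0.9  3.7 10.8] M [0.463 0.066 0.359] w 0.0639 69.9 psi 73.44 j6 0.4 -0.41 t 40.25
```

Request:
{"api": "carry_out", "payload": {"steps": [[[0, 0, 0, 0.05, 0, 0, 7], [0, 0, 0, 0.09, 0, 0, 14], [0, 0, 0, 0.14, 0, 0, 21], [0, 0, 0, 0.19, 0, 0, 28], [0, 0, 0, 0.23, 0, 0, 35]]]}}

```text
t: 40.67
eef_pos: [0.5643, 0.1666, 0.0752]
tool_rot: [[0.783, 0.622, 0.013], [0.622, -0.783, 0.0], [0.01, 0.008, -1.0]]
contact_force: [5.1, 0.9, 7.2]
grip_width: 0.0639
grip_force: 69.4
```

```bash
python3 s.py
```

```text
[0.5643 0.1666 0.0752] F [5.1 0.9 7.2] M [ 0.122 -0.61   0.254] w 0.0639 69.4 psi 38.46 j6 1.02 -0.51 t 40.6667
```

Request:
{"api": "carry_out", "payload": {"steps": [[[0, 0, 0, 0.05, 0, 0, 7], [0, 0, 0, 0.09, 0, 0, 14], [0, 0, 0, 0.14, 0, 0, 21], [0, 0, 0, 0.19, 0, 0, 28], [0, 0, 0, 0.2, 0, 0, 35]]]}}

```text
t: 41.08
eef_pos: [0.5655, 0.1652, 0.0739]
tool_rot: [[0.998, 0.061, 0.015], [0.061, -0.998, -0.002], [0.015, 0.003, -1.0]]
contact_force: [5.0, -4.0, 8.2]
grip_width: 0.0635
grip_force: 69.7
```

```bash
python3 s.py
```

```text
[0.5655 0.1652 0.0739] F [ 5.  -4.   8.2] M [-0.707 -0.758  0.336] w 0.0635 69.7 psi 3.5 j6 1.63 -0.43 t 41.0833
```

Request:
{"api": "carry_out", "payload": {"steps": [[[0, 0, 0, 0.01, 0, 0, 4], [0, 0, 0, 0.02, 0, 0, 8], [0, 0, 0, 0.02, 0, 0, 8]]]}}

```text
t: 41.33
eef_pos: [0.5659, 0.1648, 0.0738]
tool_rot: [[0.997, -0.076, 0.016], [-0.076, -0.997, -0.003], [0.016, 0.002, -1.0]]
contact_force: [6.4, -4.8, 9.0]
grip_width: 0.064
grip_force: 69.6
```

```bash
python3 s.py
```

```text
[0.5659 0.1648 0.0738] F [ 6.4 -4.8  9. ] M [-0.947 -0.842 -0.249] w 0.064 69.6 psi -4.36 j6 1.76 -0.05 t 41.3333
```

Request:
{"api": "carry_out", "payload": {"steps": [[[0, -0.1, 0, 0, 0, 0, 2.5], [0, -0.1, 0, 0, 0, 0, 4.5], [0, -0.1, 0, 0, 0, 0, 4.5]]]}}

```text
t: 41.58
eef_pos: [0.5659, 0.1646, 0.0738]
tool_rot: [[0.989, -0.149, 0.019], [-0.149, -0.989, -0.004], [0.02, 0.001, -1.0]]
contact_force: [8.6, -4.7, 5.4]
grip_width: 0.0637
grip_force: 69.3
```

```bash
python3 s.py
```

```text
[0.5659 0.1646 0.0738] F [ 8.6 -4.7  5.4] M [-0.9   -1.291  0.547] w 0.0637 69.3 psi -8.55 j6 1.84 0.68 t 41.5833
```

Request:
{"api": "carry_out", "payload": {"steps": [[[0, 0, 0, 0, 0, 0, 1], [0, 0, 0, 0, 0, 0, 2], [0, 0, 0, 0, 0, 0, 2]]]}}

```text
t: 41.83
eef_pos: [0.566, 0.1645, 0.0738]
tool_rot: [[0.984, -0.18, 0.019], [-0.18, -0.984, -0.005], [0.02, 0.001, -1.0]]
contact_force: [9.9, -5.7, 4.7]
grip_width: 0.0636
grip_force: 69.3
```

```bash
python3 s.py
```

```text
[0.566  0.1645 0.0738] F [ 9.9 -5.7  4.7] M [-0.808 -1.347  1.166] w 0.0636 69.3 psi -10.35 j6 1.87 1.22 t 41.8333
```

Request:
{"api": "carry_out", "payload": {"steps": [[[1, 0, 0, 0, 0, 0, -2], [1, 0, 0, 0, 0, 0, -2], [1, 0, 0, 0, 0, 0, -2], [1, 0, 0, -2, 0, 0, -2], [1, 0, 0, -5, 0, 0, -2]]]}}

```text
t: 42.25
eef_pos: [0.5551, 0.1658, 0.1148]
tool_rot: [[0.988, -0.154, -0.01], [-0.154, -0.988, -0.001], [-0.009, 0.003, -1.0]]
contact_force: [-0.3, 1.0, 0.3]
grip_width: 0.0857
grip_force: 0.0
```

Request:
{"api": "carry_out", "payload": {"steps": [[[1, 0, 0, -5, 0, 0, 0], [1, 0, 0, -5, 0, 0, 0], [1, 0, 0, -5, 0, 0, 0], [1, 0, 0, -5, 0, 0, 0]]]}}

```text
t: 42.58
eef_pos: [0.5583, 0.1663, 0.1687]
tool_rot: [[0.988, -0.154, 0.001], [-0.154, -0.988, -0.0], [0.001, -0.0, -1.0]]
contact_force: [-0.2, 0.0, -0.5]
grip_width: 0.0857
grip_force: 0.0
```

```bash
python3 s.py; python3 - <<'E'
from h import *
route((.6105,-.1437,.18,52.7,2))
E
```

```text
[0.5583 0.1663 0.1687] F [-0.2  0.  -0.5] M [-0.022  0.026 -0.041] w 0.0857 0.0 psi -8.85 j6 1.84 0.0 t 42.5833
[  4.96  14.92  -0.56 -30.77] norm 15.7
[ -3.37  15.35  -0.56 -30.77] norm 15.7
```

Request:
{"api": "carry_out", "payload": {"steps": [[[1, 5, 14.9, -0.6, 0, 0, -7], [1, 5, 14.9, -0.6, 0, 0, -14], [1, 5, 14.9, -0.6, 0, 0, -21], [1, 5, 14.9, -0.6, 0, 0, -28], [1, 5, 14.9, -0.6, 0, 0, -30.8]]]}}

```text
t: 43.0
eef_pos: [0.5846, 0.006, 0.172]
tool_rot: [[0.927, 0.374, -0.004], [0.374, -0.927, -0.002], [-0.004, 0.0, -1.0]]
contact_force: [0.3, 0.5, -0.1]
grip_width: 0.0853
grip_force: 0.0
```

Request:
{"api": "carry_out", "payload": {"steps": [[[1, -3.4, 15.4, -0.6, 0, 0, -7], [1, -3.4, 15.4, -0.6, 0, 0, -14], [1, -3.4, 15.4, -0.6, 0, 0, -21], [1, -3.4, 15.4, -0.6, 0, 0, -28], [1, -3.4, 15.4, -0.6, 0, 0, -30.8]]]}}

```text
t: 43.42
eef_pos: [0.6104, -0.1501, 0.1778]
tool_rot: [[0.606, 0.796, -0.003], [0.796, -0.606, -0.001], [-0.003, -0.002, -1.0]]
contact_force: [0.7, 1.3, 0.8]
grip_width: 0.0858
grip_force: 0.0
```

Request:
{"api": "carry_out", "payload": {"steps": [[[1, 0, 0, 0, 0, 0, 0], [1, 0, 0, 0, 0, 0, 0], [1, 0, 0, 0, 0, 0, 0], [1, 0, 0, 0, 0, 0, 0]]]}}

```text
t: 43.75
eef_pos: [0.6105, -0.1427, 0.1794]
tool_rot: [[0.605, 0.797, -0.002], [0.797, -0.605, 0.001], [-0.0, -0.002, -1.0]]
contact_force: [-0.8, -0.1, -0.1]
grip_width: 0.0854
grip_force: 0.0
```

```bash
python3 s.py; python3 - <<'E'
from h import *
w,st=shot('w21',False);ringfit(w,st,np.array([.6108,-.1437]));route((.6106,-.1437,.042,52.7,1))
E
```

```text
[ 0.6105 -0.1427  0.1794] F [-0.8 -0.1 -0.1] M [-0.028 -0.032 -0.011] w 0.0854 0.0 psi 52.81 j6 0.26 0.01 t 43.75
ring [ 0.6112 -0.1426] 120 0.00084 marks [(np.float64(0.037), np.float64(52.6)), (np.float64(0.0398), np.float64(173.9)), (np.float64(0.0399), np.float64(-68.5))]
[-0.08  0.05 13.78  0.12] norm 13.8
```

Request:
{"api": "carry_out", "payload": {"steps": [[[1, -0.1, 0.05, 4, 0, 0, 0], [1, -0.1, 0.05, 8, 0, 0, 0], [1, -0.1, 0.05, 11, 0, 0, 0], [1, -0.1, 0.05, 13, 0, 0, 0], [1, -0.1, 0.05, 13.7, 0, 0, 0]]]}}

```text
t: 44.22
eef_pos: [0.6079, -0.1431, 0.039]
tool_rot: [[0.604, 0.797, -0.007], [0.797, -0.604, 0.003], [-0.002, -0.008, -1.0]]
contact_force: [-0.9, 0.5, -0.3]
grip_width: 0.0853
grip_force: 0.0
```

Request:
{"api": "carry_out", "payload": {"steps": [[[1, 0, 0, 0, 0, 0, 0], [1, 0, 0, 0, 0, 0, 0], [0, 0, 0, 0, 0, 0, 0], [0, 0, 0, 0, 0, 0, 0], [0, 0, 0, 0, 0, 0, 0]]]}}

```text
t: 44.63
eef_pos: [0.6129, -0.1458, 0.0477]
tool_rot: [[0.605, 0.796, 0.004], [0.796, -0.605, -0.002], [0.001, 0.004, -1.0]]
contact_force: [-2.4, 1.0, 7.6]
grip_width: 0.0658
grip_force: 64.3
```

Request:
{"api": "carry_out", "payload": {"steps": [[[0, 0, 0, 0, 0, 0, 0]]]}}

```text
t: 44.72
eef_pos: [0.6128, -0.1458, 0.0477]
tool_rot: [[0.605, 0.796, 0.004], [0.796, -0.605, -0.002], [0.001, 0.004, -1.0]]
contact_force: [-1.8, 2.1, 7.6]
grip_width: 0.0652
grip_force: 64.3
```

```bash
python3 s.py;python3 - <<'E'
from h import *
st=env.get_state();p=st['eef_pos']
route((p[0],p[1],p[2]+.125,52.7,1),(.4458,.1714,.167,106.5,3))
E
```

```text
[ 0.6128 -0.1458  0.0477] F [-1.8  2.1  7.6] M [0.27  0.393 0.041] w 0.0652 64.3 psi 52.79 j6 0.25 0.06 t 44.7167
[  0.     0.   -12.5    0.09] norm 12.5
[  5.04 -10.84   0.19 -17.93] norm 12.0
[  8.13  -8.76   0.19 -17.93] norm 12.0
[ 10.43  -5.83   0.19 -17.93] norm 12.0
```

Request:
{"api": "carry_out", "payload": {"steps": [[[0, 0, 0, -2, 0, 0, 0], [0, 0, 0, -5, 0, 0, 0], [0, 0, 0, -8, 0, 0, 0], [0, 0, 0, -12.5, 0, 0, 0], [0, 0, 0, -12.5, 0, 0, 0]]]}}

```text
t: 45.13
eef_pos: [0.6157, -0.1471, 0.1798]
tool_rot: [[0.605, 0.796, 0.017], [0.796, -0.605, -0.007], [0.005, 0.017, -1.0]]
contact_force: [2.6, -0.2, 0.1]
grip_width: 0.0653
grip_force: 66.8
```

Request:
{"api": "carry_out", "payload": {"steps": [[[0, 1.7, -3.6, 0, 0, 0, -6], [0, 3.4, -7.2, 0.1, 0, 0, -12], [0, 5, -10.8, 0.2, 0, 0, -18], [0, 5, -10.8, 0.2, 0, 0, -18], [0, 5, -10.8, 0.2, 0, 0, -18]]]}}

```text
t: 45.55
eef_pos: [0.5545, -0.0385, 0.1676]
tool_rot: [[0.327, 0.945, 0.002], [0.945, -0.327, -0.001], [0.0, 0.002, -1.0]]
contact_force: [0.6, 0.4, -2.2]
grip_width: 0.065
grip_force: 66.9
```

Request:
{"api": "carry_out", "payload": {"steps": [[[0, 2.7, -2.9, 0, 0, 0, -6], [0, 5.4, -5.8, 0.1, 0, 0, -12], [0, 8.1, -8.8, 0.2, 0, 0, -18], [0, 8.1, -8.8, 0.2, 0, 0, -18], [0, 8.1, -8.8, 0.2, 0, 0, -18]]]}}

```text
t: 45.97
eef_pos: [0.4991, 0.066, 0.1656]
tool_rot: [[0.02, 1.0, 0.002], [1.0, -0.02, -0.001], [-0.001, 0.002, -1.0]]
contact_force: [0.6, -1.4, -1.4]
grip_width: 0.0648
grip_force: 67.0
```

Request:
{"api": "carry_out", "payload": {"steps": [[[0, 3.5, -2, 0, 0, 0, -6], [0, 7, -4, 0.1, 0, 0, -12], [0, 10.4, -5.8, 0.2, 0, 0, -18], [0, 10.4, -5.8, 0.2, 0, 0, -18], [0, 10.4, -5.8, 0.2, 0, 0, -18]]]}}

```text
t: 46.38
eef_pos: [0.444, 0.1709, 0.1635]
tool_rot: [[-0.289, 0.957, 0.003], [0.957, 0.289, -0.0], [-0.001, 0.002, -1.0]]
contact_force: [0.7, 0.4, -1.3]
grip_width: 0.0651
grip_force: 67.1
```

Request:
{"api": "carry_out", "payload": {"steps": [[[0, 0, 0, 2, 0, 0, 0], [0, 0, 0, 4, 0, 0, 0], [0, 0, 0, 4, 0, 0, 0], [0, 0, 0, 4, 0, 0, 0], [0, 0, 0, 4, 0, 0, 0]]]}}

```text
t: 46.8
eef_pos: [0.4447, 0.1696, 0.1238]
tool_rot: [[-0.286, 0.958, 0.002], [0.958, 0.286, 0.0], [-0.001, 0.002, -1.0]]
contact_force: [0.0, -0.2, -1.9]
grip_width: 0.0653
grip_force: 67.3
```

```bash
python3 s.py;python3 - <<'E'
from h import *
route((.4458,.1714,.087,106.5,1))
E
```

```text
[0.4447 0.1696 0.1238] F [ 0.  -0.2 -1.9] M [-0.021 -0.02   0.004] w 0.0653 67.3 psi 106.62 j6 -0.14 0.0 t 46.8
[0.14 0.16 3.68 0.12] norm 3.7
```

Request:
{"api": "carry_out", "payload": {"steps": [[[0, 0.14, 0.16, 2, 0, 0, 0], [0, 0.14, 0.16, 3.4, 0, 0, 0], [0, 0.14, 0.16, 3.7, 0, 0, 0], [0, 0.14, 0.16, 3.7, 0, 0, 0], [0, 0.14, 0.16, 3.7, 0, 0, 0]]]}}

```text
t: 47.22
eef_pos: [0.4456, 0.1721, 0.087]
tool_rot: [[-0.288, 0.958, 0.003], [0.958, 0.288, -0.0], [-0.001, 0.003, -1.0]]
contact_force: [0.2, -0.1, -3.2]
grip_width: 0.065
grip_force: 67.3
```

Request:
{"api": "carry_out", "payload": {"steps": [[[0, 0, 0, 0.15, 0, 0, 0], [0, 0, 0, 0.3, 0, 0, 0], [0, 0, 0, 0.45, 0, 0, 0], [0, 0, 0, 0.6, 0, 0, 0], [0, 0, 0, 0.6, 0, 0, 0]]]}}

```text
t: 47.63
eef_pos: [0.4459, 0.1719, 0.0816]
tool_rot: [[-0.29, 0.957, 0.003], [0.957, 0.29, -0.001], [-0.002, 0.003, -1.0]]
contact_force: [0.8, -4.7, 7.0]
grip_width: 0.0653
grip_force: 68.7
```

```bash
python3 s.py
```

```text
[0.4459 0.1719 0.0816] F [ 0.8 -4.7  7. ] M [-0.689 -0.212  0.02 ] w 0.0653 68.7 psi 106.83 j6 -0.14 0.03 t 47.6333
```

Request:
{"api": "carry_out", "payload": {"steps": [[[0, 0, 0, 0.1, 0, 0, 0], [0, 0, 0, 0.2, 0, 0, 0], [0, 0, 0, 0.2, 0, 0, 0]]]}}

```text
t: 47.88
eef_pos: [0.4461, 0.1721, 0.0813]
tool_rot: [[-0.29, 0.957, 0.002], [0.957, 0.29, -0.001], [-0.002, 0.002, -1.0]]
contact_force: [-3.7, -4.8, 17.3]
grip_width: 0.0655
grip_force: 70.3
```

```bash
python3 s.py
```

```text
[0.4461 0.1721 0.0813] F [-3.7 -4.8 17.3] M [-0.784  0.597  0.016] w 0.0655 70.3 psi 106.83 j6 -0.14 0.03 t 47.8833
```

Contact at the expected height. Turning down.

Request:
{"api": "carry_out", "payload": {"steps": [[[0, -0.06, -0.06, 0, 0, 0, 5], [0, -0.06, -0.06, 0.03, 0, 0, 12], [0, -0.06, -0.06, 0.07, 0, 0, 19], [0, -0.06, -0.06, 0.11, 0, 0, 26], [0, -0.06, -0.06, 0.16, 0, 0, 33]]]}}

```text
t: 48.3
eef_pos: [0.4466, 0.1724, 0.0792]
tool_rot: [[0.284, 0.959, 0.007], [0.959, -0.284, 0.002], [0.003, 0.006, -1.0]]
contact_force: [1.4, 0.1, 10.0]
grip_width: 0.065
grip_force: 69.3
```

```bash
python3 s.py
```

```text
[0.4466 0.1724 0.0792] F [ 1.4  0.1 10. ] M [ 0.054 -0.268  0.22 ] w 0.065 69.3 psi 73.48 j6 0.44 -0.55 t 48.3
```

Request:
{"api": "carry_out", "payload": {"steps": [[[0, 0, 0, 0.05, 0, 0, 7], [0, 0, 0, 0.09, 0, 0, 14], [0, 0, 0, 0.14, 0, 0, 21], [0, 0, 0, 0.19, 0, 0, 28], [0, 0, 0, 0.23, 0, 0, 35]]]}}

```text
t: 48.72
eef_pos: [0.4471, 0.1722, 0.077]
tool_rot: [[0.782, 0.623, 0.008], [0.623, -0.782, 0.001], [0.007, 0.004, -1.0]]
contact_force: [1.0, -0.8, 8.7]
grip_width: 0.0653
grip_force: 69.1
```

```bash
python3 s.py
```

```text
[0.4471 0.1722 0.077 ] F [ 1.  -0.8  8.7] M [-0.135 -0.363  0.192] w 0.0653 69.1 psi 38.52 j6 1.05 -0.58 t 48.7167
```

Request:
{"api": "carry_out", "payload": {"steps": [[[0, 0, 0, 0.05, 0, 0, 7], [0, 0, 0, 0.09, 0, 0, 14], [0, 0, 0, 0.14, 0, 0, 21], [0, 0, 0, 0.19, 0, 0, 28], [0, 0, 0, 0.2, 0, 0, 35]]]}}

```text
t: 49.13
eef_pos: [0.4476, 0.172, 0.0756]
tool_rot: [[0.998, 0.061, 0.009], [0.061, -0.998, 0.0], [0.009, 0.0, -1.0]]
contact_force: [2.4, -1.9, 11.8]
grip_width: 0.0651
grip_force: 69.6
```

```bash
python3 s.py
```

```text
[0.4476 0.172  0.0756] F [ 2.4 -1.9 11.8] M [-0.664 -0.32   0.217] w 0.0651 69.6 psi 3.52 j6 1.67 -0.58 t 49.1333
```

Request:
{"api": "carry_out", "payload": {"steps": [[[0, 0, 0, 0.01, 0, 0, 4], [0, 0, 0, 0.02, 0, 0, 8], [0, 0, 0, 0.02, 0, 0, 8]]]}}

```text
t: 49.38
eef_pos: [0.4475, 0.1717, 0.0756]
tool_rot: [[0.997, -0.074, 0.008], [-0.074, -0.997, -0.001], [0.008, 0.0, -1.0]]
contact_force: [0.5, -3.4, 13.0]
grip_width: 0.0655
grip_force: 69.5
```

```bash
python3 s.py
```

```text
[0.4475 0.1717 0.0756] F [ 0.5 -3.4 13. ] M [-0.811 -0.123 -0.175] w 0.0655 69.5 psi -4.25 j6 1.8 0.13 t 49.3833
```

Request:
{"api": "carry_out", "payload": {"steps": [[[0, 0, 0, 0, 0, 0, 2.5], [0, 0, 0, 0, 0, 0, 4.5], [0, 0, 0, 0, 0, 0, 4.5]]]}}

```text
t: 49.63
eef_pos: [0.4474, 0.1716, 0.0756]
tool_rot: [[0.989, -0.147, 0.008], [-0.147, -0.989, -0.002], [0.008, 0.001, -1.0]]
contact_force: [1.1, -2.8, 12.8]
grip_width: 0.0657
grip_force: 70.3
```

```bash
python3 s.py
```

```text
[0.4474 0.1716 0.0756] F [ 1.1 -2.8 12.8] M [-0.731 -0.032  0.604] w 0.0657 70.3 psi -8.47 j6 1.88 0.75 t 49.6333
```

Request:
{"api": "carry_out", "payload": {"steps": [[[0, 0, 0, 0, 0, 0, 1], [0, 0, 0, 0, 0, 0, 2], [0, 0, 0, 0, 0, 0, 2]]]}}

```text
t: 49.88
eef_pos: [0.4474, 0.1716, 0.0756]
tool_rot: [[0.984, -0.179, 0.008], [-0.179, -0.984, -0.002], [0.008, 0.001, -1.0]]
contact_force: [1.1, -2.8, 14.2]
grip_width: 0.0652
grip_force: 70.8
```

```bash
python3 s.py
```

```text
[0.4474 0.1716 0.0756] F [ 1.1 -2.8 14.2] M [-0.66  -0.039  1.127] w 0.0652 70.8 psi -10.29 j6 1.91 1.18 t 49.8833
```

Request:
{"api": "carry_out", "payload": {"steps": [[[1, 0, 0, 0, 0, 0, -2], [1, 0, 0, 0, 0, 0, -2], [1, 0, 0, 0, 0, 0, -2], [1, 0, 0, -2, 0, 0, -2], [1, 0, 0, -5, 0, 0, -2]]]}}

```text
t: 50.3
eef_pos: [0.4402, 0.1712, 0.1182]
tool_rot: [[0.988, -0.153, -0.01], [-0.153, -0.988, -0.001], [-0.01, 0.003, -1.0]]
contact_force: [1.3, -0.6, -0.5]
grip_width: 0.0857
grip_force: 0.0
```

Request:
{"api": "carry_out", "payload": {"steps": [[[1, 0, 2, -6, 0, 0, 0], [1, 0, 4, -10, 0, 0, 0], [1, 0, 4, -12, 0, 0, 0], [1, 0, 4, -12, 0, 0, 0], [1, 0, 4, -12, 0, 0, 0]]]}}

```text
t: 50.72
eef_pos: [0.4389, 0.1319, 0.2446]
tool_rot: [[0.988, -0.153, 0.006], [-0.153, -0.988, 0.001], [0.006, -0.002, -1.0]]
contact_force: [0.4, 0.5, -1.3]
grip_width: 0.0855
grip_force: 0.0
```

Request:
{"api": "carry_out", "payload": {"steps": [[[1, 0, 0, 0, 0, 0, 0], [1, 0, 0, 0, 0, 0, 0], [1, 0, 0, 0, 0, 0, 0]]]}}

```text
t: 50.97
eef_pos: [0.4364, 0.1323, 0.239]
tool_rot: [[0.988, -0.152, -0.005], [-0.152, -0.988, -0.0], [-0.005, 0.001, -1.0]]
contact_force: [0.4, -0.8, -0.3]
grip_width: 0.0853
grip_force: 0.0
```

```bash
python3 s.py; python3 - <<'E'
from h import *
w,st=shot('w22');hsv=cv2.cvtColor(w['color'],cv2.COLOR_RGB2HSV);m=cv2.inRange(hsv,(0,150,80),(8,255,255))|cv2.inRange(hsv,(172,150,80),(180,255,255))
n,l,s,cc=cv2.connectedComponentsWithStats(m);P=[wonz(w,st,*cc[i],.051)[:2] for i in range(1,n) if s[i,4]>=4]
for c in [(.4458,.1714),(.5614,.1644),(.5088,.2525)]:
    print(c,[(np.hypot(*(p-c)).round(4),np.degrees(np.arctan2(*(p-c)[::-1])).round(1)) for p in P if np.hypot(*(p-c))<.05])
route((.497,.055,.16,-3.5,2))
E
```

```text
[0.4364 0.1323 0.239 ] F [ 0.4 -0.8 -0.3] M [ 0.022 -0.033 -0.009] w 0.0853 0.0 psi -8.72 j6 1.79 0.0 t 50.9667
(0.4458, 0.1714) [(np.float64(0.0379), np.float64(-6.8)), (np.float64(0.0365), np.float64(-130.8))]
(0.5614, 0.1644) [(np.float64(0.0391), np.float64(-6.6)), (np.float64(0.0358), np.float64(-132.3)), (np.float64(0.0414), np.float64(108.2))]
(0.5088, 0.2525) [(np.float64(0.039), np.float64(-9.1)), (np.float64(0.0355), np.float64(-131.3))]
[ 3.57  3.36  3.96 -2.61] norm 6.3
[ 3.42  3.52  3.96 -2.61] norm 6.3
```

Request:
{"api": "carry_out", "payload": {"steps": [[[0, 7, 6.9, 7.9, 0, 0, -5.2], [0, 7, 6.9, 7.9, 0, 0, -5.2], [0, 7, 6.9, 7.9, 0, 0, -5.2], [0, 7, 6.9, 7.9, 0, 0, -5.2], [0, 7, 6.9, 7.9, 0, 0, -5.2]]]}}

```text
t: 51.43
eef_pos: [0.495, 0.0525, 0.159]
tool_rot: [[0.998, -0.064, -0.008], [-0.064, -0.998, 0.001], [-0.008, -0.001, -1.0]]
contact_force: [-1.0, -0.2, -0.2]
grip_width: 0.0253
grip_force: 0.0
```

Request:
{"api": "carry_out", "payload": {"steps": [[[0, 0, 0, 3, 0, 0, 0], [0, 0, 0, 6, 0, 0, 0], [0, 0, 0, 8.5, 0, 0, 0], [0, 0, 0, 8.5, 0, 0, 0], [0, 0, 0, 8.5, 0, 0, 0]]]}}

```text
t: 51.85
eef_pos: [0.4953, 0.0542, 0.0772]
tool_rot: [[0.998, -0.06, -0.003], [-0.06, -0.998, 0.0], [-0.003, -0.0, -1.0]]
contact_force: [0.2, -0.5, -0.4]
grip_width: -0.0003
grip_force: 0.0
```

```bash
python3 s.py; python3 - <<'E'
from h import *
p=np.array([.5136,.334]);o=-np.array([np.cos(np.radians(86.5)),np.sin(np.radians(86.5))])
for d in (.1,.02,.0145): q=p+o*d;print(d,q.round(4));plan(q[0],q[1],.075,-3.5)
E
```

```text
[0.4953 0.0542 0.0772] F [ 0.2 -0.5 -0.4] M [ 0.027  0.023 -0.02 ] w -0.0003 0.0 psi -3.46 j6 1.54 0.0 t 51.85
0.1 [0.5075 0.2342]
shift cm [  0.13 -18.04   0.22] norm 18.0 yaw now -3.46 turn z 0.0
0.02 [0.5124 0.314 ]
shift cm [  0.13 -26.04   0.23] norm 26.0 yaw now -3.46 turn z 0.0
0.0145 [0.5127 0.3195]
shift cm [  0.13 -26.59   0.23] norm 26.6 yaw now -3.46 turn z 0.0
```

Request:
{"api": "carry_out", "payload": {"steps": [[[0, 0.1, -1, 0.1, 0, 0, 0], [0, 0.1, -2, 0.1, 0, 0, 0], [0, 0.1, -4, 0.1, 0, 0, 0], [0, 0.1, -6, 0.1, 0, 0, 0], [0, 0.1, -8, 0.1, 0, 0, 0]]]}}

```text
t: 52.27
eef_pos: [0.504, 0.133, 0.079]
tool_rot: [[0.998, -0.06, 0.004], [-0.06, -0.998, -0.004], [0.005, 0.004, -1.0]]
contact_force: [0.6, -7.8, 0.6]
grip_width: -0.0001
grip_force: 4.0
```

Request:
{"api": "carry_out", "payload": {"steps": [[[0, 0, -2, 0, 0, 0, 0], [0, 0, -4, 0, 0, 0, 0], [0, 0, -6, 0, 0, 0, 0], [0, 0, -8, 0, 0, 0, 0], [0, 0, -10, 0, 0, 0, 0]]]}}

```text
t: 52.68
eef_pos: [0.5099, 0.2332, 0.079]
tool_rot: [[0.998, -0.059, 0.004], [-0.059, -0.998, -0.003], [0.004, 0.003, -1.0]]
contact_force: [1.6, -8.5, 0.6]
grip_width: 0.0
grip_force: 4.0
```

Request:
{"api": "carry_out", "payload": {"steps": [[[0, 0, -2, 0, 0, 0, 0], [0, 0, -4, 0, 0, 0, 0], [0, 0, -5.5, 0, 0, 0, 0], [0, 0, -6.5, 0, 0, 0, 0], [0, 0, -7.3, 0, 0, 0, 0]]]}}

```text
t: 53.1
eef_pos: [0.5142, 0.307, 0.0789]
tool_rot: [[0.998, -0.06, 0.004], [-0.06, -0.998, -0.0], [0.004, 0.0, -1.0]]
contact_force: [1.4, -6.6, 4.6]
grip_width: 0.0001
grip_force: 3.2
```

```bash
python3 s.py
```

```text
[0.5142 0.307  0.0789] F [ 1.4 -6.6  4.6] M [-0.866 -0.095  0.004] w 0.0001 3.2 psi -3.43 j6 2.0 -0.07 t 53.1
```

Request:
{"api": "carry_out", "payload": {"steps": [[[0, 0, -0.4, 0, 0, 0, 0], [0, 0, -0.8, 0, 0, 0, 0], [0, 0, -1.1, 0, 0, 0, 0], [0, 0, -1.1, 0, 0, 0, 0]]]}}

```text
t: 53.43
eef_pos: [0.5142, 0.3093, 0.079]
tool_rot: [[0.998, -0.057, -0.004], [-0.057, -0.998, -0.018], [-0.003, 0.018, -1.0]]
contact_force: [-4.3, -33.8, 16.6]
grip_width: 0.0001
grip_force: 15.5
```

Request:
{"api": "carry_out", "payload": {"steps": [[[0, 0, -0.2, 0, 0, 0, 0], [0, 0, -0.4, 0, 0, 0, 0], [0, 0, -0.4, 0, 0, 0, 0]]]}}

```text
t: 53.68
eef_pos: [0.5141, 0.3093, 0.0791]
tool_rot: [[0.998, -0.057, -0.007], [-0.057, -0.998, -0.026], [-0.006, 0.026, -1.0]]
contact_force: [-6.5, -47.3, 21.8]
grip_width: 0.0001
grip_force: 20.7
```

```bash
python3 s.py
```

```text
[0.5141 0.3093 0.0791] F [ -6.5 -47.3  21.8] M [-5.581  0.889  0.085] w 0.0001 20.7 psi -3.25 j6 2.02 0.12 t 53.6833
```

Request:
{"api": "carry_out", "payload": {"steps": [[[0, 0, 1.5, 0, 0, 0, 0], [0, 0, 3, -2, 0, 0, 0], [0, -3, 6, -5, 0, 0, 0], [0, -7, 9, -9, 0, 0, 0], [0, -7, 9, -9, 0, 0, 0]]]}}

```text
t: 54.1
eef_pos: [0.4372, 0.2349, 0.1682]
tool_rot: [[0.998, -0.063, 0.0], [-0.063, -0.998, 0.002], [0.0, -0.002, -1.0]]
contact_force: [1.2, -0.3, 0.4]
grip_width: -0.0
grip_force: 0.0
```

Request:
{"api": "carry_out", "payload": {"steps": [[[0, 0, 0, 0, 0, 0, 0], [0, 0, 0, 0, 0, 0, 0], [0, 0, 0, 0, 0, 0, 0], [0, 0, 0, 0, 0, 0, 0]]]}}

```text
t: 54.43
eef_pos: [0.4385, 0.2357, 0.1657]
tool_rot: [[0.998, -0.061, -0.001], [-0.061, -0.998, 0.0], [-0.001, -0.0, -1.0]]
contact_force: [0.2, -0.0, 0.0]
grip_width: 0.0001
grip_force: 0.0
```

```bash
python3 s.py; python3 - <<'E'
from h import *
w,st=shot('w23');g=cv2.cvtColor(w['color'],cv2.COLOR_RGB2GRAY)
p=np.array([.5136,.334]);x=np.array([np.cos(np.radians(86.5)),np.sin(np.radians(86.5))])
m=(g<45).astype(np.uint8)
n,l,s,cc=cv2.connectedComponentsWithStats(m)
for i in range(1,n):
    if 40<s[i,4]<4000: print(s[i],[ (np.round((wonz(w,st,u,v,.08)[:2]-p)@x,4),np.round((wonz(w,st,u,v,.08)[:2]-p)@[x[1],-x[0]],4)) for u,v in [(s[i,0],s[i,1]),(s[i,0]+s[i,2],s[i,1]+s[i,3])]])
# brightness profile along chamber axis through the tab top
for lat in (0,.01): print([(round(d,3),int(g[tuple(np.round(wproj(w,st,[*(p+x*d+lat*np.array([x[1],-x[0]])),.085])).astype(int)[::-1])])) for d in np.arange(-.05,.03,.004)])
E
```

```text
[0.4385 0.2357 0.1657] F [ 0.2 -0.   0. ] M [0.031 0.005 0.051] w 0.0001 0.0 psi -3.52 j6 1.92 0.0 t 54.4333
[ 122   95   37   52 1506] [(np.float64(-0.0008), np.float64(0.0203)), (np.float64(-0.0288), np.float64(-0.0208))]
[(np.float64(-0.05), 150), (np.float64(-0.046), 149), (np.float64(-0.042), 148), (np.float64(-0.038), 138), (np.float64(-0.034), 138), (np.float64(-0.03), 32), (np.float64(-0.026), 10), (np.float64(-0.022), 14), (np.float64(-0.018), 11), (np.float64(-0.014), 12), (np.float64(-0.01), 18), (np.float64(-0.006), 50), (np.float64(-0.002), 101), (np.float64(0.002), 114), (np.float64(0.006), 112), (np.float64(0.01), 106), (np.float64(0.014), 198), (np.float64(0.018), 214), (np.float64(0.022), 214), (np.float64(0.026), 213)]
[(np.float64(-0.05), 151), (np.float64(-0.046), 150), (np.float64(-0.042), 140), (np.float64(-0.038), 138), (np.float64(-0.034), 89), (np.float64(-0.03), 9), (np.float64(-0.026), 16), (np.float64(-0.022), 15), (np.float64(-0.018), 14), (np.float64(-0.014), 16), (np.float64(-0.01), 15), (np.float64(-0.006), 58), (np.float64(-0.002), 115), (np.float64(0.002), 115), (np.float64(0.006), 115), (np.float64(0.01), 97), (np.float64(0.014), 194), (np.float64(0.018), 213), (np.float64(0.022), 213), (np.float64(0.026), 213)]
```

```bash
python3 - <<'E'
from h import *
route((.5098,.2741,.165,86.5,3))
E
```

```text
[ 2.30e+00 -1.43e+00  1.00e-02 -3.00e+01] norm 2.7
[ 2.7e+00 -9.0e-02  1.0e-02 -3.0e+01] norm 2.7
[ 2.38e+00  1.28e+00  1.00e-02 -3.00e+01] norm 2.7
```

Request:
{"api": "carry_out", "payload": {"steps": [[[0, 0.5, -0.3, 0, 0, 0, -7], [0, 1, -0.6, 0, 0, 0, -14], [0, 2, -1, 0, 0, 0, -21], [0, 2.3, -1.4, 0, 0, 0, -28], [0, 2.3, -1.4, 0, 0, 0, -30]]]}}

```text
t: 54.9
eef_pos: [0.4631, 0.2485, 0.1651]
tool_rot: [[0.893, 0.45, -0.002], [0.45, -0.893, -0.0], [-0.002, -0.001, -1.0]]
contact_force: [-0.1, 0.1, -0.3]
grip_width: 0.0003
grip_force: 0.0
```

Request:
{"api": "carry_out", "payload": {"steps": [[[0, 0.5, 0, 0, 0, 0, -7], [0, 1, 0, 0, 0, 0, -14], [0, 2, 0, 0, 0, 0, -21], [0, 2.7, -0.1, 0, 0, 0, -28], [0, 2.7, -0.1, 0, 0, 0, -30]]]}}

```text
t: 55.32
eef_pos: [0.487, 0.2615, 0.165]
tool_rot: [[0.548, 0.836, -0.002], [0.836, -0.548, -0.0], [-0.001, -0.001, -1.0]]
contact_force: [0.6, -0.2, 0.5]
grip_width: 0.0
grip_force: 0.0
```

Request:
{"api": "carry_out", "payload": {"steps": [[[0, 0.5, 0.3, 0, 0, 0, -7], [0, 1, 0.6, 0, 0, 0, -14], [0, 2, 1, 0, 0, 0, -21], [0, 2.4, 1.3, 0, 0, 0, -28], [0, 2.4, 1.3, 0, 0, 0, -30]]]}}

```text
t: 55.73
eef_pos: [0.511, 0.2742, 0.1648]
tool_rot: [[0.057, 0.998, -0.002], [0.998, -0.057, -0.0], [-0.0, -0.002, -1.0]]
contact_force: [-0.2, 0.0, -1.3]
grip_width: -0.0003
grip_force: 0.0
```

Request:
{"api": "carry_out", "payload": {"steps": [[[0, 0, 0, 3, 0, 0, 0], [0, 0, 0, 6, 0, 0, 0], [0, 0, 0, 8, 0, 0, 0], [0, 0, 0, 8, 0, 0, 0], [0, 0, 0, 8, 0, 0, 0]]]}}

```text
t: 56.15
eef_pos: [0.509, 0.2734, 0.084]
tool_rot: [[0.061, 0.998, -0.005], [0.998, -0.061, -0.001], [-0.002, -0.005, -1.0]]
contact_force: [0.2, -0.0, -0.4]
grip_width: 0.0002
grip_force: 0.0
```

```bash
python3 s.py; python3 - <<'E'
from h import *
route((.5125,.316,.086,86.5,1))
E
```

```text
[0.509  0.2734 0.084 ] F [ 0.2 -0.  -0.4] M [-0.027 -0.018 -0.021] w 0.0002 0.0 psi 86.48 j6 0.38 0.0 t 56.15
[ 4.28  0.09 -0.2  -0.02] norm 4.3
```

Request:
{"api": "carry_out", "payload": {"steps": [[[0, 1.5, 0.1, 0, 0, 0, 0], [0, 2.8, 0.1, 0, 0, 0, 0], [0, 3.5, 0.1, 0, 0, 0, 0], [0, 4.1, 0.1, 0, 0, 0, 0], [0, 4.5, 0.1, 0, 0, 0, 0]]]}}

```text
t: 56.57
eef_pos: [0.5151, 0.3189, 0.0884]
tool_rot: [[0.059, 0.998, 0.003], [0.998, -0.059, -0.002], [-0.001, 0.003, -1.0]]
contact_force: [-0.3, -6.8, 4.3]
grip_width: -0.0002
grip_force: 2.8
```

Request:
{"api": "carry_out", "payload": {"steps": [[[0, 0.2, 0, 0, 0, 0, 0], [0, 0.4, 0, 0, 0, 0, 0], [0, 0.4, 0, 0, 0, 0, 0]]]}}

```text
t: 56.82
eef_pos: [0.5148, 0.3226, 0.0874]
tool_rot: [[0.061, 0.998, 0.002], [0.998, -0.061, 0.0], [0.0, 0.002, -1.0]]
contact_force: [-0.5, -2.5, 2.6]
grip_width: -0.0002
grip_force: 1.3
```

```bash
python3 s.py
```

```text
[0.5148 0.3226 0.0874] F [-0.5 -2.5  2.6] M [-0.443 -0.143  0.023] w -0.0002 1.3 psi 86.48 j6 0.45 0.01 t 56.8167
```

Request:
{"api": "carry_out", "payload": {"steps": [[[0, 0.15, 0, 0, 0, 0, 0], [0, 0.3, 0, 0, 0, 0, 0], [0, 0.3, 0, 0, 0, 0, 0]]]}}

```text
t: 57.07
eef_pos: [0.5147, 0.323, 0.0872]
tool_rot: [[0.06, 0.998, -0.001], [0.998, -0.06, -0.006], [-0.006, -0.0, -1.0]]
contact_force: [-0.8, -12.8, 7.6]
grip_width: 0.0
grip_force: 6.0
```

Request:
{"api": "carry_out", "payload": {"steps": [[[0, 0.1, 0, 0, 0, 0, 0], [0, 0.2, 0, 0, 0, 0, 0], [0, 0.2, 0, 0, 0, 0, 0]]]}}

```text
t: 57.32
eef_pos: [0.5147, 0.323, 0.0873]
tool_rot: [[0.06, 0.998, -0.002], [0.998, -0.06, -0.01], [-0.01, -0.002, -1.0]]
contact_force: [-2.1, -19.1, 9.2]
grip_width: -0.0001
grip_force: 9.3
```

```bash
python3 s.py
```

```text
[0.5147 0.323  0.0873] F [ -2.1 -19.1   9.2] M [-2.549  0.188 -0.013] w -0.0001 9.3 psi 86.57 j6 0.46 0.01 t 57.3167
```

Request:
{"api": "carry_out", "payload": {"steps": [[[0, -1.5, 0, 0, 0, 0, 0], [0, -3, 0, -3, 0, 0, 0], [0, -6, 0, -7, 0, 0, 0], [0, -10, 0, -11, 0, 0, 0], [0, -10, 0, -11, 0, 0, 0]]]}}

```text
t: 57.73
eef_pos: [0.509, 0.2266, 0.1998]
tool_rot: [[0.062, 0.998, 0.004], [0.998, -0.062, 0.003], [0.003, 0.004, -1.0]]
contact_force: [0.6, 0.2, 0.5]
grip_width: -0.0002
grip_force: 0.0
```

Request:
{"api": "carry_out", "payload": {"steps": [[[0, 0, 0, 0, 0, 0, 0], [0, 0, 0, 0, 0, 0, 0], [0, 0, 0, 0, 0, 0, 0]]]}}

```text
t: 57.98
eef_pos: [0.5073, 0.228, 0.195]
tool_rot: [[0.062, 0.998, -0.002], [0.998, -0.062, 0.001], [0.001, -0.002, -1.0]]
contact_force: [-0.4, -0.1, 0.2]
grip_width: -0.0002
grip_force: 0.0
```

```bash
python3 s.py; python3 - <<'E'
from h import *
D=np.load('pics/w3.npy',allow_pickle=True).item();w,st=D['f'],D['st']
H=np.array([.6443,.326])
for u,v in [(480,97),(480,122)]:
    q=wonz(w,st,u/1.5,v/1.5,.104)[:2];d=q-H;print(q.round(4),np.hypot(*d).round(4),(np.degrees(np.arctan2(d[1],d[0]))%360).round(1))
w,st=shot('w24');g=cv2.cvtColor(w['color'],cv2.COLOR_RGB2GRAY)
p=np.array([.5136,.334]);x=np.array([np.cos(np.radians(86.5)),np.sin(np.radians(86.5))]);y=np.array([x[1],-x[0]])
for lat in (-.01,0.,.01):
    out=[]
    for d in np.arange(-.03,.03,.002):
        u,v=wproj(w,st,[*(p+x*d+lat*y),.085]);out.append(int(g[int(v+.5),int(u+.5)]) if 0<=v<383.4 and 0<=u<511.4 else -1)
    print(lat,out)
f=grab_frame('top');g=cv2.cvtColor(f['color'],cv2.COLOR_RGB2GRAY)
print([int(g[tuple(np.round(proj(f,[*(p+x*d),.085])).astype(int)[::-1])]) for d in np.arange(-.04,.03,.002)])
cv2.imwrite('pics/t3.png',f['color'][:,:,::-1])
E
```

```text
[0.5073 0.228  0.195 ] F [-0.4 -0.1  0.2] M [ 0.047 -0.019 -0.024] w -0.0002 0.0 psi 86.46 j6 0.3 -0.0 t 57.9833
[0.6968 0.0695] 0.2618 281.6
[0.6864 0.0695] 0.26 279.3
-0.01 [100, 100, 101, 151, 152, 154, 145, 144, 145, 146, 145, 143, 140, 125, 12, 10, 40, 136, 204, 213, 214, 214, 214, 214, 213, 213, 213, 213, 212, 212]
0.0 [102, 102, 104, 103, 155, 155, 154, 146, 146, 145, 145, 146, 146, 95, 11, 11, 26, 131, 210, 214, 214, 214, 213, 213, 214, 213, 213, 213, 212, 213]
0.01 [103, 103, 102, 104, 156, 156, 147, 146, 144, 145, 145, 146, 147, 117, 12, 14, 45, 106, 208, 214, 214, 214, 214, 214, 213, 213, 213, 213, 213, 213]
[86, 87, 87, 88, 89, 89, 90, 92, 92, 93, 94, 94, 95, 97, 98, 98, 99, 100, 100, 103, 104, 104, 105, 105, 105, 106, 107, 107, 108, 109, 109, 109, 110, 110, 108]
```

```bash
python3 - <<'E'
from h import *
H=np.array([.6443,.326])
def T(phi,off=.023,r=.17):
    a=np.radians(phi);q=H+r*np.array([np.cos(a),np.sin(a)])+off*np.array([-np.sin(a),np.cos(a)]);return q
W=[]
q=T(291.5);W=[(q[0],q[1],.2,166,3),(q[0],q[1],.08,166,1)]
for phi in (272,250,228,206,190):
    q=T(phi);W.append((q[0],q[1],.08,86.5+79.5*(phi-176.5)/115,1))
for phi in (182,):
    q=T(phi);W.append((q[0],q[1],.08,86.5,1))
route(*W);print(T(291.5),T(182),T(176.5))
E
```

```text
[ -1.28   7.46  -0.19 -26.5 ] norm 7.6
[ -4.47   6.1   -0.19 -26.5 ] norm 7.6
[ -6.73   3.47  -0.19 -26.5 ] norm 7.6
[ 0.  0. 12.  0.] norm 12.0
[ 4.85 -3.2  -0.   13.48] norm 5.8
[ 5.87 -2.89 -0.   15.21] norm 6.5
[ 6.18 -2.17 -0.   15.21] norm 6.5
[ 6.39 -1.43 -0.   15.21] norm 6.5
[ 4.72 -0.73 -0.   11.06] norm 4.8
[ 2.37 -0.33 -0.    9.33] norm 2.4
[0.72800481 0.17625854] [0.47520625 0.2970811 ] [0.47321297 0.31342115]
```

Request:
{"api": "carry_out", "payload": {"steps": [[[0, -0.3, 1.5, -0.2, 0, 0, -6], [0, -0.6, 3, -0.2, 0, 0, -12], [0, -0.9, 5, -0.2, 0, 0, -18], [0, -1.3, 7.5, -0.2, 0, 0, -24], [0, -1.3, 7.5, -0.2, 0, 0, -26.5]]]}}

```text
t: 58.5
eef_pos: [0.5848, 0.2097, 0.1965]
tool_rot: [[-0.394, 0.919, -0.0], [0.919, 0.394, -0.0], [-0.0, -0.0, -1.0]]
contact_force: [-0.1, 0.0, 0.1]
grip_width: 0.0002
grip_force: 0.0
```

Request:
{"api": "carry_out", "payload": {"steps": [[[0, -1, 1.5, -0.2, 0, 0, -6], [0, -2, 3, -0.2, 0, 0, -12], [0, -3.4, 5, -0.2, 0, 0, -18], [0, -4.5, 6.1, -0.2, 0, 0, -24], [0, -4.5, 6.1, -0.2, 0, 0, -26.5]]]}}

```text
t: 58.92
eef_pos: [0.6577, 0.192, 0.1979]
tool_rot: [[-0.763, 0.647, -0.002], [0.647, 0.763, -0.0], [0.001, -0.001, -1.0]]
contact_force: [-0.5, 0.2, -0.4]
grip_width: 0.0002
grip_force: 0.0
```

Request:
{"api": "carry_out", "payload": {"steps": [[[0, -2, 1, -0.2, 0, 0, -6], [0, -4, 2, -0.2, 0, 0, -12], [0, -6.7, 3.5, -0.2, 0, 0, -18], [0, -6.7, 3.5, -0.2, 0, 0, -24], [0, -6.7, 3.5, -0.2, 0, 0, -26.5]]]}}

```text
t: 59.33
eef_pos: [0.7301, 0.1758, 0.1986]
tool_rot: [[-0.971, 0.238, -0.004], [0.238, 0.971, 0.0], [0.004, -0.001, -1.0]]
contact_force: [-0.4, 0.6, -0.4]
grip_width: -0.0001
grip_force: 0.0
```

```bash
python3 s.py; python3 - <<'E'
from h import *
w,st=shot('w25',False);hsv=cv2.cvtColor(w['color'],cv2.COLOR_RGB2HSV)
m=cv2.inRange(hsv,(50,100,60),(75,255,255));ys,xs=np.nonzero(m)
P=np.array([wonz(w,st,a,b,.02)[:2] for a,b in list(zip(xs,ys))[::10]]) if len(xs) else np.zeros((1,2))
print('green x',P.min(0),P.max(0),len(xs))
f=grab_frame('top');m=cv2.inRange(cv2.cvtColor(f['color'],cv2.COLOR_RGB2HSV),(50,130,60),(72,255,255))
for c in cv2.findContours(m,cv2.RETR_EXTERNAL,2)[0]:
    if cv2.contourArea(c)>100:
        (u,v),r=cv2.minEnclosingCircle(c);print('green top',r,np.round(onz(f,u,v,.022),4))
E
```

```text
[0.7301 0.1758 0.1986] F [-0.4  0.6 -0.4] M [0.001 0.047 0.018] w -0.0001 0.0 psi 166.22 j6 -1.23 0.02 t 59.3333
green x [0.75342165 0.08257723] [0.84109231 0.17070912] 2310
```

Request:
{"api": "carry_out", "payload": {"steps": [[[0, 0, 0, 3, 0, 0, 0], [0, 0, 0, 6, 0, 0, 0], [0, 0, 0, 9, 0, 0, 0], [0, 0, 0, 11.5, 0, 0, 0], [0, 0, 0, 11.8, 0, 0, 0]]]}}

```text
t: 59.85
eef_pos: [0.7247, 0.1757, 0.0758]
tool_rot: [[-0.97, 0.243, -0.013], [0.243, 0.97, -0.001], [0.013, -0.004, -1.0]]
contact_force: [-1.4, 0.4, -1.4]
grip_width: -0.0001
grip_force: 0.0
```

Request:
{"api": "carry_out", "payload": {"steps": [[[0, 1, -0.6, 0, 0, 0, 2.7], [0, 2, -1.3, 0, 0, 0, 5.4], [0, 3, -1.9, 0, 0, 0, 8.1], [0, 4, -2.6, 0, 0, 0, 10.8], [0, 4.9, -3.2, 0, 0, 0, 13.5]]]}}

```text
t: 60.27
eef_pos: [0.6743, 0.1568, 0.0857]
tool_rot: [[-0.886, 0.465, 0.002], [0.465, 0.886, 0.001], [-0.001, 0.001, -1.0]]
contact_force: [0.2, 1.1, -0.9]
grip_width: -0.0001
grip_force: 0.3
```

Request:
{"api": "carry_out", "payload": {"steps": [[[0, 1.2, -0.6, 0, 0, 0, 3], [0, 2.4, -1.2, 0, 0, 0, 6], [0, 3.5, -1.7, 0, 0, 0, 9], [0, 4.7, -2.3, 0, 0, 0, 12], [0, 5.9, -2.9, 0, 0, 0, 15.2]]]}}

```text
t: 60.68
eef_pos: [0.6089, 0.1584, 0.086]
tool_rot: [[-0.732, 0.681, 0.003], [0.681, 0.732, 0.001], [-0.002, 0.002, -1.0]]
contact_force: [0.6, -0.2, -0.5]
grip_width: 0.0003
grip_force: 0.3
```

Request:
{"api": "carry_out", "payload": {"steps": [[[0, 1.2, -0.4, 0, 0, 0, 3], [0, 2.4, -0.9, 0, 0, 0, 6], [0, 3.7, -1.3, 0, 0, 0, 9], [0, 5, -1.7, 0, 0, 0, 12], [0, 6.2, -2.2, 0, 0, 0, 15.2]]]}}

```text
t: 61.1
eef_pos: [0.5484, 0.1846, 0.0859]
tool_rot: [[-0.528, 0.849, 0.003], [0.849, 0.528, 0.001], [-0.001, 0.003, -1.0]]
contact_force: [0.5, -0.8, 0.1]
grip_width: 0.0001
grip_force: 0.2
```

```bash
python3 s.py; python3 - <<'E'
from h import *
H=np.array([.6443,.326])
def T(phi,off=.023,r=.17):
    a=np.radians(phi);return H+r*np.array([np.cos(a),np.sin(a)])+off*np.array([-np.sin(a),np.cos(a)])
W=[]
for phi,psi in ((206,106),(190,90),(182,86.5)):
    q=T(phi);W.append((q[0],q[1],.08,psi,1))
route(*W)
E
```

```text
[0.5484 0.1846 0.0859] F [ 0.5 -0.8  0.1] M [-0.025 -0.096 -0.072] w 0.0001 0.2 psi 121.89 j6 -0.41 -0.43 t 61.1
[ 6.4  -1.53  0.59 15.89] norm 6.6
[ 4.71 -0.8  -0.   16.  ] norm 4.8
[ 2.33 -0.57 -0.    3.5 ] norm 2.4
```

Request:
{"api": "carry_out", "payload": {"steps": [[[0, 1.3, -0.3, 0.1, 0, 0, 3.2], [0, 2.6, -0.6, 0.2, 0, 0, 6.4], [0, 3.9, -0.9, 0.3, 0, 0, 9.6], [0, 5.2, -1.2, 0.4, 0, 0, 12.8], [0, 6.4, -1.5, 0.5, 0, 0, 16]]]}}

```text
t: 61.52
eef_pos: [0.503, 0.2315, 0.082]
tool_rot: [[-0.273, 0.962, 0.006], [0.962, 0.273, 0.002], [0.0, 0.006, -1.0]]
contact_force: [2.0, 0.9, 4.9]
grip_width: 0.0002
grip_force: 0.3
```

Request:
{"api": "carry_out", "payload": {"steps": [[[0, 1, -0.2, 0, 0, 0, 3.2], [0, 2, -0.4, 0, 0, 0, 6.4], [0, 3, -0.6, 0, 0, 0, 9.6], [0, 4, -0.7, 0, 0, 0, 12.8], [0, 4.7, -0.8, 0, 0, 0, 16]]]}}

```text
t: 61.93
eef_pos: [0.4821, 0.2746, 0.0821]
tool_rot: [[0.002, 1.0, 0.005], [1.0, -0.002, 0.002], [0.002, 0.005, -1.0]]
contact_force: [2.1, -0.3, 2.3]
grip_width: 0.0
grip_force: 0.0
```

Request:
{"api": "carry_out", "payload": {"steps": [[[0, 0.6, -0.1, 0, 0, 0, 1.5], [0, 1.2, -0.3, 0, 0, 0, 3.5], [0, 1.8, -0.5, 0, 0, 0, 3.5], [0, 2.3, -0.6, 0, 0, 0, 3.5]]]}}

```text
t: 62.27
eef_pos: [0.4764, 0.2973, 0.0819]
tool_rot: [[0.059, 0.998, 0.005], [0.998, -0.059, 0.002], [0.002, 0.005, -1.0]]
contact_force: [2.5, -0.9, 6.5]
grip_width: -0.0
grip_force: 0.4
```

```bash
python3 s.py; python3 - <<'E'
from h import *
route((.4732,.3134,.08,86.5,1))
E
```

```text
[0.4764 0.2973 0.0819] F [ 2.5 -0.9  6.5] M [-0.027 -0.265 -0.035] w -0.0 0.4 psi 86.62 j6 0.44 -0.05 t 62.2667
[ 1.59 -0.42  0.19  0.12] norm 1.7
```

Request:
{"api": "carry_out", "payload": {"steps": [[[0, 0.4, 0, 0, 0, 0, 0], [0, 0.8, 0, 0, 0, 0, 0], [0, 1.1, 0, 0, 0, 0, 0], [0, 1.3, 0, 0, 0, 0, 0], [0, 1.5, 0, 0, 0, 0, 0]]]}}

```text
t: 62.68
eef_pos: [0.4761, 0.3012, 0.082]
tool_rot: [[0.051, 0.999, -0.006], [0.998, -0.051, -0.026], [-0.026, -0.004, -1.0]]
contact_force: [-5.5, -46.1, 25.4]
grip_width: -0.0002
grip_force: 23.4
```

Request:
{"api": "carry_out", "payload": {"steps": [[[0, 0.15, 0, 0, 0, 0, 0], [0, 0.3, 0, 0, 0, 0, 0], [0, 0.3, 0, 0, 0, 0, 0]]]}}

```text
t: 62.93
eef_pos: [0.476, 0.3012, 0.082]
tool_rot: [[0.051, 0.999, -0.008], [0.998, -0.051, -0.031], [-0.032, -0.007, -0.999]]
contact_force: [-6.7, -48.7, 28.4]
grip_width: 0.0003
grip_force: 25.5
```

```bash
python3 s.py
```

```text
[0.476  0.3012 0.082 ] F [ -6.7 -48.7  28.4] M [-6.776  0.965  0.235] w 0.0003 25.5 psi 87.1 j6 0.46 0.18 t 62.9333
```

Request:
{"api": "carry_out", "payload": {"steps": [[[0, -1.5, 0, 0, 0, 0, 0], [0, -3, 0, -1, 0, 0, 0], [0, -6, 0, -5, 0, 0, 0], [0, -9, 0, -9, 0, 0, 0], [0, -13, 0, -13, 0, 0, 0]]]}}

```text
t: 63.35
eef_pos: [0.4685, 0.205, 0.1875]
tool_rot: [[0.058, 0.998, -0.002], [0.998, -0.058, 0.0], [-0.0, -0.002, -1.0]]
contact_force: [1.3, -0.0, 0.5]
grip_width: 0.0
grip_force: 0.0
```

Request:
{"api": "carry_out", "payload": {"steps": [[[0, -8, 4, 0, 0, 0, 0], [0, -8, 4, 0, 0, 0, 0], [0, -8, 4, 0, 0, 0, 0], [0, -8, 4, 0, 0, 0, 0], [0, -8, 4, 0, 0, 0, 0]]]}}

```text
t: 63.77
eef_pos: [0.5039, 0.1235, 0.1859]
tool_rot: [[0.061, 0.998, -0.002], [0.998, -0.061, 0.001], [0.001, -0.002, -1.0]]
contact_force: [-0.3, -0.5, -0.8]
grip_width: 0.0
grip_force: 0.0
```

```bash
python3 s.py; python3 - <<'E'
from h import *
f=grab_frame('top');np.save('pics/top5.npy',f,allow_pickle=True);g=cv2.cvtColor(f['color'],cv2.COLOR_RGB2GRAY)
p=np.array([.5136,.334]);x=np.array([np.cos(np.radians(86.5)),np.sin(np.radians(86.5))]);y=np.array([x[1],-x[0]])
from scipy.ndimage import map_coordinates as mc
for lat in (-.12,-.09,-.06,-.03,0,.03,.06,.09,.12):
    Q=np.array([proj(f,[*(p+x*d+lat*y),.104]) for d in np.arange(-.06,.012,.003)])
    print(lat,mc(g.astype(float),[Q[:,1],Q[:,0]],order=1).astype(int))
E
```

```text
[0.5039 0.1235 0.1859] F [-0.3 -0.5 -0.8] M [0.028 0.026 0.035] w 0.0 0.0 psi 86.51 j6 0.1 -0.01 t 63.7667
-0.12 [ 78  82  76  72  74  74  73  82 119 164 186 187 180 168 149 138 133 127
 123 134 173 202 211 213]
-0.09 [123 139 137 121 108 100  87  80  87 111 142 157 156 145 130 129 134 135
 133 136 163 194 210 213]
-0.06 [121 137 140 127 106 106 105  88  82  91 115 144 156 151 139 136 137 134
 131 137 167 198 212 214]
-0.03 [123 137 144 142 128 106 103 101  87  82  92 120 145 156 155 147 138 133
 132 140 167 197 211 214]
0 [123 137 144 146 143 129 107  99  97  87  83  95 128 150 152 140 110  81
  80 112 161 197 211 214]
0.03 [125 138 145 147 144 133 112 100  96  88  81  82  97 128 150 152 145 135
 131 138 170 199 212 214]
0.06 [129 142 146 145 145 144 140 127 116 112  95  82  82 100 128 147 151 143
 133 138 172 202 212 214]
0.09 [128 142 146 146 146 146 144 134 114 108 110  96  82  85 108 134 147 148
 141 141 170 200 211 213]
0.12 [112 115 114 113 112 112 112 111 110 108 103  96  88  81  86 115 151 165
 156 146 168 198 211 213]
```

Request:
{"api": "carry_out", "payload": {"steps": [[[0, 4, 0, -2, 0, 0, 0], [0, 8, 0, -4, 0, 0, 0], [0, 12, 0, -4, 0, 0, 0], [0, 16, 0, -4, 0, 0, 0], [0, 16, 0, -4, 0, 0, 0]]]}}

```text
t: 64.23
eef_pos: [0.5124, 0.2904, 0.2268]
tool_rot: [[0.052, 0.999, 0.0], [0.999, -0.052, 0.003], [0.003, 0.0, -1.0]]
contact_force: [-0.7, -0.3, 0.4]
grip_width: 0.0001
grip_force: 0.0
```

Request:
{"api": "carry_out", "payload": {"steps": [[[0, 0, 0, 0, 0, 0, 0], [0, 0, 0, 0, 0, 0, 0], [0, 0, 0, 0, 0, 0, 0], [0, 0, 0, 0, 0, 0, 0]]]}}

```text
t: 64.57
eef_pos: [0.5137, 0.2822, 0.2261]
tool_rot: [[0.061, 0.998, -0.001], [0.998, -0.061, -0.0], [-0.0, -0.001, -1.0]]
contact_force: [1.1, -0.9, 0.4]
grip_width: -0.0001
grip_force: 0.0
```

```bash
python3 s.py; python3 - <<'E'
from h import *
from scipy.ndimage import map_coordinates as mc
w,st=shot('w26');g=cv2.cvtColor(w['color'],cv2.COLOR_RGB2GRAY).astype(float)
T=np.array(w['tool_from_camera']);C=np.array(st['eef_pos'])+np.array(st['tool_rot'])@T[:3,3]
p=np.array([.5136,.334]);x=np.array([np.cos(np.radians(86.5)),np.sin(np.radians(86.5))]);y=np.array([x[1],-x[0]])
print('cam d',(C[:2]-p)@x,'lat',(C[:2]-p)@y,'z',C[2]);print('d',np.arange(-.045,.012,.0015).round(4))
for z,lats in ((.104,(-.11,-.05,.05,.1)),(.085,(-.03,-.015,-.008,0,.008,.015,.03))):
  for lat in lats:
    Q=np.array([wproj(w,st,[*(p+x*d+lat*y),z]) for d in np.arange(-.045,.012,.0015)])
    print(z,lat,mc(g,[Q[:,1],Q[:,0]],order=1,cval=-1).astype(int))
E
```

```text
[0.5137 0.2822 0.2261] F [ 1.1 -0.9  0.4] M [-0.033 -0.03   0.01 ] w -0.0001 0.0 psi 86.52 j6 0.39 -0.0 t 64.5667
cam d 0.030034816100833375 lat 0.00240452652096726 z 0.3515434965768174
d [-0.045  -0.0435 -0.042  -0.0405 -0.039  -0.0375 -0.036  -0.0345 -0.033
 -0.0315 -0.03   -0.0285 -0.027  -0.0255 -0.024  -0.0225 -0.021  -0.0195
 -0.018  -0.0165 -0.015  -0.0135 -0.012  -0.0105 -0.009  -0.0075 -0.006
 -0.0045 -0.003  -0.0015  0.      0.0015  0.003   0.0045  0.006   0.0075
  0.009   0.0105]
0.104 -0.11 [ 64  62  29  21  20  22  25  22  22  62  91  92  93  96  99 102  94  64
  60  57  70  96  96  95  95  96  96  94  95  95  95 117 198 209 209 210
 209 210]
0.104 -0.05 [ 63  62  64  64  64  63  65  64  63  64  63  64  59 132 143 141 139 141
 122 116  76  61  54  54  68  98  74  84  92  85  84 100 147 162 162 162
 161 164]
0.104 0.05 [ 90  94  96  96  96  97  96  97  96  97  96  96  96  96  95  97  96 116
 120 137 140 139 140 140 139 125  75  56  52  52  68 107 200 210 210 210
 210 210]
0.104 0.1 [ 97  96  95  96  94  96  96  96  95  96  96  96  96  96  95  96  95  95
  96  96  96 116 1
[... 537 characters left out ...]
120 149 161 161 161 161
 161 161]
0.085 0 [ 65  64  63  63  63  65  63  64  64  63  63  64  60  82  94  95  95  96
  96  96  92  68  60  50  54  56  92  74  67  87 119 154 162 163 163 162
 162 162]
0.085 0.008 [ 63  64  63  65  63  63  62  65  65  64  63  62  64  71  93  95  96  96
  97  96  95  80  62  53  51  53  84  88  63  80 118 150 160 160 161 161
 161 159]
0.085 0.015 [ 63  63  64  64  64  63  64  64  65  63  64  63  63  68  86  96  97  97
  97  96  97  89  61  61  51  53  72  90  66  73 118 151 162 162 163 162
 162 161]
0.085 0.03 [ 65  63  64  63  61  63  63  64  65  63  63  63  63  63  58  88  99 111
 115 116 118 139 122  65  58  50  52  67  83  71 167 204 211 211 210 210
 210 210]
```

```bash
python3 - <<'E'
from h import *
p=np.array([.5136,.334]);x=np.array([np.cos(np.radians(86.5)),np.sin(np.radians(86.5))]);y=np.array([x[1],-x[0]])
q=p-.085*x-.069*y;q2=p-.045*x-.069*y;print(q,q2)
st=env.get_state();e=st['eef_pos']
route((q[0],q[1],.2,86.5,1),(q[0],q[1],.072,86.5,1),(q2[0],q2[1],.072,86.5,1))
f=grab_frame('scene');cv2.imwrite('pics/s9.png',f['color'][:,:,::-1])
E
```

```text
[0.43953957 0.25337089] [0.44198151 0.29329628]
[-3.32 -7.25  2.63 -0.  ] norm 8.4
[ 0.   0.  12.8  0. ] norm 12.8
[ 4. -0.  0.  0.] norm 4.0
```

Request:
{"api": "carry_out", "payload": {"steps": [[[0, -3.3, -7.2, 2.6, 0, 0, 0], [0, -3.3, -7.2, 2.6, 0, 0, 0], [0, -3.3, -7.2, 2.6, 0, 0, 0], [0, -3.3, -7.2, 2.6, 0, 0, 0]]]}}

```text
t: 65.0
eef_pos: [0.4366, 0.2525, 0.1973]
tool_rot: [[0.061, 0.998, -0.006], [0.998, -0.061, -0.002], [-0.002, -0.006, -1.0]]
contact_force: [0.7, 0.8, 1.2]
grip_width: 0.0001
grip_force: 0.0
```

Request:
{"api": "carry_out", "payload": {"steps": [[[0, 0, 0, 4, 0, 0, 0], [0, 0, 0, 8, 0, 0, 0], [0, 0, 0, 12, 0, 0, 0], [0, 0, 0, 12.8, 0, 0, 0], [0, 0, 0, 12.8, 0, 0, 0]]]}}

```text
t: 65.42
eef_pos: [0.4397, 0.2536, 0.0706]
tool_rot: [[0.061, 0.998, -0.005], [0.998, -0.061, -0.002], [-0.002, -0.005, -1.0]]
contact_force: [-0.7, -0.5, 0.2]
grip_width: 0.0
grip_force: 0.0
```

Request:
{"api": "carry_out", "payload": {"steps": [[[0, 1, 0, 0, 0, 0, 0], [0, 2, 0, 0, 0, 0, 0], [0, 3, 0, 0, 0, 0, 0], [0, 4, 0, 0, 0, 0, 0], [0, 4, 0, 0, 0, 0, 0]]]}}

```text
t: 65.83
eef_pos: [0.4439, 0.2965, 0.0745]
tool_rot: [[0.058, 0.998, 0.004], [0.998, -0.058, 0.001], [0.001, 0.004, -1.0]]
contact_force: [0.8, 0.2, 0.2]
grip_width: 0.0003
grip_force: 0.0
```

```bash
python3 s.py
```

```text
[0.4439 0.2965 0.0745] F [0.8 0.2 0.2] M [-0.011  0.056 -0.008] w 0.0003 0.0 psi 86.7 j6 0.46 0.08 t 65.8333
```

Request:
{"api": "carry_out", "payload": {"steps": [[[0, 0.2, 0, 0, 0, 0, 0], [0, 0.5, 0, 0, 0, 0, 0], [0, 0.8, 0, 0, 0, 0, 0], [0, 0.8, 0, 0, 0, 0, 0]]]}}

```text
t: 66.17
eef_pos: [0.4431, 0.2982, 0.0729]
tool_rot: [[0.056, 0.998, -0.003], [0.998, -0.056, -0.011], [-0.011, -0.002, -1.0]]
contact_force: [0.2, -16.5, 5.8]
grip_width: 0.0001
grip_force: 0.0
```

```bash
python3 s.py
```

```text
[0.4431 0.2982 0.0729] F [  0.2 -16.5   5.8] M [-2.04   0.149  0.205] w 0.0001 0.0 psi 86.81 j6 0.47 0.19 t 66.1667
```

Request:
{"api": "carry_out", "payload": {"steps": [[[0, 0.15, 0, 0, 0, 0, 0], [0, 0.3, 0, 0, 0, 0, 0], [0, 0.3, 0, 0, 0, 0, 0]]]}}

```text
t: 66.42
eef_pos: [0.4433, 0.3045, 0.0727]
tool_rot: [[0.061, 0.998, -0.0], [0.998, -0.061, -0.001], [-0.001, -0.0, -1.0]]
contact_force: [1.1, -0.6, 0.7]
grip_width: -0.0001
grip_force: 0.0
```

```bash
python3 s.py
```

```text
[0.4433 0.3045 0.0727] F [ 1.1 -0.6  0.7] M [-0.102 -0.048 -0.024] w -0.0001 0.0 psi 86.51 j6 0.47 0.02 t 66.4167
```

Request:
{"api": "carry_out", "payload": {"steps": [[[0, 0.3, 0, 0, 0, 0, 0], [0, 0.6, 0, 0, 0, 0, 0], [0, 0.8, 0, 0, 0, 0, 0], [0, 1.0, 0, 0, 0, 0, 0], [0, 1.0, 0, 0, 0, 0, 0]]]}}

```text
t: 66.83
eef_pos: [0.4436, 0.3116, 0.0726]
tool_rot: [[0.057, 0.998, -0.003], [0.998, -0.057, -0.01], [-0.011, -0.003, -1.0]]
contact_force: [-2.8, -18.9, 8.1]
grip_width: 0.0004
grip_force: 0.0
```

```bash
python3 s.py
```

```text
[0.4436 0.3116 0.0726] F [ -2.8 -18.9   8.1] M [-2.361  0.128 -0.057] w 0.0004 0.0 psi 86.76 j6 0.49 -0.02 t 66.8333
```

Request:
{"api": "carry_out", "payload": {"steps": [[[0, 0.15, 0, 0, 0, 0, 0], [0, 0.3, 0, 0, 0, 0, 0], [0, 0.3, 0, 0, 0, 0, 0]]]}}

```text
t: 67.08
eef_pos: [0.4435, 0.3117, 0.0727]
tool_rot: [[0.055, 0.998, -0.006], [0.998, -0.055, -0.017], [-0.018, -0.005, -1.0]]
contact_force: [-2.3, -29.6, 13.7]
grip_width: 0.0002
grip_force: 0.0
```

```bash
python3 s.py
```

```text
[0.4435 0.3117 0.0727] F [ -2.3 -29.6  13.7] M [-3.721  0.296 -0.042] w 0.0002 0.0 psi 86.83 j6 0.5 -0.05 t 67.0833
```

Request:
{"api": "carry_out", "payload": {"steps": [[[0, -1.5, 0, 0, 0, 0, 0], [0, -4, 0, -3, 0, 0, 0], [0, -6, 0, -7, 0, 0, 0], [0, -6, 2, -11, 0, 0, 0], [0, -6, 5, -15, 0, 0, 0]]]}}

```text
t: 67.5
eef_pos: [0.4811, 0.2558, 0.2128]
tool_rot: [[0.06, 0.998, -0.001], [0.998, -0.06, 0.001], [0.001, -0.001, -1.0]]
contact_force: [1.5, 1.3, -0.0]
grip_width: 0.0001
grip_force: 0.0
```

Request:
{"api": "carry_out", "payload": {"steps": [[[0, 3, 3, 0, 0, 0, 0], [0, 4, 3, 0, 0, 0, 0], [0, 4, 3, 0, 0, 0, 0], [0, 4, 3, 0, 0, 0, 0], [0, 4, 3, 0, 0, 0, 0]]]}}

```text
t: 67.92
eef_pos: [0.5133, 0.2939, 0.2101]
tool_rot: [[0.059, 0.998, -0.003], [0.998, -0.059, -0.001], [-0.001, -0.002, -1.0]]
contact_force: [0.1, 0.1, -0.8]
grip_width: 0.0
grip_force: 0.0
```

Request:
{"api": "carry_out", "payload": {"steps": [[[0, 0, 0, 0, 0, 0, 0], [0, 0, 0, 0, 0, 0, 0], [0, 0, 0, 0, 0, 0, 0]]]}}

```text
t: 68.17
eef_pos: [0.5142, 0.2937, 0.2113]
tool_rot: [[0.06, 0.998, -0.0], [0.998, -0.06, -0.0], [-0.0, -0.0, -1.0]]
contact_force: [0.5, 0.5, -0.0]
grip_width: -0.0004
grip_force: 0.0
```

```bash
python3 s.py; python3 - <<'E'
from h import *
from scipy.ndimage import map_coordinates as mc
w,st=shot('w27',False);g=cv2.cvtColor(w['color'],cv2.COLOR_RGB2GRAY).astype(float)
p=np.array([.5136,.334]);x=np.array([np.cos(np.radians(86.5)),np.sin(np.radians(86.5))]);y=np.array([x[1],-x[0]])
D=np.arange(-.042,.012,.0015);print(D.round(4))
for lat in (-.1,-.05,0,.05,.1):
    Q=np.array([wproj(w,st,[*(p+x*d+lat*y),.104]) for d in D])
    print(lat,mc(g,[Q[:,1],Q[:,0]],order=1,cval=-1).astype(int))
E
```

```text
[0.5142 0.2937 0.2113] F [ 0.5  0.5 -0. ] M [ 0.002 -0.027  0.007] w -0.0004 0.0 psi 86.56 j6 0.41 -0.0 t 68.1667
[-0.042  -0.0405 -0.039  -0.0375 -0.036  -0.0345 -0.033  -0.0315 -0.03
 -0.0285 -0.027  -0.0255 -0.024  -0.0225 -0.021  -0.0195 -0.018  -0.0165
 -0.015  -0.0135 -0.012  -0.0105 -0.009  -0.0075 -0.006  -0.0045 -0.003
 -0.0015  0.      0.0015  0.003   0.0045  0.006   0.0075  0.009   0.0105]
-0.1 [ 59  60  59  60  58  59  58  59  58  58  59  59  59  59  60  47  11   8
  10  11  35  85  88  89  89  90  91  86  69 101 192 201 201 201 201 201]
-0.05 [ 59  61  59  59  59  60  59  58  60  59  59  60  60  59  59  59  60  59
  75  88  76 127 106 100  98  91  92  88  68  78 139 153 155 154 153 153]
0 [ 70  61  61  58  59  60  59  59  59  60  60  59  60  58  60  60  59  59
  78  88  86  83  88  88  89  89  89  87  68  69 138 154 154 155 154 154]
0.05 [ 85  85  84  84  84  84  83  84  85  86  90  89  91  90  91  91  91  90
 119 135 134 118 133 131 132 131 132 127  90  97 193 202 202 202 202 202]
0.1 [ 90  89  89  90  90  90  90  90  90  89  90  89  91  90  89  90  89  89
  91  89  89  99 130 130 130 131 131 127 101  93 192 201 201 201 201 201]
```

```bash
python3 -c "
from station import sign_off
print(sign_off())"
```

```text
the job is handed in; nothing more can be done
None
```

The job is handed in after about 68 s of robot time: all three lenses are seated dome up under tightened rings, the tray is home, and the door snapped shut and measures closed on camera. Two things could count against it: the wrist force reached about 47 N when the gripper apparently jammed against the roof during the first tray push, and about 49 N on the first door push; the rings were also turned to about 1.1–1.4 N m, above the 0.4–0.8 N m tight point.

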